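# Fit the handles and drain pipes on a valve board

### The job

Get the valve board ready for its pressure test. Push each dark grey handle that lies on the bench onto one of the bare valve spindles, turned so that the flat in its bore matches the flat on the spindle, press it down until it snaps fully home, and use it to shut that valve. Snap the two loose lengths of blue pipe into the pairs of clips along the front of the board, one in each pair and about centred on it, and leave the other things on the bench where they are.

Things in the scene. Friction and masses are not known exactly. Their poses are not given: they have to be found in the camera images.
- handle_a_mid (a point): centre, half-way up, of a dark grey push-on valve handle lying right way up, 72 x 36 x 24 high, 70 g. x: to its pointed wing (40 mm long; the blunt wing 32), z up. Grip its flat sides, 42 long, at y = +-18 mm. D-shaped bore 19.6 across right through its centre; the bore's flat is towards +x, 5.8 from the axis. There are three such handles (a, b, c), or only two of them
- handle_b_mid (a point): another handle, the same as handle_a
- handle_c_mid (a point): another handle, the same as handle_a
- spindle_left_mid (a point): centre of the left valve's upright D-shaped brass spindle, 18 mm across, 24 long, its end chamfered 4 mm: 12 mm above the collar (28 across, 15 above the valve body) it stands on. x: out of its flat (5 mm from the axis), turns with it; z up. A handle goes on only with its x along this x (6 degrees of play); fully home, its centre is on this point, its top flush with the spindle's end
- spindle_middle_mid (a point): the same for the middle valve. On every spindle a spring catch meets the handle before it is home: laid on it stands 5 to 9 mm proud, and takes a push of about 5 to 12 N until it snaps in and stays
- spindle_right_mid (a point): the same for the right valve
- spindle_left (a joint): opening of the left valve, rad: 0 shut (hard stop; spindle's x to the right, -y of the board), 1.57 open (x away from the robot, +x of the board). Grows anticlockwise seen from above, so it shuts clockwise. Stiff (0.15 N m), stays where it is left. A fitted handle turns it, with 6 degrees of play
- spindle_middle (a joint): the same for the middle valve
- spindle_right (a joint): the same for the right valve
- pipe_a_mid (a point): centre of a loose blue pipe, 120 mm long, 27 mm outside diameter, 65 g, lying on the bench (centre 13.5 mm up); y along the pipe, either way round; it can roll, so x and z may point anywhere round y. There are two such pipes
- pipe_b_mid (a point): the other pipe, the same as pipe_a
- clips_left_mid (a point): middle of the left pair of grey pipe clips on the front of the board, where a pipe's centre must come; 45 mm above the bench, 27 above the board. y along the clips' axis to the left, x away from the robot. The clips, 18 wide, stand at y = +-35 mm. Each has two springy arms with flared lips, 20 mm apart at the narrowest, their ends 19 mm above this point
- clips_right_mid (a point): the same for the right pair of clips. A pipe laid on the lips of a pair rests 19 mm above this point; about 6 to 12 N pushes it down with a snap. A fixed pipe tee stands between the two pairs on the same axis, 16 mm from the inner end of a pipe that lies centred
- valve_board: fixed wooden board, 212 x 360 x 18, with the valves; origin under its centre, x away from the robot, y left, z up; all on it turns with it. Spindle axes at x = 19, y = 100, 0, -100 mm; clips_left_mid at x = -81, y = 117; clips_right_mid at x = -81, y = -117
- padlock: bystander: brass padlock lying flat, 62 x 40 x 16, origin under its centre. Leave alone
- tape_grey: bystander: roll of grey tape lying flat, 78 across, 24 high, origin under its centre. Leave alone.
Mind the look-alikes: they are no part of the job. What is shaped like the part that bears handle_c_mid but orange or red is not meant.

How it is judged:
By the outcome, as a careful person would: the job done as asked, in the order asked, and still so for the second after the job is handed in, with the robot touching nothing.
Of handle_a, handle_b, handle_c only 2 to 3 are there at a start; the rules pass over those that are not, and their reading is None.
At some moment in a run one of handle_a, handle_b, handle_c, pipe_a, pipe_b may be knocked a few centimetres aside while the robot is not near it.
Once in a run the grip may slacken for a moment while it holds something.
It also fails if it takes over 210 s, if anything falls off the work surface, if the arm or the gripper's body presses on something with over 40 N, if the wrist force passes 120 N, or if a joint passes its speed limit or range.

### The arm

A 6-joint arm with a two-finger parallel gripper is mounted at the origin on a cart in front of the work surface, level with it; the furniture and walls round the work are solid. World frame = base frame: x ahead of the robot, y to its left, z up, the work surface at z = 0. Lengths are in m, angles in rad, forces in N, time in s.
With the tool pointing down it reaches from about 0.35 to 0.975 m from the base axis. Payload 4.9 kg.
Tool frame: the origin (TCP) lies at the very end of the fingers, on their centre line; the grasp point (between the pads) lies 19 mm behind it; x points along the fingers, z is the direction in which the jaws open and shut, and the axes are right-handed (so a half turn about x gives the same grasp; the last joint's range is limited). The gripper opens to 85 mm and grips with 20 to 120 N. Pads are 22 mm wide; open, the fingers measure 114 mm over their backs; the gripper's body (76 mm by 85 mm) begins 54 mm behind the grasp point. The pads swing forward as they close: fully open they stand 13 mm farther back than shut.
Start: joints at [1.014, 0.053, 1.613, -0, 1.476, -0.119], TCP at [0.265, 0.566, 0.231] pointing down, gripper open.
Joint ranges: [-3.01, 3.01], [-1.01, 2.22], [0.06, 2.58], [-1.02, 4.17], [0.09, 2.62], [-3.14, 3.14]. Speed limits (rad/s): [2.57, 2.57, 3.14, 3.14, 3.14, 3.14].

### API

Orientations are given as a unit quaternion [w, x, y, z].
In Python, from plant import manip, viewer gives the robot as it stands.
- The arm moves only by the shell command python3 -m inch 'ROWS'. ROWS is JSON, a list of rows, each an object with "fingers": the opening, from -1 (shut) to 1 (fully open), so that 0 is half open; "delta_pos": the shift along the tool's x, y, z in cm, a list of three; "twist": the turn, a rotation vector about the tool's x, y, z in degrees, a list of three. A call has 1 to 5 rows; each row shifts and turns the commanded pose from where the row before left it, along the tool's axes as they then stand; what a row does not reach is not made up. A row lasts 1/8 s, in which the tool goes at most 62.5 mm and 10.7 degrees, less where a joint would pass 70% of its speed; a pose out of reach is approached as far as the arm can. A call is refused whole if a number of a shift passes 6.25 or a number of a turn 10.7, either way. A call with a gripper value outside its range is refused whole. The fingers move at their own pace and stop on an object; the grip force is fixed at half the most. Time passes only in rows, so rows that do not move let the fingers close. It gives the time, the measured TCP pose, the force and the opening at its end, in the units of the state.
- manip.state(): the state, without advancing time (a new reading comes with each control period).
- viewer.grab_frame(name): name is "scene" or "top"; returns a dict with "pixels" (420x560x3 uint8, blue, green, red), "range_z" (420x560 float32, m along the optical axis (not along the pixel's ray), 0 where there is no reading), "K" (3x3 intrinsics, pixels), "pose" (4x4, takes a point from camera to world coordinates). Camera axes: x right, y down, z forward; pixel columns grow to the right and rows downward; lengths in m; the calibration is good to about 2 mm. A picture is of the moment at which its call begins.
- manip.job_done(): hands the job in, once; it reports no verdict.
The state is a dict: "time": time; "joint_pos": joint angles; "joint_vel": joint speeds; "joint_efforts": joint torques, N m; "tool_pos": TCP position; "tool_rot": TCP orientation; "contact_force": force on the tool from outside, world axes, zero at the start; "ft_torque": the same for the moment, N m; "gripper_width": opening from 0.0 (shut) to 1.0 (fully open).
Only numpy, scipy, OpenCV 4.12 (cv2) and the standard library are available. Lean on these libraries where they do the work, as an engineer would, in place of code of your own. Each camera call takes 0.05 s, during which the arm holds its last target.

## Working session

There is one attempt and no reset: what is moved stays moved. The work goes in short steps, Python scripts to look and compute and a shell command to move; the robot and the scene stay as the last step left them, time stands still between calls to the robot, and variables do not carry over. Pictures are saved under pics/ and viewed, and the job is handed in when it is done.

```bash
ls; mkdir -p pics; python3 - <<'E'
from plant import manip, viewer
import cv2,numpy as np
print(manip.state())
for n in("scene","top"):
    f=viewer.grab_frame(n); cv2.imwrite(f"pics/{n}0.png",f["pixels"]); print(f["K"],f["pose"])
    np.savez(f"pics/{n}0.npz",**f)
E
```

```text
pics
{'time': 0.0, 'joint_pos': array([ 1.01394149e+00,  5.33757480e-02,  1.61432229e+00,  9.76361683e-06,
        1.47600357e+00, -1.18982295e-01]), 'joint_vel': array([ 0.00017575, -0.00018125,  0.00127765,  0.0017099 , -0.00032789,
        0.00040276]), 'joint_efforts': array([-2.47220305e-04, -3.93699038e+01, -3.70168269e+01, -1.46591028e-04,
        7.42087956e-03,  8.40321434e-06]), 'tool_pos': array([0.26465712, 0.56549709, 0.23003442]), 'tool_rot': array([ 0.59598637, -0.37978785,  0.59733377,  0.37914879]), 'contact_force': array([-0.31586026, -0.57235913, -0.14980292]), 'ft_torque': array([ 0.05288776,  0.06926774, -0.01751354]), 'gripper_width': 1.0017624395345277}
[[465.32254126   0.         274.07394601]
 [  0.         465.32254126 212.76380601]
 [  0.           0.           1.        ]] [[ 0.73481215 -0.35758128  0.57635642 -0.17068495]
 [-0.67790695 -0.41500624  0.60680474 -0.55733895]
 [ 0.0222095  -0.83660352 -0.54735846  0.70568887]
 [ 0.          0.          0.          1.        ]]
[[464.18940812   0.         277.79596841]
 [  0.         464.18940812 210.26243995]
 [  0.           0.           1.        ]] [[-0.13044727 -0.96685422  0.21949128  0.23871051]
 [-0.9914526   0.12669857 -0.03113219  0.15064648]
 [ 0.00229106 -0.22167631 -0.97511762  1.19058952]
 [ 0.          0.          0.          1.        ]]
```

View pics/top0.png

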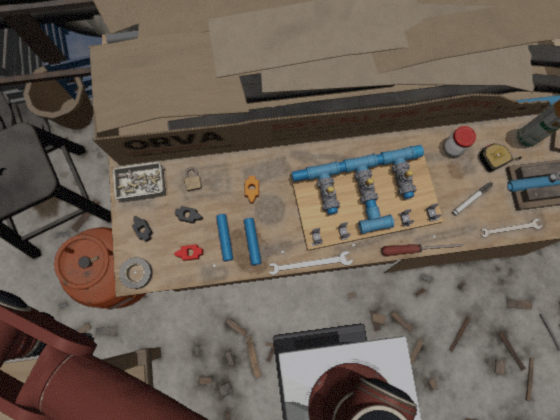

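View pics/scene0.png

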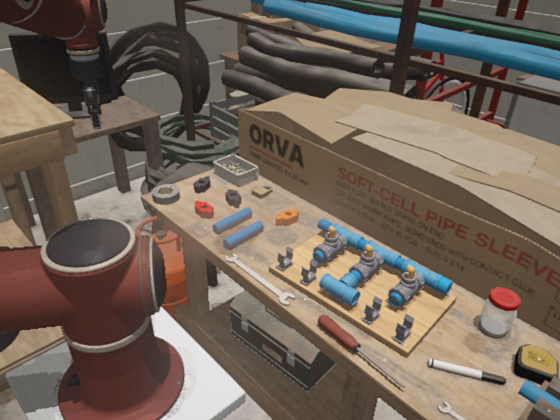

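```bash
cat > h.py <<'E'
import numpy as np, cv2
from plant import manip, viewer
from scipy.spatial.transform import Rotation as R
def grab(n):
    return viewer.grab_frame(n)
def w2p(f,p):
    T=np.linalg.inv(f["pose"]); q=T[:3,:3]@np.asarray(p,float)+T[:3,3]; q=f["K"]@q; return q[:2]/q[2]
def cloud(f):
    z=f["range_z"]; v,u=np.mgrid[:z.shape[0],:z.shape[1]]
    K=f["K"]; c=np.stack([(u-K[0,2])/K[0,0]*z,(v-K[1,2])/K[1,1]*z,z],-1)
    P=c@f["pose"][:3,:3].T+f["pose"][:3,3]; P[z==0]=np.nan; return P
def ray(f,u,v,h):
    d=f["pose"][:3,:3]@np.linalg.inv(f["K"])@np.array([u,v,1.]); o=f["pose"][:3,3]
    return o+d*(h-o[2])/d[2]
def crop(f,name,u0,v0,u1,v1,s):
    c=f["pixels"][v0:v1,u0:u1]; c=cv2.resize(c,None,fx=s,fy=s,interpolation=cv2.INTER_CUBIC); cv2.imwrite("pics/"+name,c)
E
python3 - <<'E'
from h import *
t=dict(np.load("pics/top0.npz")); s=dict(np.load("pics/scene0.npz"))
for p in ([0,0,0],[.265,.566,.23]): print(w2p(t,p),w2p(s,p))
P=cloud(t)
for u,v in [(142,228),(188,214),(224,236),(252,241),(190,252),(252,188),(270,209),(330,178),(300,290),(120,180),(430,215),(193,180),(132,272),(30,350)]: print(u,v,P[v,u].round(4))
crop(t,"hb.png",105,150,275,290,4.5)
crop(t,"bd.png",280,135,450,255,4.5)
crop(s,"bds.png",260,205,470,350,3.7)
E
```

```text
[351.91978707 408.5860201 ] [122.47435941 381.31363979]
[ 69.33708403 330.18736056] [ 97.81755545 125.39466685]
142 228 [ 5.057e-01  4.698e-01 -2.000e-04]
188 214 [ 0.5283  0.3483 -0.0041]
224 236 [0.4525 0.2579 0.024 ]
252 241 [0.4299 0.1887 0.0276]
190 252 [ 0.4274  0.352  -0.0042]
252 188 [5.758e-01 1.727e-01 1.000e-04]
270 209 [ 0.5133  0.1325 -0.0026]
330 178 [ 0.5586 -0.0275  0.0622]
300 290 [ 0.3291  0.0418 -0.7518]
120 180 [ 0.6443  0.52   -0.0024]
430 215 [ 0.4364 -0.2698  0.0337]
193 180 [0.6137 0.3241 0.0141]
132 272 [0.3947 0.5021 0.0014]
30 350 [0.2373 0.5415 0.4303]
```

View pics/hb.png

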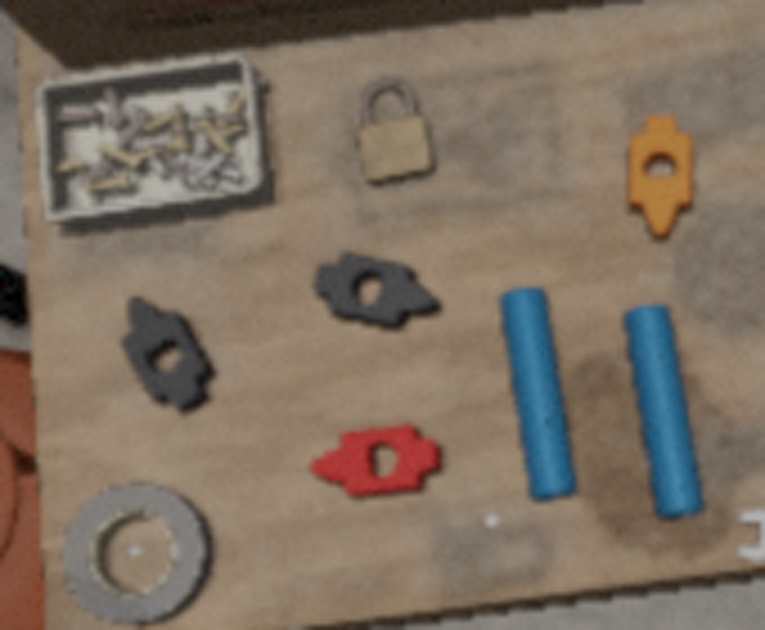

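View pics/bd.png

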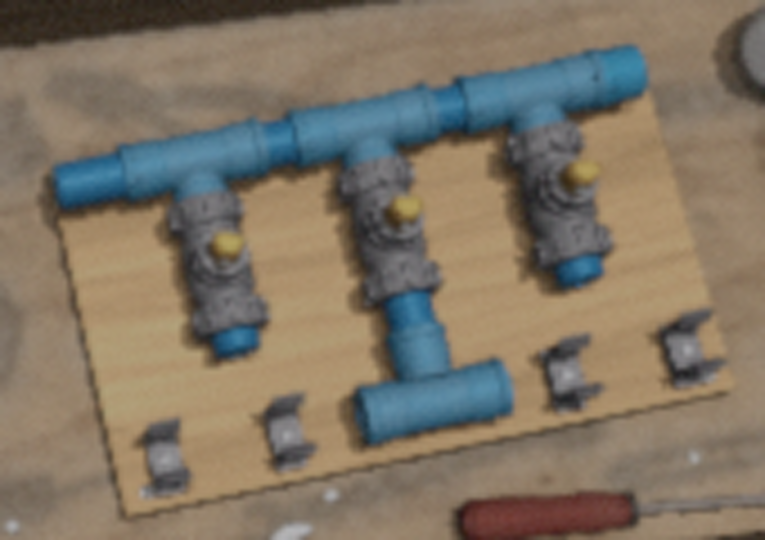

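View pics/bds.png

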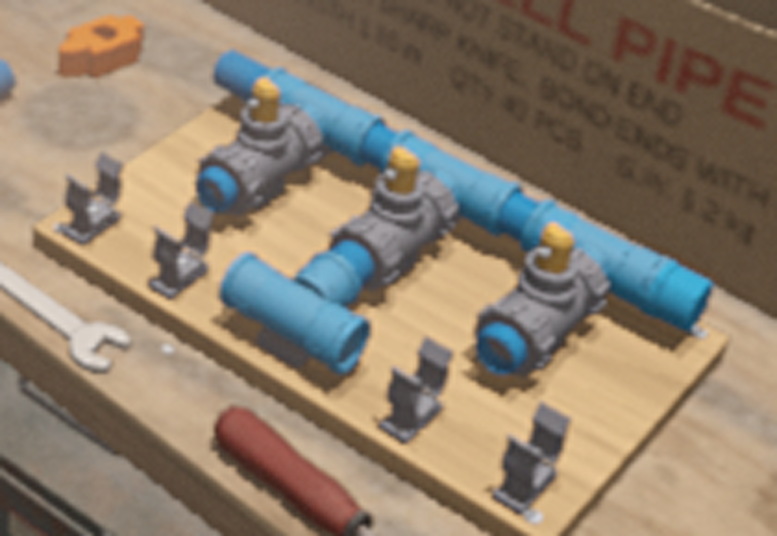

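```bash
python3 - <<'E'
from h import *
for n in ("top","scene"):
    F=[grab(n) for _ in range(12)]
    f=F[0]; px=np.mean([g["pixels"].astype(float) for g in F],0)
    print(n,"noise",np.std([g["pixels"][200,300] for g in F],0), np.nanstd([g["range_z"][214,183] for g in F]))
    Z=np.array([g["range_z"] for g in F]); f["range_z"]=np.median(Z,0)
    f["pixels"]=np.clip(px,0,255).astype(np.uint8); np.savez(f"pics/{n}1.npz",**f)
    if n=="top": t=f
    else: s=f
print(manip.state()["time"])
crop(t,"spt.png",310,155,425,215,7)
crop(s,"sps.png",310,215,430,300,6)
P=cloud(t)
# heights around spindles
for (u,v) in [(330,189),(369,182),(409,173)]:
    print((P[v-5:v+6,u-5:u+6,2]*1000).round().astype(int))
E
```

```text
top noise [1.49071198 0.84983659 1.06718737] 0.0022435947
scene noise [0.64009548 0.76376262 0.4330127 ] 0.002272153
1.3
[[ 62  62  61  60  59  56  53  48  45  17  18]
 [ 60  61  61  60  59  59  56  51  17  17  18]
 [ 60  61  78  79  78  78  80  57  18  18  18]
 [ 79  78  99 102 102 103 103 101 100  17  17]
 [ 78  80  99 103 102 102 102 102 103  18  17]
 [ 77  89  98 103 102 103 102 101 101  77  19]
 [ 79  89 100 102 102 102 103 101  99  79  18]
 [ 78  85  94  99  99 102 101 101  76  79  16]
 [ 79  80  87  94  96  96  97  91  78  78  66]
 [ 78  78  80  85  92  92  85  78  78  77  51]
 [ 77  78  79  78  79  79  78  78  79  67  52]]
[[ 61  61  61  60  59  57  38  17  17  19  17]
 [ 61  63  79  78  79  79  78  18  17  17  17]
 [ 66  78  80 101 103 102 102 102 103  99  18]
 [ 78  79  97 101 102 102 102 103 102 101  17]
 [ 78  81  96 103 102 104 103 101 101 102  17]
 [ 79  84  92  99 102 102 102 102 102  98  18]
 [ 78  84  89  95  99 100 101 101  99  79  17]
 [ 79  78  86  91  93  95  97  93  78  78  18]
 [ 78  78  80  84  87  92  94  80  79  77  17]
 [ 77  78  79  78  79  78  79  78  79  66  17]
 [ 71  77  79  78  79  78  78  78  68  65  16]]
[[ 61  60  58  55  52  17  18  17  19  17  18]
 [ 61  60  59  56  42  18  17  19  18  18  17]
 [ 63  80  78  79  79  18  17  19  18  18  19]
 [ 78  78  99 102 103 103 102 103 103  16  18]
 [ 78  94 100 103 103 103 103 102 103  17  18]
 [ 82  94  99 101 102 103 102 102 103  16  18]
 [ 85  92  99 101 102 103 104 103 100  17  17]
 [ 84  89  94  98 100 102 100 101  78  17  18]
 [ 80  85  90  94  96  96  96  78  79  18  18]
 [ 78  80  84  87  93  93  79  78  79  18  18]
 [ 78  79  78  80  79  80  79  78  18  17  17]]
```

View pics/spt.png

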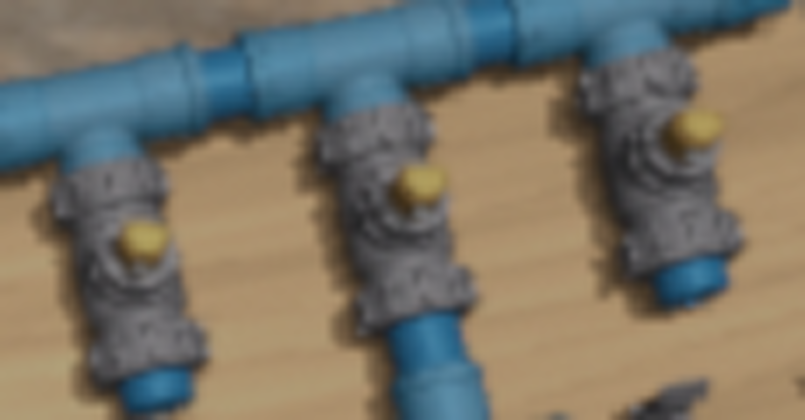

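View pics/sps.png

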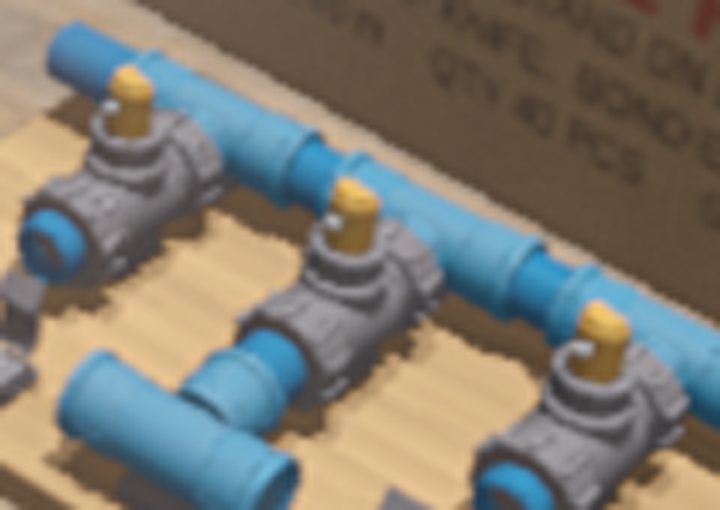

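```bash
cat > spin.py <<'E'
from h import *
from scipy.optimize import minimize, differential_evolution
zs=np.arange(103.5,78,-0.5)/1000
def data(f,cen,n=9):
    u,v=w2p(f,[*cen,.09]).round().astype(int)
    V,U=np.mgrid[v-n:v+n+1,u-n:u+n+1]; V=V.ravel();U=U.ravel()
    d=(f["pose"][:3,:3]@np.linalg.inv(f["K"])@np.stack([U,V,np.ones_like(U)])).T
    o=f["pose"][:3,3]
    z=f["range_z"][V,U]; m=(o+d*z[:,None])[:,2]
    # xy at each z
    s=(zs[None]-o[2])/d[:,2:3]
    xy=o[:2]+d[:,None,:2]*s[...,None]
    return xy,np.clip(m,.0785,.1025)
def pred(xy,x,y,a,c=.002,top=.1025):
    dx=xy-np.array([x,y]); r=np.hypot(dx[...,0],dx[...,1]); fl=dx[...,0]*np.cos(a)+dx[...,1]*np.sin(a)
    k=np.clip((zs-(top-.004))/.004,0,1)*c
    ins=(r<=.009-k)&(fl<=.005-k*1.0)
    i=np.argmax(ins,1); return np.where(ins.any(1),zs[i],.0785)
E
python3 - <<'E'
from spin import *
t=dict(np.load("pics/top1.npz")); s=dict(np.load("pics/scene1.npz"))
P=cloud(t)
g=[]
for (u,v) in [(330,189),(369,182),(409,173)]:
    q=P[v-6:v+7,u-6:u+7].reshape(-1,3); q=q[q[:,2]>.1]; g.append(q.mean(0)[:2])
print(np.round(g,4))
for i,c0 in enumerate(g):
    for nm,fs in (("top",[t]),("scene",[s])):
        D=[data(f,c0) for f in fs]
        def cost(p):
            return sum(np.mean(np.abs(pred(xy,p[0],p[1],p[2],p[3])-m))*1000 for xy,m in D)
        r=differential_evolution(cost,[(c0[0]-.012,c0[0]+.012),(c0[1]-.012,c0[1]+.012),(-np.pi,np.pi),(.0,.004)],seed=1,popsize=20,maxiter=80,polish=False)
        print(i,nm,r.x[:2].round(4),np.degrees(r.x[2]).round(1),r.x[3].round(4),round(r.fun,3))
E
```

```text
[[ 0.5203 -0.0181]
 [ 0.5281 -0.1168]
 [ 0.5353 -0.2164]]
0 top [ 0.5222 -0.0178] -7.4 0.0029 0.144
0 scene [ 0.5249 -0.0187] -17.8 0.0025 0.116
1 top [ 0.5298 -0.1174] -2.8 0.0022 0.176
1 scene [ 0.5326 -0.1182] 0.7 0.0035 0.141
2 top [ 0.5374 -0.2171] -5.1 0.003 0.15
2 scene [ 0.5403 -0.2176] -7.4 0.0026 0.184
```

```bash
python3 - <<'E'
from spin import *
t=dict(np.load("pics/top1.npz")); s=dict(np.load("pics/scene1.npz"))
g=np.array([[.5236,-.0183],[.5312,-.1178],[.5389,-.2174]])
D=[[data(f,c) for c in g] for f in (t,s)]
# per camera shift; params: sx,sy,yaw (per cam shift x2), angles 3, c
def cost(p,full=False):
    e=0
    yd=np.array([-np.sin(p[4]),np.cos(p[4])])
    for k in range(2):
        for i in range(3):
            c=g[1]+p[2*k:2*k+2]+yd*.1*(1-i)
            xy,m=D[k][i]; e+=np.mean(np.abs(pred(xy,*c,p[5+i],p[8])-m))*1000
    return e
for seed in (1,2,3):
    r=differential_evolution(cost,[(-.005,.005)]*4+[(.03,.12)]+[(-.6,.5)]*3+[(.001,.004)],seed=seed,popsize=12,maxiter=250,polish=False,tol=1e-6)
    print(r.x[:4].round(4),np.degrees(r.x[4:8]).round(1),r.x[8].round(4),round(r.fun,3))
for i in range(3):
    print(i,[(d,round(cost(np.r_[r.x[:5+i],r.x[5+i]+np.radians(d),r.x[6+i:]]),3)) for d in range(-20,21,4)])
E
```

```text
[-0.0014  0.0004  0.0014 -0.0004] [  4.4 -12.5  -4.8  -9.1] 0.0028 0.962
[-0.0014  0.0004  0.0014 -0.0004] [ 4.3 -9.1 -5.5 -7.5] 0.0032 0.967
[-0.0014  0.0004  0.0014 -0.0004] [  4.4 -11.7  -5.1  -8.6] 0.0028 0.962
0 [(-20, np.float64(1.411)), (-16, np.float64(1.304)), (-12, np.float64(1.166)), (-8, np.float64(1.087)), (-4, np.float64(0.967)), (0, np.float64(0.962)), (4, np.float64(1.038)), (8, np.float64(1.033)), (12, np.float64(1.156)), (16, np.float64(1.261)), (20, np.float64(1.32))]
1 [(-20, np.float64(1.418)), (-16, np.float64(1.401)), (-12, np.float64(1.179)), (-8, np.float64(1.065)), (-4, np.float64(1.064)), (0, np.float64(0.962)), (4, np.float64(1.032)), (8, np.float64(1.091)), (12, np.float64(1.224)), (16, np.float64(1.285)), (20, np.float64(1.352))]
2 [(-20, np.float64(1.429)), (-16, np.float64(1.293)), (-12, np.float64(1.233)), (-8, np.float64(1.173)), (-4, np.float64(1.031)), (0, np.float64(0.962)), (4, np.float64(0.963)), (8, np.float64(1.035)), (12, np.float64(1.095)), (16, np.float64(1.162)), (20, np.float64(1.323))]
```

```bash
python3 - <<'E'
from h import *
t=dict(np.load("pics/top1.npz")); s=dict(np.load("pics/scene1.npz"))
for nm,f,bx in (("top",t,(105,150,275,290)),("scene",s,(140,150,320,260))):
    P=cloud(f); px=f["pixels"].astype(int)
    u0,v0,u1,v1=bx
    hsv=cv2.cvtColor(f["pixels"],cv2.COLOR_BGR2HSV)
    m=np.zeros(px.shape[:2],np.uint8); m[v0:v1,u0:u1]=1
    # handles: top faces z>19 <27
    top=(m>0)&(np.abs(P[...,2]-.0225)<.006)
    n,l,st,ce=cv2.connectedComponentsWithStats(top.astype(np.uint8))
    for i in range(1,n):
        if st[i,4]<25: continue
        q=P[l==i]; c=np.median(q,0); w,V=np.linalg.eigh(np.cov(q[:,:2].T)); col=np.median(px[l==i],0)
        print(nm,ce[i].round(),st[i,4],q.mean(0).round(4),"ang",np.degrees(np.arctan2(V[1,1],V[0,1])).round(1),(4*np.sqrt(w)).round(4),col)
E
```

```text
top [171. 157.] 172 [0.6831 0.3746 0.0225] ang 89.6 [0.0014 0.3488] [33. 43. 53.]
top [138. 180.] 530 [0.63   0.4657 0.0211] ang 87.7 [0.0787 0.1309] [103. 114. 122.]
top [251. 188.] 240 [0.5699 0.1746 0.0228] ang 172.3 [0.0378 0.0741] [ 60.  119.5 171. ]
top [143. 196.] 69 [0.5861 0.4561 0.0226] ang 93.0 [0.0115 0.1477] [56. 60. 63.]
top [187. 214.] 267 [0.5221 0.3465 0.0224] ang 69.8 [0.0401 0.0731] [72. 72. 73.]
top [224. 237.] 466 [0.4503 0.2591 0.0233] ang -177.1 [0.0294 0.1385] [133. 100.  47.]
top [141. 228.] 266 [0.5004 0.4674 0.0222] ang -156.5 [0.0398 0.0727] [69. 68. 69.]
top [252. 241.] 462 [0.4315 0.1898 0.0235] ang -176.9 [0.0291 0.1387] [134. 100.  44.]
top [188. 252.] 270 [0.4235 0.3522 0.0223] ang 88.4 [0.0398 0.0725] [ 52.  54. 168.]
top [134. 273.] 556 [0.3891 0.4906 0.0222] ang 70.4 [0.0888 0.0901] [119. 124. 128.]
scene [236. 166.] 226 [0.6421 0.4809 0.0221] ang 88.6 [0.0762 0.1198] [108.  115.5 126. ]
scene [267. 180.] 373 [0.6529 0.3472 0.0225] ang 109.5 [0.1043 0.4128] [ 74.  92. 108.]
scene [202. 182.] 135 [0.501  0.4632 0.0221] ang -155.8 [0.0417 0.0723] [87. 87. 91.]
scene [165. 191.] 290 [0.3902 0.4861 0.0221] ang 59.8 [0.0851 0.0943] [149.  154.  161.5]
scene [234. 195.] 148 [0.5232 0.3422 0.0223] ang 68.5 [0.0398 0.0741] [ 94.  94. 102.]
scene [204. 207.] 170 [0.4244 0.3475 0.0221] ang 88.0 [0.041  0.0724] [ 74.  84. 208.]
scene [233. 217.] 284 [0.452  0.2531 0.0232] ang -176.9 [0.0231 0.1398] [172. 145. 112.]
scene [287. 214.] 184 [0.5702 0.1711 0.0223] ang 174.7 [0.0405 0.0742] [ 81.  147.5 213.5]
scene [244. 232.] 318 [0.4318 0.1835 0.0232] ang -177.7 [0.0231 0.1394] [173. 145. 112.]
scene [306. 249.] 411 [0.5065 0.038  0.0175] ang -162.2 [0.0468 0.1227] [144. 189. 222.]
```

```bash
cat > plan.py <<'E'
import sys
from h import *
def cur():
    s=manip.state(); q=s["tool_rot"]; return s["tool_pos"],R.from_quat([q[1],q[2],q[3],q[0]]).as_matrix(),s
def phi(M): return np.degrees(np.arctan2(M[1,2],M[0,2]))
def goto(p,ph=None):
    """plan: rotvec in tool (deg) and shift in current tool axes (cm), target tool down with jaw angle ph"""
    t,M,s=cur()
    ph=phi(M) if ph is None else ph
    a=np.radians(ph); z=np.array([np.cos(a),np.sin(a),0]); x=np.array([0,0,-1.]); T=np.stack([x,np.cross(z,x),z],1)
    d=np.asarray(p)-t
    print("shift now-axes cm",(M.T@d*100).round(2),"| after-turn axes",(T.T@d*100).round(2),"| turn deg",np.degrees(R.from_matrix(M.T@T).as_rotvec()).round(1))
def show():
    t,M,s=cur(); print("t",round(s["time"],2),"tcp",t.round(4),"phi",phi(M).round(1),"tilt",np.degrees(np.arccos(-M[2,0])).round(2),"F",s["contact_force"].round(1),"w",s["gripper_width"].round(3),"q6",s["joint_pos"][5].round(2), "q",s["joint_pos"].round(2))
if __name__=="__main__":
    show()
    a=[float(x) for x in sys.argv[1:]]
    if a: goto(a[:3],a[3] if len(a)>3 else None)
E
python3 plan.py .5007 .4653 .12 113.5; python3 plan.py .5007 .4653 .12 -66.5;  python3 -m inch '[{"fingers":0.4,"delta_pos":[0,0,0],"twist":[0,0,0]}]'
```

```text
time: 1.42
tool_pos: [0.265, 0.566, 0.2313]
tool_rot: [0.597, -0.379, 0.597, 0.38]
contact_force: [-0.1, 0.2, 0.2]
gripper_width: 0.819Traceback (most recent call last):
  File "plan.py", line 16, in <module>
    show()
    ~~~~^^
  File "plan.py", line 14, in show
    t,M,s=cur(); print("t",round(s["time"],2),"tcp",t.round(4),"phi",phi(M).round(1),"tilt",np.degrees(np.arccos(-M[2,0])).round(2),"F",s["contact_force"].round(1),"w",s["gripper_width"].round(3),"q6",s["joint_pos"][5].round(2), "q",s["joint_pos"].round(2))
                                                                                                                                                                        ^^^^^^^^^^^^^^^^^^^^^^^^
AttributeError: 'float' object has no attribute 'round'
Traceback (most recent call last):
  File "plan.py", line 16, in <module>
    show()
    ~~~~^^
  File "plan.py", line 14, in show
    t,M,s=cur(); print("t",round(s["time"],2),"tcp",t.round(4),"phi",phi(M).round(1),"tilt",np.degrees(np.arccos(-M[2,0])).round(2),"F",s["contact_force"].round(1),"w",s["gripper_width"].round(3),"q6",s["joint_pos"][5].round(2), "q",s["joint_pos"].round(2))
                                                                                                                                                                        ^^^^^^^^^^^^^^^^^^^^^^^^
AttributeError: 'float' object has no attribute 'round'
```

```bash
sed -i 's/s\["gripper_width"\].round(3)/round(float(s["gripper_width"]),3)/' plan.py
python3 plan.py .5007 .4653 .12 113.5; python3 plan.py .5007 .4653 .12 -66.5; python3 plan.py .5007 .4653 .12
```

```text
t 1.43 tcp [0.265  0.566  0.2313] phi 64.9 tilt 0.0 F [-0.1  0.2  0.2] w 0.819 q6 -0.12 q [ 1.01  0.05  1.61  0.    1.48 -0.12]
shift now-axes cm [ 11.13 -25.62   0.87] | after-turn axes [ 11.13 -17.6  -18.64] | turn deg [-48.6   0.   -0. ]
t 1.43 tcp [0.265  0.566  0.2313] phi 64.9 tilt 0.0 F [-0.1  0.2  0.2] w 0.819 q6 -0.12 q [ 1.01  0.05  1.61  0.    1.48 -0.12]
shift now-axes cm [ 11.13 -25.62   0.87] | after-turn axes [11.13 17.6  18.64] | turn deg [131.4  -0.   -0. ]
t 1.43 tcp [0.265  0.566  0.2313] phi 64.9 tilt 0.0 F [-0.1  0.2  0.2] w 0.819 q6 -0.12 q [ 1.01  0.05  1.61  0.    1.48 -0.12]
shift now-axes cm [ 11.13 -25.62   0.87] | after-turn axes [ 11.13 -25.62   0.87] | turn deg [ 0.  0. -0.]
```

```bash
python3 -m inch '[{"fingers":0.4,"delta_pos":[1.5,-5.1,0.2],"twist":[-9.7,0,0]}]' >/dev/null; python3 plan.py .5007 .4653 .12 113.5
```

```text
t 1.55 tcp [0.3109 0.548  0.218 ] phi 75.1 tilt 0.21 F [ 1.2  0.1 -0. ] w 0.701 q6 -0.38 q [ 0.94  0.07  1.62  0.    1.45 -0.38]
shift now-axes cm [  9.8  -20.45  -3.16] | after-turn axes [  9.8  -14.1  -15.15] | turn deg [-38.4   0.2   0.1]
```

```bash
python3 -m inch '[{"fingers":0.4,"delta_pos":[1.8,-5.1,-0.8],"twist":[0,0,0]},{"fingers":0.4,"delta_pos":[1.8,-5.1,-0.8],"twist":[0,0,0]},{"fingers":0.4,"delta_pos":[1.8,-5.1,-0.8],"twist":[0,0,0]},{"fingers":0.4,"delta_pos":[1.8,-5.1,-0.8],"twist":[0,0,0]}]' >/dev/null;python3 -m inch '[{"fingers":0.4,"delta_pos":[0.5,0,0],"twist":[-9.6,0,0]},{"fingers":0.4,"delta_pos":[0.5,0,0],"twist":[-9.6,0,0]},{"fingers":0.4,"delta_pos":[0.5,0,0],"twist":[-9.6,0,0]},{"fingers":0.4,"delta_pos":[0.5,0,0],"twist":[-9.6,0,0]},{"fingers":0.4,"delta_pos":[0,0,0],"twist":[0,0,0]}]' >/dev/null; python3 plan.py .5007 .4653 .004 113.5; python3 - <<'E'
from h import *
t=grab("top"); s=grab("scene")
crop(t,"a_t.png",90,180,220,280,6); crop(s,"a_s.png",150,130,270,230,6)
E
```

```text
t 2.67 tcp [0.4999 0.461  0.1237] phi 112.9 tilt 0.07 F [ 0.1 -0.3  0.3] w 0.703 q6 -1.33 q [ 0.64  0.26  1.56  0.    1.32 -1.33]
shift now-axes cm [11.96 -0.25  0.36] | after-turn axes [11.97 -0.24  0.36] | turn deg [-0.6 -0.  -0.1]
```

View pics/a_s.png

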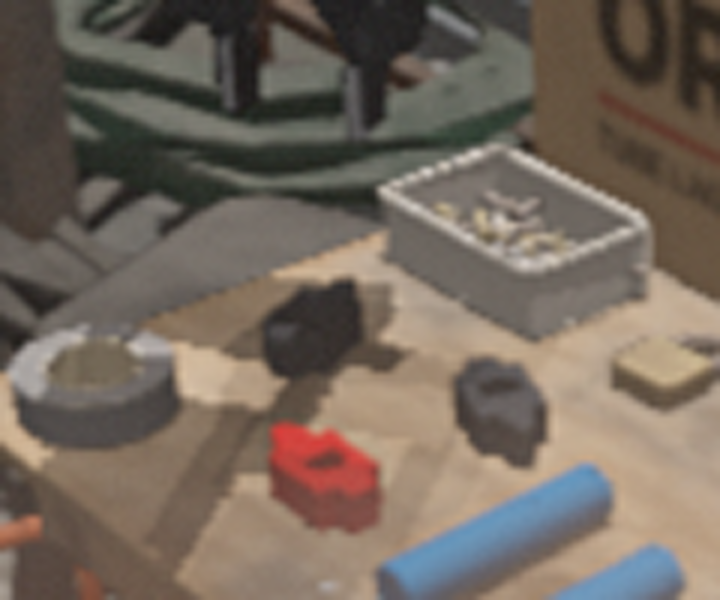

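View pics/a_t.png

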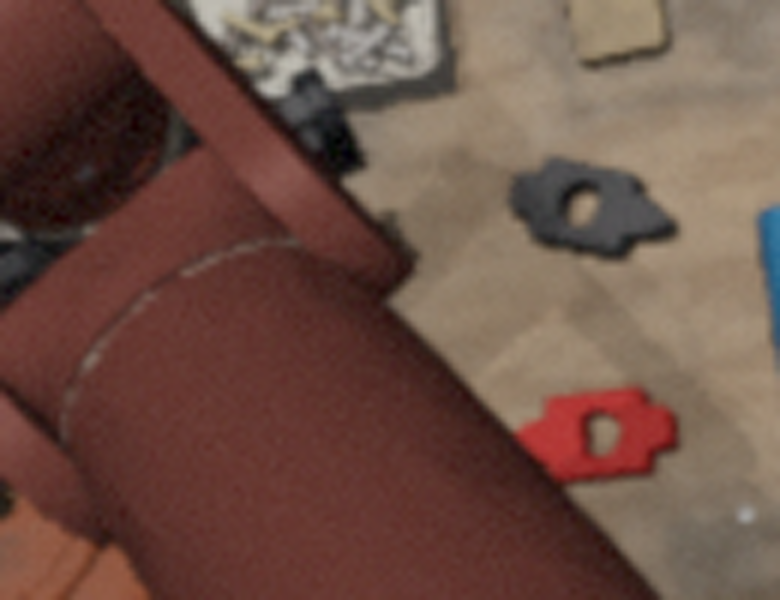

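```bash
python3 -m inch '[{"fingers":0.4,"delta_pos":[3,-0.25,0.36],"twist":[-0.6,0,0]},{"fingers":0.4,"delta_pos":[4,0,0],"twist":[0,0,0]},{"fingers":0.4,"delta_pos":[3,0,0],"twist":[0,0,0]},{"fingers":0.4,"delta_pos":[1.2,0,0],"twist":[0,0,0]},{"fingers":0.4,"delta_pos":[0.3,0,0],"twist":[0,0,0]}]' ; python3 plan.py .5007 .4653 .006 113.5; python3 - <<'E'
from h import *
s=grab("scene")
crop(s,"a_s2.png",150,130,270,230,6)
E
```

```text
time: 3.4
tool_pos: [0.5011, 0.4656, 0.0092]
tool_rot: [0.387, -0.592, 0.387, 0.592]
contact_force: [0.1, 0.2, 0.3]
gripper_width: 0.698
t 3.4 tcp [0.5011 0.4656 0.0092] phi 113.6 tilt 0.02 F [0.1 0.2 0.3] w 0.698 q6 -1.34 q [ 0.64  0.4   1.6  -0.    1.14 -1.34]
shift now-axes cm [ 0.32  0.05 -0.01] | after-turn axes [ 0.32  0.05 -0.01] | turn deg [ 0.1 -0.  -0. ]
```

View pics/a_s2.png

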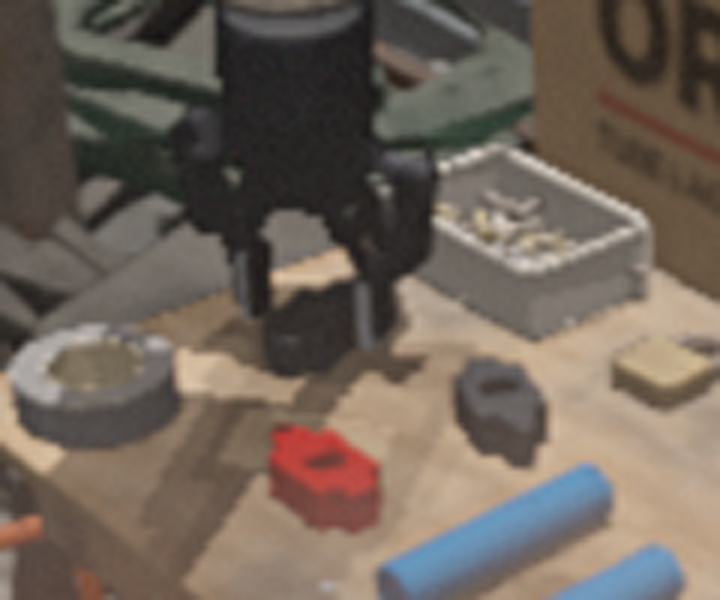

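Scene view: fingers at crop (250,290) and (375,315) straddle the handle (310,325). Lower a little and close.

```bash
python3 -m inch '[{"fingers":0.4,"delta_pos":[0.4,0.05,0],"twist":[0,0,0]},{"fingers":-1,"delta_pos":[0,0,0],"twist":[0,0,0]},{"fingers":-1,"delta_pos":[0,0,0],"twist":[0,0,0]},{"fingers":-1,"delta_pos":[0,0,0],"twist":[0,0,0]},{"fingers":-1,"delta_pos":[0,0,0],"twist":[0,0,0]}]' ; python3 -m inch '[{"fingers":-1,"delta_pos":[0,0,0],"twist":[0,0,0]},{"fingers":-1,"delta_pos":[-3,0,0],"twist":[0,0,0]},{"fingers":-1,"delta_pos":[-5,0,0],"twist":[0,0,0]},{"fingers":-1,"delta_pos":[-5,0,0],"twist":[0,0,0]},{"fingers":-1,"delta_pos":[0,0,0],"twist":[0,0,0]}]'; python3 plan.py .5236 -.0183 .16 80
```

```text
time: 4.08
tool_pos: [0.5013, 0.4659, 0.0065]
tool_rot: [-0.388, 0.592, -0.386, -0.591]
contact_force: [0.1, -0.2, 6.2]
gripper_width: 0.405
time: 4.7
tool_pos: [0.5031, 0.4672, 0.1412]
tool_rot: [-0.39, 0.593, -0.384, -0.591]
contact_force: [0.6, 0.1, -0.9]
gripper_width: 0.408
t 4.7 tcp [0.5031 0.4672 0.1412] phi 113.6 tilt 0.56 F [ 0.6  0.1 -0.9] w 0.408 q6 -1.34 q [ 0.64  0.25  1.54 -0.    1.33 -1.34]
shift now-axes cm [ -2.14  17.56 -45.3 ] | after-turn axes [ -1.88 -10.45 -47.46] | turn deg [33.6  0.3  0.5]
```

```bash
python3 -m inch '[{"fingers":-1,"delta_pos":[-0.5,2.2,-5.6],"twist":[0,0,0]},{"fingers":-1,"delta_pos":[-0.5,2.2,-5.6],"twist":[0,0,0]},{"fingers":-1,"delta_pos":[-0.5,2.2,-5.6],"twist":[0,0,0]},{"fingers":-1,"delta_pos":[-0.5,2.2,-5.6],"twist":[0,0,0]},{"fingers":-1,"delta_pos":[0,2.2,-5.6],"twist":[0,0,0]}]'; python3 -m inch '[{"fingers":-1,"delta_pos":[0,2.2,-5.6],"twist":[0,0,0]},{"fingers":-1,"delta_pos":[0,2.2,-5.6],"twist":[0,0,0]},{"fingers":-1,"delta_pos":[0,2.2,-5.6],"twist":[0,0,0]},{"fingers":-1,"delta_pos":[0,0,0],"twist":[8.6,0,0]},{"fingers":-1,"delta_pos":[0,0,0],"twist":[8.6,0,0]}]'; python3 plan.py .5236 -.0183 .14 79
```

```text
time: 5.32
tool_pos: [0.511, 0.1627, 0.1538]
tool_rot: [0.386, -0.591, 0.388, 0.592]
contact_force: [0.9, 1.0, -0.6]
gripper_width: 0.405
time: 5.95
tool_pos: [0.5175, -0.0166, 0.1531]
tool_rot: [0.473, -0.524, 0.474, 0.527]
contact_force: [-0.9, -1.0, -0.3]
gripper_width: 0.406
t 5.95 tcp [ 0.5175 -0.0166  0.1531] phi 96.0 tilt 0.21 F [-0.9 -1.  -0.3] w 0.406 q6 -1.85 q [-0.18 -0.14  1.93  0.    1.35 -1.85]
shift now-axes cm [ 1.31 -0.59 -0.23] | after-turn axes [ 1.31 -0.63 -0.05] | turn deg [17.   0.  -0.2]
```

```bash
python3 -m inch '[{"fingers":-1,"delta_pos":[0.3,-0.6,-0.2],"twist":[8.5,0,0]},{"fingers":-1,"delta_pos":[0,0,0],"twist":[8.5,0,0]},{"fingers":-1,"delta_pos":[0,0,0],"twist":[0,0,0]},{"fingers":-1,"delta_pos":[0,0,0],"twist":[0,0,0]}]'; python3 plan.py .5236 -.0183 .14 79;  python3 - <<'E'
from h import *
t=grab("top"); s=grab("scene")
np.savez("pics/top2.npz",**t); np.savez("pics/scene2.npz",**s)
crop(t,"b_t.png",270,120,400,220,6); crop(s,"b_s.png",270,160,390,260,6)
E
```

```text
time: 6.45
tool_pos: [0.5244, -0.0168, 0.1512]
tool_rot: [0.543, -0.452, 0.544, 0.453]
contact_force: [-1.2, -0.1, -1.1]
gripper_width: 0.408
t 6.45 tcp [ 0.5244 -0.0168  0.1512] phi 79.5 tilt 0.1 F [-1.2 -0.1 -1.1] w 0.408 q6 -1.56 q [-0.17 -0.12  1.92 -0.    1.35 -1.56]
shift now-axes cm [ 1.12  0.05 -0.16] | after-turn axes [ 1.12  0.05 -0.16] | turn deg [ 0.5 -0.  -0.1]
```

View pics/b_s.png

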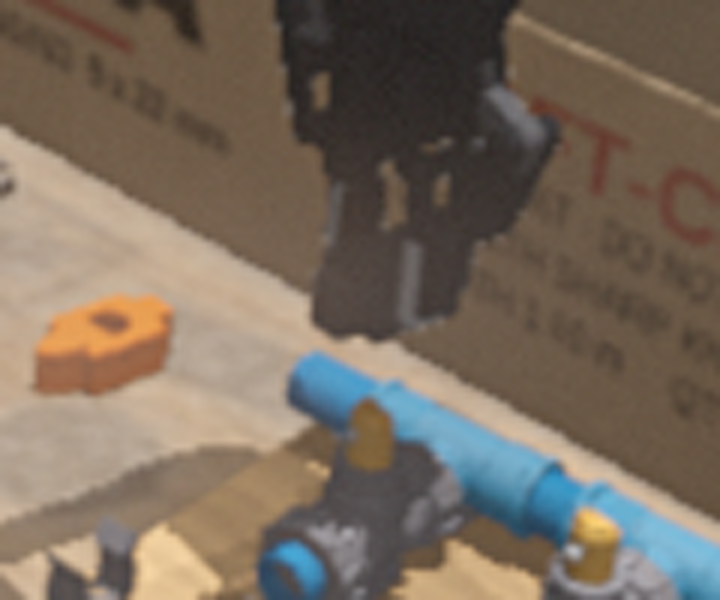

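View pics/b_t.png

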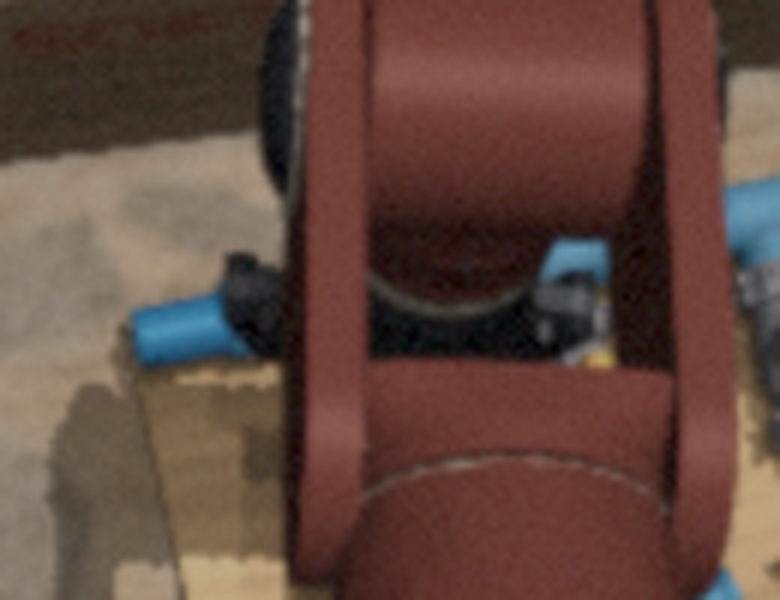

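```bash
cat > hx.py <<'E'
from plan import *
def handle_in_grip(s,dz=.0065,plot=None):
    t,M,st=cur(); P=cloud(s); a=np.radians(phi(M)-90)
    d=P-t; X=d[...,0]*np.cos(a)+d[...,1]*np.sin(a); Y=-d[...,0]*np.sin(a)+d[...,1]*np.cos(a); Z=d[...,2]
    m=(np.abs(X)<.06)&(np.abs(Y)<.026)&(Z>-.02)&(Z<.03)
    return X[m]*1000,Y[m]*1000,Z[m]*1000
E
python3 - <<'E'
from hx import *
s=dict(np.load("pics/scene2.npz"))
X,Y,Z=handle_in_grip(s)
h=lambda v,b:list(zip(b[:-1].tolist(),np.histogram(v,b)[0].tolist()))
print("Z",h(Z,np.arange(-20,31,3)))
k=(Z<14)&(Z>-6)
print("X",h(X[k],np.arange(-60,61,3)))
print("Y",h(Y[k],np.arange(-26,27,2)))
print("front",[ (round(x,1),round(y,1),round(z,1)) for x,y,z in zip(X[k],Y[k],Z[k]) if x<-27][::4])
E
```

```text
Z [(-20, 0), (-17, 0), (-14, 0), (-11, 0), (-8, 11), (-5, 21), (-2, 22), (1, 26), (4, 23), (7, 28), (10, 32), (13, 64), (16, 78), (19, 15), (22, 15), (25, 18)]
X [(-60, 0), (-57, 0), (-54, 0), (-51, 0), (-48, 0), (-45, 0), (-42, 0), (-39, 0), (-36, 0), (-33, 8), (-30, 33), (-27, 10), (-24, 11), (-21, 19), (-18, 15), (-15, 11), (-12, 10), (-9, 7), (-6, 7), (-3, 3), (0, 4), (3, 6), (6, 10), (9, 2), (12, 0), (15, 1), (18, 2), (21, 2), (24, 0), (27, 0), (30, 3), (33, 3), (36, 4), (39, 1), (42, 0), (45, 0), (48, 0), (51, 0), (54, 0), (57, 0)]
Y [(-26, 7), (-24, 10), (-22, 7), (-20, 22), (-18, 16), (-16, 6), (-14, 6), (-12, 17), (-10, 16), (-8, 12), (-6, 9), (-4, 5), (-2, 4), (0, 5), (2, 6), (4, 9), (6, 6), (8, 6), (10, 1), (12, 1), (14, 0), (16, 0), (18, 0), (20, 0), (22, 1), (24, 0)]
front [(np.float64(-28.0), np.float64(7.8), np.float64(13.6)), (np.float64(-27.7), np.float64(0.9), np.float64(12.1)), (np.float64(-28.5), np.float64(5.9), np.float64(4.4)), (np.float64(-28.2), np.float64(-10.3), np.float64(13.3)), (np.float64(-29.6), np.float64(-5.7), np.float64(8.6)), (np.float64(-27.5), np.float64(-0.2), np.float64(2.3)), (np.float64(-29.7), np.float64(3.5), np.float64(-1.7)), (np.float64(-28.0), np.float64(-7.8), np.float64(4.1)), (np.float64(-30.8), np.float64(-8.1), np.float64(2.7)), (np.float64(-27.2), np.float64(-7.6), np.float64(-1.4)), (np.float64(-28.5), np.float64(-9.7), np.float64(-5.0))]
```

```bash
python3 plan.py .5224 -.0167 .114 79
```

```text
t 6.55 tcp [ 0.5247 -0.0169  0.1518] phi 79.5 tilt 0.04 F [-0.4 -0.4 -0.9] w 0.405 q6 -1.56 q [-0.17 -0.12  1.92 -0.    1.35 -1.56]
shift now-axes cm [ 3.78  0.23 -0.02] | after-turn axes [ 3.78  0.23 -0.03] | turn deg [ 0.5 -0.  -0. ]
```

```bash
python3 -m inch '[{"fingers":-1,"delta_pos":[2,0.22,0],"twist":[0.5,0,0]},{"fingers":-1,"delta_pos":[1.6,0,0],"twist":[0,0,0]},{"fingers":-1,"delta_pos":[0,0,0],"twist":[0,0,0]},{"fingers":-1,"delta_pos":[0,0,0],"twist":[0,0,0]}]'>/dev/null; python3 plan.py .5224 -.0167 .114 79;  python3 - <<'E'
from hx import *
s=grab("scene"); crop(s,"b_s2.png",270,160,390,260,6)
X,Y,Z=handle_in_grip(s)
k=(Z<14)&(Z>-6)&(X<-25)
print(np.median(X[k]),np.percentile(Y[k],[2,98]))
E
```

```text
t 7.05 tcp [ 0.5228 -0.0165  0.1161] phi 78.9 tilt 0.02 F [ 0.3  0.1 -0.8] w 0.403 q6 -1.55 q [-0.17 -0.09  1.95  0.    1.28 -1.55]
shift now-axes cm [ 0.21  0.04 -0.02] | after-turn axes [ 0.21  0.04 -0.02] | turn deg [-0.1  0.  -0. ]
-29.39123767880244 [-9.65437866  5.36480156]
```

View pics/b_s2.png

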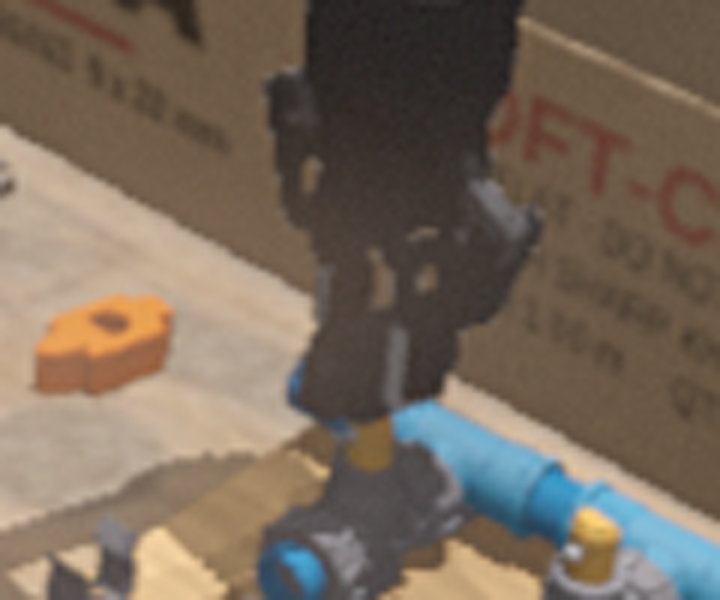

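```bash
python3 -m inch '[{"fingers":-1,"delta_pos":[0.4,0,0],"twist":[0,0,0]},{"fingers":-1,"delta_pos":[0.3,0,0],"twist":[0,0,0]},{"fingers":-1,"delta_pos":[0,0,0],"twist":[0,0,0]}]';python3 -m inch '[{"fingers":-1,"delta_pos":[0.3,0,0],"twist":[0,0,0]},{"fingers":-1,"delta_pos":[0,0,0],"twist":[0,0,0]}]';python3 -m inch '[{"fingers":-1,"delta_pos":[0.3,0,0],"twist":[0,0,0]},{"fingers":-1,"delta_pos":[0,0,0],"twist":[0,0,0]}]'
```

```text
time: 7.48
tool_pos: [0.5227, -0.0165, 0.109]
tool_rot: [0.546, -0.449, 0.546, 0.45]
contact_force: [-0.3, -0.3, -0.4]
gripper_width: 0.405
time: 7.72
tool_pos: [0.5227, -0.0165, 0.106]
tool_rot: [0.546, -0.449, 0.546, 0.45]
contact_force: [-0.5, 0.5, -0.1]
gripper_width: 0.409
time: 7.98
tool_pos: [0.5227, -0.0166, 0.103]
tool_rot: [0.546, -0.449, 0.546, 0.449]
contact_force: [0.5, -0.0, -1.1]
gripper_width: 0.406
```

```bash
for i in 1; do python3 -m inch '[{"fingers":-1,"delta_pos":[0.3,0,0],"twist":[0,0,0]},{"fingers":-1,"delta_pos":[0,0,0],"twist":[0,0,0]}]'; done; python3 -m inch '[{"fingers":-1,"delta_pos":[0.3,0,0],"twist":[0,0,0]},{"fingers":-1,"delta_pos":[0,0,0],"twist":[0,0,0]}]';python3 -m inch '[{"fingers":-1,"delta_pos":[0.2,0,0],"twist":[0,0,0]},{"fingers":-1,"delta_pos":[0,0,0],"twist":[0,0,0]}]'
```

```text
time: 8.22
tool_pos: [0.5227, -0.0166, 0.1]
tool_rot: [0.546, -0.449, 0.546, 0.449]
contact_force: [-0.2, -0.8, -1.1]
gripper_width: 0.413
time: 8.48
tool_pos: [0.5226, -0.0166, 0.0969]
tool_rot: [0.546, -0.449, 0.546, 0.449]
contact_force: [-1.4, -0.4, -0.6]
gripper_width: 0.403
time: 8.72
tool_pos: [0.5228, -0.0166, 0.0951]
tool_rot: [0.546, -0.449, 0.546, 0.449]
contact_force: [-0.4, -1.5, -1.8]
gripper_width: 0.402
```

```bash
python3 -m inch '[{"fingers":-1,"delta_pos":[0.2,0,0],"twist":[0,0,0]},{"fingers":-1,"delta_pos":[0,0,0],"twist":[0,0,0]}]';python3 -m inch '[{"fingers":-1,"delta_pos":[0.2,0,0],"twist":[0,0,0]},{"fingers":-1,"delta_pos":[0,0,0],"twist":[0,0,0]}]'; python3 - <<'E'
from hx import *
s=grab("scene"); crop(s,"b_s3.png",290,180,390,260,7)
X,Y,Z=handle_in_grip(s)
k=(Z<14)&(Z>-6)&(X<-25)
print(np.median(X[k]),np.percentile(Y[k],[2,98]))
E
```

```text
time: 8.98
tool_pos: [0.5227, -0.0166, 0.0933]
tool_rot: [0.546, -0.449, 0.546, 0.449]
contact_force: [-1.5, -0.7, 0.9]
gripper_width: 0.401
time: 9.22
tool_pos: [0.5226, -0.0165, 0.0919]
tool_rot: [0.546, -0.449, 0.546, 0.45]
contact_force: [-4.4, -0.8, 4.6]
gripper_width: 0.406
-28.51361632111484 [-9.83192997  6.18476195]
```

View pics/b_s3.png

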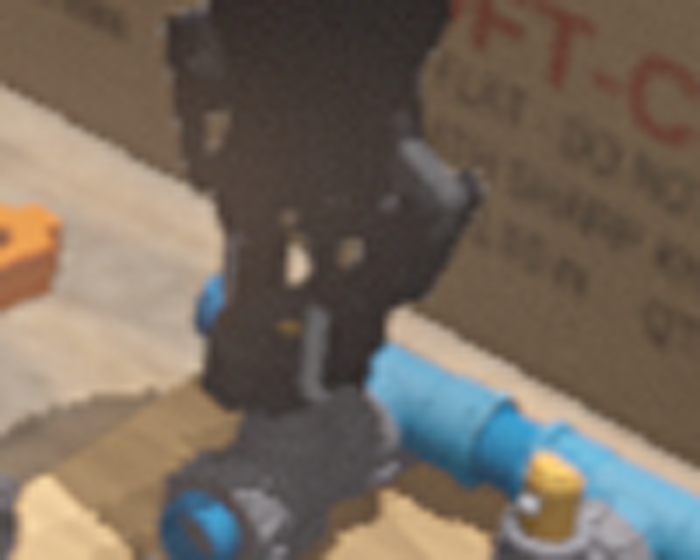

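```bash
python3 -m inch '[{"fingers":-1,"delta_pos":[0.2,0,0],"twist":[0,0,0]},{"fingers":-1,"delta_pos":[0,0,0],"twist":[0,0,0]}]';python3 -m inch '[{"fingers":-1,"delta_pos":[0.2,0,0],"twist":[0,0,0]},{"fingers":-1,"delta_pos":[0,0,0],"twist":[0,0,0]}]';python3 -m inch '[{"fingers":-1,"delta_pos":[0.2,0,0],"twist":[0,0,0]},{"fingers":-1,"delta_pos":[0,0,0],"twist":[0,0,0]}]'
```

```text
time: 9.52
tool_pos: [0.5224, -0.0165, 0.0891]
tool_rot: [0.546, -0.449, 0.546, 0.45]
contact_force: [-3.0, -1.1, 1.1]
gripper_width: 0.403
time: 9.78
tool_pos: [0.5227, -0.0166, 0.0866]
tool_rot: [0.546, -0.449, 0.546, 0.449]
contact_force: [-0.4, -1.4, -3.0]
gripper_width: 0.406
time: 10.02
tool_pos: [0.5231, -0.0167, 0.0855]
tool_rot: [0.546, -0.45, 0.546, 0.449]
contact_force: [-1.9, -3.0, 2.4]
gripper_width: 0.406
```

```bash
python3 -m inch '[{"fingers":-1,"delta_pos":[0.2,0,0],"twist":[0,0,0]},{"fingers":-1,"delta_pos":[0,0,0],"twist":[0,0,0]}]';python3 -m inch '[{"fingers":-1,"delta_pos":[0.1,0,0],"twist":[0,0,0]},{"fingers":-1,"delta_pos":[0,0,0],"twist":[0,0,0]}]'; python3 plan.py
```

```text
time: 10.28
tool_pos: [0.5232, -0.0167, 0.0855]
tool_rot: [0.546, -0.449, 0.546, 0.449]
contact_force: [-7.3, -1.9, 12.8]
gripper_width: 0.403
time: 10.52
tool_pos: [0.5232, -0.0167, 0.0855]
tool_rot: [0.546, -0.449, 0.546, 0.45]
contact_force: [-12.3, -1.7, 18.2]
gripper_width: 0.408
t 10.53 tcp [ 0.5232 -0.0167  0.0855] phi 78.9 tilt 0.05 F [-12.3  -1.7  18.2] w 0.408 q6 -1.55 q [-0.17 -0.05  1.97 -0.    1.22 -1.55]
```

```bash
python3 -m inch '[{"fingers":-1,"delta_pos":[-0.3,0,0],"twist":[0,0,0]},{"fingers":-1,"delta_pos":[0,0,0],"twist":[0,0,0]}]';python3 -m inch '[{"fingers":-1,"delta_pos":[0,0,0.03],"twist":[10,0,0]},{"fingers":-1,"delta_pos":[0,0,0.03],"twist":[10,0,0]},{"fingers":-1,"delta_pos":[0,0,0],"twist":[0,0,0]}]'; python3 plan.py; python3 -c "
from plant import manip;print(manip.state()['ft_torque'])"
```

```text
time: 10.78
tool_pos: [0.5232, -0.0167, 0.0855]
tool_rot: [0.546, -0.45, 0.546, 0.449]
contact_force: [-2.1, -3.0, 2.5]
gripper_width: 0.409
time: 11.15
tool_pos: [0.5234, -0.0177, 0.0856]
tool_rot: [0.615, -0.349, 0.616, 0.346]
contact_force: [-3.2, -7.8, 3.1]
gripper_width: 0.406
t 11.15 tcp [ 0.5234 -0.0177  0.0856] phi 58.9 tilt 0.23 F [-3.2 -7.8  3.1] w 0.406 q6 -1.2 q [-0.17 -0.05  1.97 -0.    1.22 -1.2 ]
[-1.23885446  0.40635489  0.07077229]
```

```bash
python3 -m inch '[{"fingers":-1,"delta_pos":[0,0.03,-0.12],"twist":[0,0,0]},{"fingers":-1,"delta_pos":[0,0,0],"twist":[0,0,0]}]'; python3 -m inch '[{"fingers":-1,"delta_pos":[0,0,-0.03],"twist":[10,0,0]},{"fingers":-1,"delta_pos":[0,0,-0.03],"twist":[10,0,0]},{"fingers":-1,"delta_pos":[0,0,0],"twist":[0,0,0]}]'; python3 plan.py; python3 -c "
from plant import manip;print(manip.state()['ft_torque'])"
```

```text
time: 11.4
tool_pos: [0.5232, -0.0178, 0.0856]
tool_rot: [0.616, -0.349, 0.615, 0.347]
contact_force: [1.8, -5.7, -0.1]
gripper_width: 0.404
time: 11.78
tool_pos: [0.523, -0.0177, 0.0856]
tool_rot: [0.667, -0.237, 0.666, 0.236]
contact_force: [3.4, -3.8, -0.6]
gripper_width: 0.404
t 11.78 tcp [ 0.523  -0.0177  0.0856] phi 39.0 tilt 0.18 F [ 3.4 -3.8 -0.6] w 0.404 q6 -0.86 q [-0.18 -0.05  1.97 -0.    1.22 -0.86]
[-0.61980061 -0.52890829  0.04033101]
```

```bash
python3 -m inch '[{"fingers":-1,"delta_pos":[0,0,-0.02],"twist":[10,0,0]},{"fingers":-1,"delta_pos":[0,0,-0.02],"twist":[10,0,0]},{"fingers":-1,"delta_pos":[0,0,-0.02],"twist":[10,0,0]},{"fingers":-1,"delta_pos":[0,0,0],"twist":[0,0,0]}]'; python3 plan.py; python3 -c "
from plant import manip;print(manip.state()['ft_torque'])"; python3 -m inch '[{"fingers":-1,"delta_pos":[0,0,0],"twist":[4,0,0]},{"fingers":-1,"delta_pos":[0,0,0],"twist":[0,0,0]}]'; python3 plan.py; python3 -c "
from plant import manip;print(manip.state()['ft_torque'])"
```

```text
time: 12.28
tool_pos: [0.5229, -0.0173, 0.0856]
tool_rot: [0.707, -0.056, 0.703, 0.056]
contact_force: [6.6, -2.4, -1.4]
gripper_width: 0.403
t 12.28 tcp [ 0.5229 -0.0173  0.0856] phi 9.0 tilt 0.26 F [ 6.6 -2.4 -1.4] w 0.403 q6 -0.33 q [-0.18 -0.06  1.98  0.    1.22 -0.33]
[-0.3663754  -0.98718733 -0.00957726]
time: 12.52
tool_pos: [0.523, -0.0173, 0.0856]
tool_rot: [0.708, -0.031, 0.705, 0.032]
contact_force: [5.7, -2.0, -3.1]
gripper_width: 0.403
t 12.53 tcp [ 0.523  -0.0173  0.0856] phi 5.1 tilt 0.27 F [ 5.7 -2.  -3.1] w 0.403 q6 -0.27 q [-0.18 -0.06  1.98  0.    1.22 -0.27]
[-0.29412234 -0.9560952   0.07238696]
```

```bash
python3 -m inch '[{"fingers":-1,"delta_pos":[0,-0.05,0],"twist":[3,0,0]},{"fingers":-1,"delta_pos":[0,0,0],"twist":[0,0,0]}]'>/dev/null; python3 plan.py; python3 -c "
from plant import manip;print(manip.state()['ft_torque'])"; python3 -m inch '[{"fingers":-1,"delta_pos":[0,0,0],"twist":[3,0,0]},{"fingers":-1,"delta_pos":[0,0,0],"twist":[0,0,0]}]'>/dev/null; python3 plan.py; python3 -c "
from plant import manip;print(manip.state()['ft_torque'])"
```

```text
t 12.78 tcp [ 0.523  -0.0173  0.0856] phi 2.1 tilt 0.28 F [ 6.   0.3 -2.5] w 0.407 q6 -0.21 q [-0.18 -0.06  1.98  0.    1.22 -0.21]
[ 0.0488728  -0.94459911  0.11633378]
t 13.03 tcp [ 0.523  -0.0172  0.0856] phi -0.9 tilt 0.28 F [ 6.   0.3 -2.6] w 0.402 q6 -0.16 q [-0.18 -0.06  1.98  0.    1.22 -0.16]
[-0.00982402 -0.96236795  0.09915254]
```

```bash
python3 -m inch '[{"fingers":-1,"delta_pos":[0,0,0],"twist":[3,0,0]},{"fingers":-1,"delta_pos":[0,0,0],"twist":[0,0,0]}]'>/dev/null; python3 plan.py; python3 -c "
from plant import manip;print(manip.state()['ft_torque'])"; python3 -m inch '[{"fingers":-1,"delta_pos":[0,0,0],"twist":[3,0,0]},{"fingers":-1,"delta_pos":[0,0,0],"twist":[0,0,0]}]'>/dev/null; python3 plan.py; python3 -c "
from plant import manip;print(manip.state()['ft_torque'])"; python3 - <<'E'
from hx import *
s=grab("scene"); crop(s,"b_s4.png",290,180,390,260,7)
E
```

```text
t 13.28 tcp [ 0.523  -0.0172  0.0856] phi -3.9 tilt 0.29 F [ 6.4  0.5 -2.8] w 0.406 q6 -0.11 q [-0.18 -0.06  1.98  0.    1.22 -0.11]
[ 0.0729422  -0.97974833  0.07244314]
t 13.53 tcp [ 0.523  -0.0172  0.0856] phi -6.9 tilt 0.29 F [ 5.9  0.5 -2.6] w 0.403 q6 -0.06 q [-0.18 -0.06  1.98  0.    1.22 -0.06]
[ 0.09351434 -1.03036084  0.04535691]
```

View pics/b_s4.png

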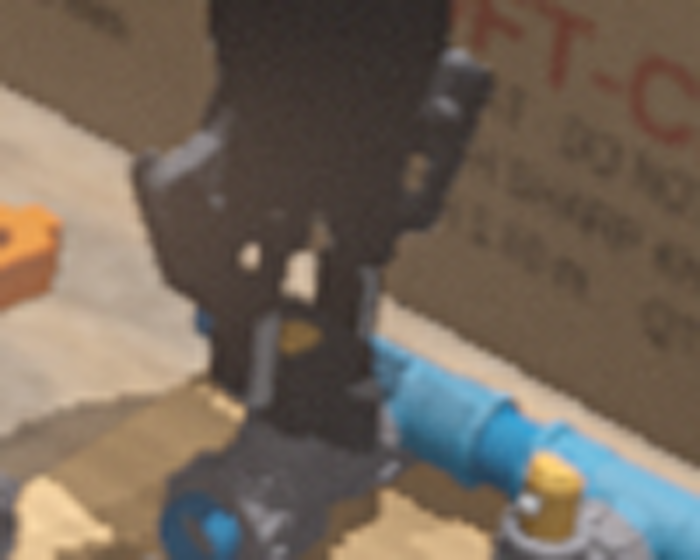

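```bash
python3 -m inch '[{"fingers":0.3,"delta_pos":[0,0,0],"twist":[0,0,0]},{"fingers":0.3,"delta_pos":[0,0,0],"twist":[0,0,0]},{"fingers":0.3,"delta_pos":[0,0,0],"twist":[0,0,0]},{"fingers":0.3,"delta_pos":[-2,0,0],"twist":[0,0,0]},{"fingers":0.3,"delta_pos":[-5,0,0],"twist":[0,0,0]}]'; python3 -m inch '[{"fingers":0.3,"delta_pos":[-5,0,0],"twist":[0,0,0]},{"fingers":0.3,"delta_pos":[-2,6,0],"twist":[0,0,0]},{"fingers":0.3,"delta_pos":[0,6,6],"twist":[0,0,0]},{"fingers":0.3,"delta_pos":[0,6,0],"twist":[0,0,0]},{"fingers":0.3,"delta_pos":[0,0,0],"twist":[0,0,0]}]'; python3 plan.py;python3 - <<'E'
from hx import *
s=grab("scene"); crop(s,"b_s5.png",290,180,390,260,7)
t=grab("top"); crop(t,"b_t5.png",270,120,400,220,6)
np.savez("pics/top3.npz",**t); np.savez("pics/scene3.npz",**s)
E
```

```text
time: 14.2
tool_pos: [0.5189, -0.0176, 0.1528]
tool_rot: [0.703, 0.044, 0.708, -0.043]
contact_force: [0.8, -0.2, 0.2]
gripper_width: 0.655
time: 14.82
tool_pos: [0.5853, 0.1421, 0.2246]
tool_rot: [0.705, 0.042, 0.706, -0.042]
contact_force: [-0.7, -0.9, -0.9]
gripper_width: 0.656
t 14.82 tcp [0.5853 0.1421 0.2246] phi -6.8 tilt 0.08 F [-0.7 -0.9 -0.9] w 0.656 q6 0.23 q [0.11 0.   1.67 0.   1.46 0.23]
```

View pics/b_s5.png

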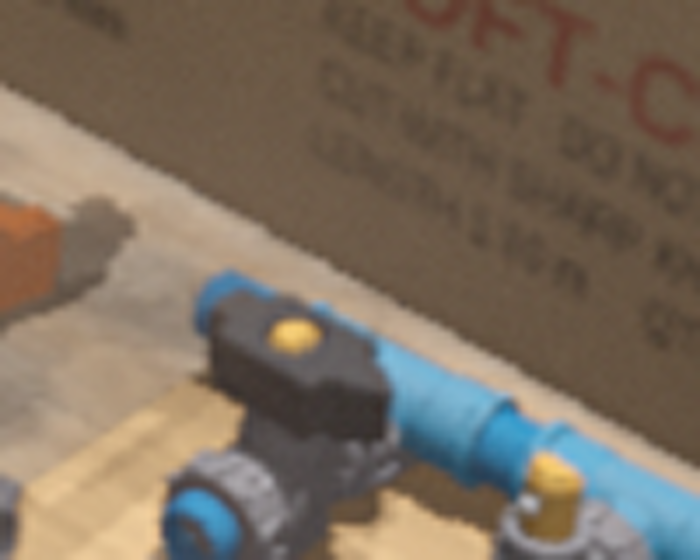

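View pics/b_t5.png

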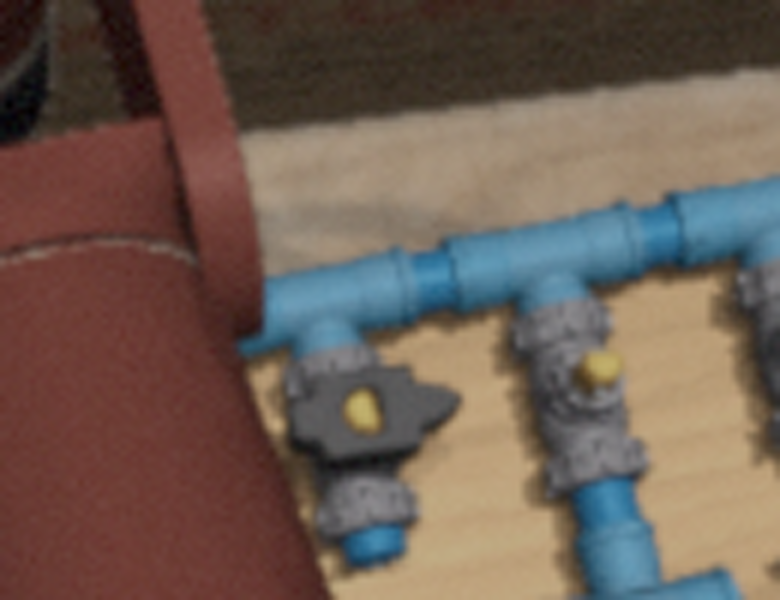

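```bash
cat > chk.py <<'E'
from h import *
def chk(f,c,r=.048,zl=.096,zh=.108):
    P=cloud(f); d=np.hypot(P[...,0]-c[0],P[...,1]-c[1])
    m=(d<r)&(P[...,2]>zl)&(P[...,2]<zh); q=P[m]
    w,V=np.linalg.eigh(np.cov(q[:,:2].T)); a=np.degrees(np.arctan2(V[1,1],V[0,1])); a=a-180 if a>0 else a
    print("n",m.sum(),"cen",q.mean(0).round(4),"ang",a.round(1),(4*np.sqrt(w)).round(4),"ztop",np.percentile(q[:,2],[20,50,80]).round(4))
E
python3 - <<'E'
from chk import *
for n in ("top3","scene3"):
    f=dict(np.load(f"pics/{n}.npz")); chk(f,(.5239,-.0181))
E
```

```text
n 322 cen [ 0.5209 -0.0189  0.102 ] ang -89.2 [0.0386 0.069 ] ztop [0.1004 0.1021 0.1038]
n 277 cen [ 0.5209 -0.0236  0.1015] ang -89.4 [0.0411 0.0724] ztop [0.1    0.1019 0.103 ]
```

```bash
python3 - <<'E'
from chk import *
for n in ("top3","scene3"):
    f=dict(np.load(f"pics/{n}.npz")); chk(f,(.5227,.3444),.055,.017,.028)
    if n=="top3": cv2.imwrite("pics/full3.png",f["pixels"])
E
python3 plan.py .5227 .3444 .15 -20; python3 plan.py .5227 .3444 .15 160
```

```text
n 258 cen [0.5223 0.3464 0.0222] ang -111.4 [0.04   0.0728] ztop [0.0204 0.0223 0.0243]
n 142 cen [0.5232 0.3422 0.0224] ang -109.5 [0.0389 0.0752] ztop [0.0206 0.0227 0.024 ]
t 14.93 tcp [0.585  0.1391 0.2247] phi -7.0 tilt 0.06 F [ 0.  -0.3  0.3] w 0.65 q6 0.23 q [ 0.11  0.    1.68 -0.    1.46  0.23]
shift now-axes cm [ 7.46 19.62 -8.68] | after-turn axes [  7.47  17.16 -12.88] | turn deg [13. -0.  0.]
t 14.93 tcp [0.585  0.1391 0.2247] phi -7.0 tilt 0.06 F [ 0.  -0.3  0.3] w 0.65 q6 0.23 q [ 0.11  0.    1.68 -0.    1.46  0.23]
shift now-axes cm [ 7.46 19.62 -8.68] | after-turn axes [  7.47 -17.16  12.88] | turn deg [-1.67e+02 -1.00e-01 -1.00e-01]
```

View pics/full3.png

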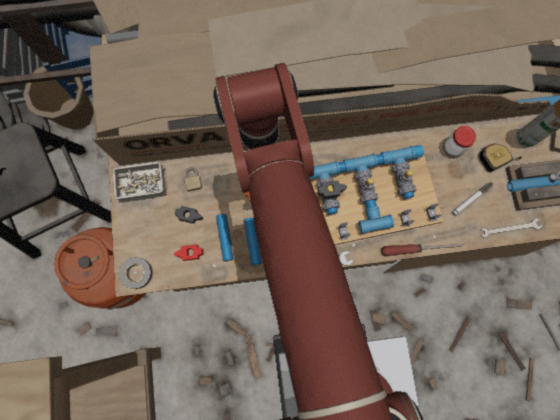

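```bash
python3 -m inch '[{"fingers":0.4,"delta_pos":[1.8,4.9,-2.2],"twist":[0,0,0]},{"fingers":0.4,"delta_pos":[1.8,4.9,-2.2],"twist":[0,0,0]},{"fingers":0.4,"delta_pos":[1.8,4.9,-2.2],"twist":[0,0,0]},{"fingers":0.4,"delta_pos":[1.8,4.9,-2.1],"twist":[0,0,0]},{"fingers":0.4,"delta_pos":[0,0,0],"twist":[10,0,0]}]'>/dev/null;  python3 -m inch '[{"fingers":0.4,"delta_pos":[2,0,0],"twist":[3.3,0,0]},{"fingers":0.4,"delta_pos":[0,0,0],"twist":[0,0,0]}]'; python3 plan.py .5227 .3444 .006 -20.4; python3 - <<'E'
from chk import *
s=grab("scene"); chk(s,(.5227,.3444),.055,.017,.028); crop(s,"c_s.png",170,130,290,230,6)
E
```

```text
time: 15.8
tool_pos: [0.5222, 0.3421, 0.1312]
tool_rot: [0.695, 0.124, 0.697, -0.126]
contact_force: [-0.9, 0.2, 0.9]
gripper_width: 0.703
t 15.8 tcp [0.5222 0.3421 0.1312] phi -20.4 tilt 0.23 F [-0.9  0.2  0.9] w 0.703 q6 0.82 q [ 0.46  0.13  1.7  -0.    1.31  0.82]
shift now-axes cm [12.52  0.27 -0.  ] | after-turn axes [12.52  0.24 -0.04] | turn deg [-0.  -0.1  0.2]
n 143 cen [0.5234 0.3425 0.0225] ang -110.0 [0.04   0.0739] ztop [0.0207 0.0229 0.0242]
```

View pics/c_s.png

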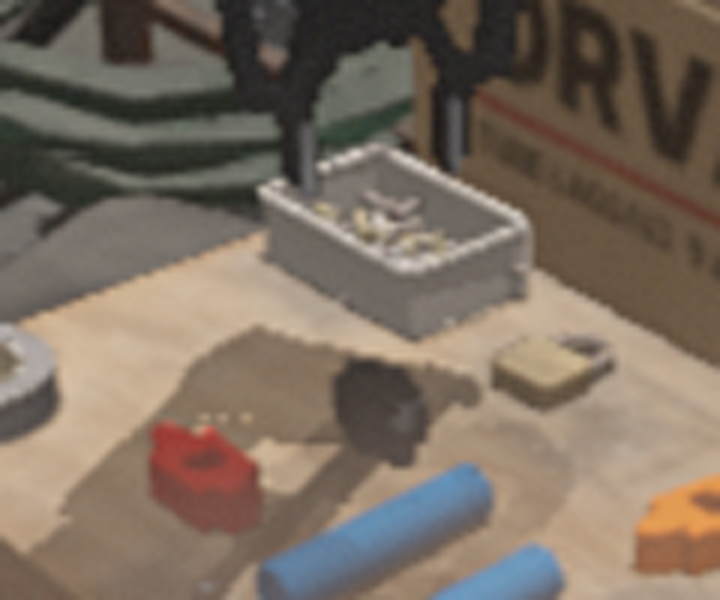

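```bash
python3 -m inch '[{"fingers":0.4,"delta_pos":[4,0.25,0],"twist":[0,0,0]},{"fingers":0.4,"delta_pos":[4.5,0,0],"twist":[0,0,0]},{"fingers":0.4,"delta_pos":[3,0,0],"twist":[0,0,0]},{"fingers":0.4,"delta_pos":[0.9,0,0],"twist":[0,0,0]},{"fingers":0.4,"delta_pos":[0,0,0],"twist":[0,0,0]}]'; python3 plan.py .5227 .3444 .006 -20.4;  python3 -m inch '[{"fingers":-1,"delta_pos":[0,0,0],"twist":[0,0,0]},{"fingers":-1,"delta_pos":[0,0,0],"twist":[0,0,0]},{"fingers":-1,"delta_pos":[0,0,0],"twist":[0,0,0]},{"fingers":-1,"delta_pos":[0,0,0],"twist":[0,0,0]},{"fingers":-1,"delta_pos":[0,0,0],"twist":[0,0,0]}]'
```

```text
time: 16.48
tool_pos: [0.5247, 0.346, 0.0098]
tool_rot: [0.696, 0.125, 0.696, -0.125]
contact_force: [0.6, -0.7, 0.3]
gripper_width: 0.7
t 16.48 tcp [0.5247 0.346  0.0098] phi -20.4 tilt 0.04 F [ 0.6 -0.7  0.3] w 0.7 q6 0.82 q [ 0.46  0.29  1.75 -0.    1.11  0.82]
shift now-axes cm [ 0.38 -0.22 -0.13] | after-turn axes [ 0.38 -0.22 -0.13] | turn deg [-0.  0. -0.]
time: 17.1
tool_pos: [0.5259, 0.3471, 0.0117]
tool_rot: [0.697, 0.126, 0.695, -0.124]
contact_force: [-0.2, -0.2, 6.0]
gripper_width: 0.401
```

```bash
python3 -m inch '[{"fingers":-1,"delta_pos":[-4,0,0],"twist":[0,0,0]},{"fingers":-1,"delta_pos":[-6,0,0],"twist":[0,0,0]},{"fingers":-1,"delta_pos":[-6,0,0],"twist":[0,0,0]},{"fingers":-1,"delta_pos":[0,0,0],"twist":[-10,0,0]},{"fingers":-1,"delta_pos":[0,0,0],"twist":[-10,0,0]}]'; python3 -m inch '[{"fingers":-1,"delta_pos":[0,0,0],"twist":[-10,0,0]},{"fingers":-1,"delta_pos":[0,0,0],"twist":[-10,0,0]},{"fingers":-1,"delta_pos":[0,0,0],"twist":[-10,0,0]},{"fingers":-1,"delta_pos":[0,0,0],"twist":[-10,0,0]},{"fingers":-1,"delta_pos":[0,0,0],"twist":[-10,0,0]}]';python3 -m inch '[{"fingers":-1,"delta_pos":[0,0,0],"twist":[-10,0,0]},{"fingers":-1,"delta_pos":[0,0,0],"twist":[-10,0,0]},{"fingers":-1,"delta_pos":[0,0,0],"twist":[-10,0,0]},{"fingers":-1,"delta_pos":[0,0,0],"twist":[0,0,0]}]'; python3 plan.py .538 -.2165 .16 81.5
```

```text
time: 17.73
tool_pos: [0.5245, 0.3466, 0.171]
tool_rot: [0.708, 0.001, 0.706, 0.0]
contact_force: [-0.6, -0.7, -1.4]
gripper_width: 0.403
time: 18.35
tool_pos: [0.5238, 0.3462, 0.1692]
tool_rot: [0.641, -0.299, 0.641, 0.299]
contact_force: [0.4, 0.3, -1.8]
gripper_width: 0.399
time: 18.85
tool_pos: [0.5239, 0.3462, 0.1691]
tool_rot: [0.544, -0.452, 0.544, 0.452]
contact_force: [0.1, -0.2, -0.5]
gripper_width: 0.4
t 18.85 tcp [0.5239 0.3462 0.1691] phi 79.5 tilt 0.0 F [ 0.1 -0.2 -0.5] w 0.4 q6 -0.92 q [ 0.47  0.1   1.66 -0.    1.37 -0.92]
shift now-axes cm [  0.91 -11.64 -55.07] | after-turn axes [  0.91  -9.71 -55.44] | turn deg [-2. -0. -0.]
```

```bash
python3 -m inch '[{"fingers":-1,"delta_pos":[0,-1.1,-5.5],"twist":[-0.4,0,0]},{"fingers":-1,"delta_pos":[0,-1.1,-5.5],"twist":[-0.4,0,0]},{"fingers":-1,"delta_pos":[0,-1.1,-5.5],"twist":[-0.4,0,0]},{"fingers":-1,"delta_pos":[0,-1.1,-5.5],"twist":[-0.4,0,0]},{"fingers":-1,"delta_pos":[0,-1.1,-5.5],"twist":[-0.4,0,0]}]'; python3 -m inch '[{"fingers":-1,"delta_pos":[0,-1,-5.5],"twist":[0,0,0]},{"fingers":-1,"delta_pos":[0,-1,-5.5],"twist":[0,0,0]},{"fingers":-1,"delta_pos":[0,-1,-5.5],"twist":[0,0,0]},{"fingers":-1,"delta_pos":[0,-1,-5.5],"twist":[0,0,0]},{"fingers":-1,"delta_pos":[0,-1,-5.5],"twist":[0,0,0]}]';python3 -m inch '[{"fingers":-1,"delta_pos":[0,0,0],"twist":[0,0,0]},{"fingers":-1,"delta_pos":[0,0,0],"twist":[0,0,0]}]'; python3 plan.py .538 -.2165 .14 81.5;  python3 - <<'E'
from hx import *
s=grab("scene"); crop(s,"d_s.png",340,180,460,280,6)
X,Y,Z=handle_in_grip(s)
k=(Z<8)&(Z>-12)&(X<-25)
print(np.median(X[k]),np.percentile(Y[k],[2,98]))
E
```

```text
time: 19.48
tool_pos: [0.5323, 0.0643, 0.1694]
tool_rot: [0.536, -0.462, 0.536, 0.461]
contact_force: [0.1, -0.0, -0.3]
gripper_width: 0.403
time: 20.1
tool_pos: [0.5417, -0.2152, 0.1694]
tool_rot: [0.536, -0.461, 0.536, 0.461]
contact_force: [0.2, 0.4, -0.6]
gripper_width: 0.403
time: 20.35
tool_pos: [0.5417, -0.2131, 0.1689]
tool_rot: [0.536, -0.461, 0.536, 0.462]
contact_force: [-0.7, 1.4, -1.5]
gripper_width: 0.399
t 20.35 tcp [ 0.5417 -0.2131  0.1689] phi 81.5 tilt 0.04 F [-0.7  1.4 -1.5] w 0.399 q6 -1.93 q [-0.5  -0.    1.77  0.    1.37 -1.93]
shift now-axes cm [ 2.89  0.31 -0.39] | after-turn axes [ 2.89  0.31 -0.39] | turn deg [-0.  0. -0.]
-31.309778529416654 [-10.39744421   5.39884655]
```

View pics/d_s.png

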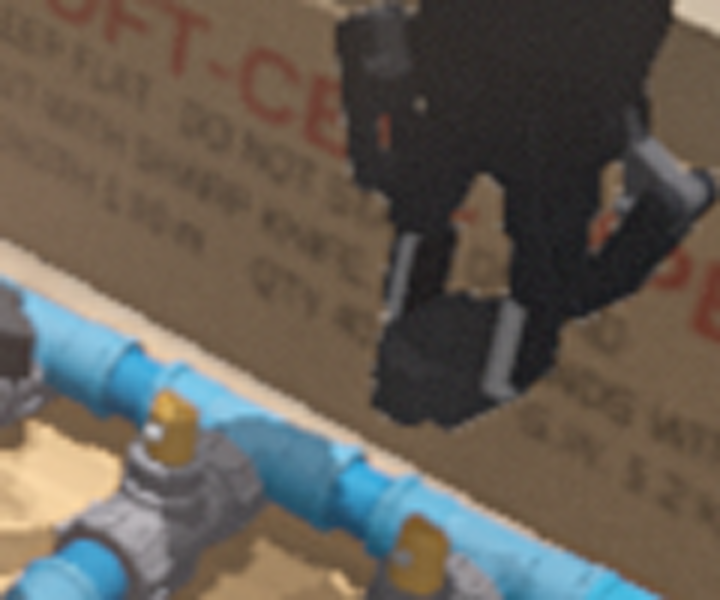

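```bash
python3 -m inch '[{"fingers":-1,"delta_pos":[2,0.13,-0.24],"twist":[0,0,0]},{"fingers":-1,"delta_pos":[2.5,0,0],"twist":[0,0,0]},{"fingers":-1,"delta_pos":[0,0,0],"twist":[0,0,0]},{"fingers":-1,"delta_pos":[0,0,0],"twist":[0,0,0]}]'>/dev/null; python3 plan.py .5404 -.2155 .121 81.5
```

```text
t 20.9 tcp [ 0.5403 -0.215   0.1241] phi 81.7 tilt 0.0 F [-0.2  0.1 -0.8] w 0.402 q6 -1.93 q [-0.51  0.04  1.81 -0.    1.29 -1.93]
shift now-axes cm [ 0.31 -0.01 -0.04] | after-turn axes [ 0.31 -0.01 -0.04] | turn deg [ 0.2  0.  -0. ]
```

```bash
python3 -m inch '[{"fingers":-1,"delta_pos":[0.6,0,-0.04],"twist":[0,0,0]},{"fingers":-1,"delta_pos":[0.3,0,0],"twist":[0,0,0]},{"fingers":-1,"delta_pos":[0,0,0],"twist":[0,0,0]}]'|sed -n '2p;4p';for k in 1; do python3 -m inch '[{"fingers":-1,"delta_pos":[0.3,0,0],"twist":[0,0,0]},{"fingers":-1,"delta_pos":[0,0,0],"twist":[0,0,0]}]'|sed -n '2p;4p'; done; python3 -m inch '[{"fingers":-1,"delta_pos":[0.3,0,0],"twist":[0,0,0]},{"fingers":-1,"delta_pos":[0,0,0],"twist":[0,0,0]}]'|sed -n '2p;4p'
```

```text
tool_pos: [0.5401, -0.216, 0.1149]
contact_force: [0.5, -0.2, -0.3]
tool_pos: [0.54, -0.216, 0.1118]
contact_force: [0.5, -0.7, -0.6]
tool_pos: [0.5401, -0.2162, 0.1089]
contact_force: [-0.3, -1.7, -1.9]
```

```bash
python3 -m inch '[{"fingers":-1,"delta_pos":[0.3,0,0],"twist":[0,0,0]},{"fingers":-1,"delta_pos":[0,0,0],"twist":[0,0,0]}]'|sed -n '2p;4p'; python3 -m inch '[{"fingers":-1,"delta_pos":[0.3,0,0],"twist":[0,0,0]},{"fingers":-1,"delta_pos":[0,0,0],"twist":[0,0,0]}]'|sed -n '2p;4p';python3 -m inch '[{"fingers":-1,"delta_pos":[0.3,0,0],"twist":[0,0,0]},{"fingers":-1,"delta_pos":[0,0,0],"twist":[0,0,0]}]'|sed -n '2p;4p'
```

```text
tool_pos: [0.5402, -0.2162, 0.1059]
contact_force: [0.4, -1.5, -0.9]
tool_pos: [0.5401, -0.2162, 0.1029]
contact_force: [-0.2, -2.6, -1.7]
tool_pos: [0.5402, -0.2162, 0.0999]
contact_force: [-0.3, -3.2, -2.1]
```

```bash
python3 plan.py; python3 -m inch '[{"fingers":-1,"delta_pos":[0.3,0,0],"twist":[0,0,0]},{"fingers":-1,"delta_pos":[0,0,0],"twist":[0,0,0]}]'|sed -n '2p;4p'; python3 -m inch '[{"fingers":-1,"delta_pos":[0.2,0,0],"twist":[0,0,0]},{"fingers":-1,"delta_pos":[0,0,0],"twist":[0,0,0]}]'|sed -n '2p;4p';python3 -m inch '[{"fingers":-1,"delta_pos":[0.2,0,0],"twist":[0,0,0]},{"fingers":-1,"delta_pos":[0,0,0],"twist":[0,0,0]}]'|sed -n '2p;4p'
```

```text
t 22.52 tcp [ 0.5402 -0.2162  0.0999] phi 81.6 tilt 0.03 F [-0.3 -3.2 -2.1] w 0.399 q6 -1.93 q [-0.51  0.07  1.83 -0.    1.25 -1.93]
tool_pos: [0.5402, -0.2163, 0.0974]
contact_force: [-2.3, -3.0, 2.2]
tool_pos: [0.5399, -0.2163, 0.0949]
contact_force: [-2.4, -4.4, 1.7]
tool_pos: [0.54, -0.2163, 0.093]
contact_force: [-3.0, -3.6, 3.6]
```

```bash
python3 -m inch '[{"fingers":-1,"delta_pos":[0.2,0,0],"twist":[0,0,0]},{"fingers":-1,"delta_pos":[0,0,0],"twist":[0,0,0]}]'|sed -n '2p;4p'; python3 -m inch '[{"fingers":-1,"delta_pos":[0.2,0,0],"twist":[0,0,0]},{"fingers":-1,"delta_pos":[0,0,0],"twist":[0,0,0]}]'|sed -n '2p;4p';python3 -m inch '[{"fingers":-1,"delta_pos":[0.2,0,0],"twist":[0,0,0]},{"fingers":-1,"delta_pos":[0,0,0],"twist":[0,0,0]}]'|sed -n '2p;4p'
```

```text
tool_pos: [0.5404, -0.2163, 0.0908]
contact_force: [-0.6, -4.9, -0.1]
tool_pos: [0.5404, -0.2163, 0.0907]
contact_force: [-4.9, -3.1, 9.6]
tool_pos: [0.5405, -0.2163, 0.0907]
contact_force: [-11.1, -0.5, 19.6]
```

```bash
python3 -m inch '[{"fingers":-1,"delta_pos":[-0.35,0,0],"twist":[0,0,0]},{"fingers":-1,"delta_pos":[0,0,0],"twist":[0,0,0]}]'|sed -n '2p;4p'; python3 -m inch '[{"fingers":-1,"delta_pos":[0,0,0],"twist":[10,0,0]},{"fingers":-1,"delta_pos":[0,0,0],"twist":[10,0,0]},{"fingers":-1,"delta_pos":[0,0,0],"twist":[0,0,0]}]'|sed -n '2p;4p';python3 -m inch '[{"fingers":-1,"delta_pos":[0,0,0],"twist":[10,0,0]},{"fingers":-1,"delta_pos":[0,0,0],"twist":[10,0,0]},{"fingers":-1,"delta_pos":[0,0,0],"twist":[0,0,0]}]'|sed -n '2p;4p'; python3 plan.py
```

```text
tool_pos: [0.5403, -0.2163, 0.0908]
contact_force: [-1.4, -5.2, 2.1]
tool_pos: [0.5407, -0.2181, 0.0909]
contact_force: [0.1, -11.3, 0.4]
tool_pos: [0.5408, -0.2183, 0.0909]
contact_force: [0.4, -10.4, -0.2]
t 25.02 tcp [ 0.5408 -0.2183  0.0909] phi 41.6 tilt 0.31 F [  0.4 -10.4  -0.2] w 0.4 q6 -1.23 q [-0.51  0.08  1.83 -0.    1.23 -1.23]
```

```bash
python3 -m inch '[{"fingers":-1,"delta_pos":[0,-0.09,-0.08],"twist":[0,0,0]},{"fingers":-1,"delta_pos":[0,0,0],"twist":[0,0,0]}]'|sed -n '2p;4p'; python3 -m inch '[{"fingers":-1,"delta_pos":[0,0,0],"twist":[10,0,0]},{"fingers":-1,"delta_pos":[0,0,0],"twist":[10,0,0]},{"fingers":-1,"delta_pos":[0,0,0],"twist":[10,0,0]},{"fingers":-1,"delta_pos":[0,0,0],"twist":[0,0,0]}]'|sed -n '2p;4p'; python3 plan.py;  python3 -c "
from plant import manip;print(manip.state()['ft_torque'])"; python3 -m inch '[{"fingers":-1,"delta_pos":[0,0,0],"twist":[4,0,0]},{"fingers":-1,"delta_pos":[0,0,0],"twist":[0,0,0]}]'|sed -n '2p;4p';python3 -c "
from plant import manip;print(manip.state()['ft_torque'])"; python3 -m inch '[{"fingers":-1,"delta_pos":[0,0,0],"twist":[4,0,0]},{"fingers":-1,"delta_pos":[0,0,0],"twist":[0,0,0]}]'|sed -n '2p;4p';python3 -c "
from plant import manip;print(manip.state()['ft_torque'])"
```

```text
tool_pos: [0.5408, -0.2184, 0.0909]
contact_force: [-0.1, -7.0, 0.9]
tool_pos: [0.5399, -0.219, 0.0909]
contact_force: [-3.4, -9.6, 2.0]
t 25.77 tcp [ 0.5399 -0.219   0.0909] phi 11.6 tilt 0.22 F [-3.4 -9.6  2. ] w 0.404 q6 -0.71 q [-0.51  0.08  1.83 -0.    1.23 -0.71]
[-1.55813701  0.55088265  0.06512027]
tool_pos: [0.5398, -0.219, 0.0909]
contact_force: [-3.4, -10.2, 2.4]
[-1.59061796  0.69849487  0.07932935]
tool_pos: [0.5397, -0.2191, 0.0909]
contact_force: [-4.0, -10.0, 1.7]
[-1.60827965  0.74240227  0.08980552]
```

```bash
python3 -m inch '[{"fingers":-1,"delta_pos":[0,-0.1,0],"twist":[4,0,0]},{"fingers":-1,"delta_pos":[0,0,0],"twist":[0,0,0]}]'|sed -n '2p;4p';python3 -c "
from plant import manip;print(manip.state()['ft_torque'])"; python3 -m inch '[{"fingers":-1,"delta_pos":[0,0,0],"twist":[4,0,0]},{"fingers":-1,"delta_pos":[0,0,0],"twist":[0,0,0]}]'|sed -n '2p;4p';python3 -c "
from plant import manip;print(manip.state()['ft_torque'])";  python3 -m inch '[{"fingers":-1,"delta_pos":[0,0,0],"twist":[3,0,0]},{"fingers":-1,"delta_pos":[0,0,0],"twist":[0,0,0]}]'|sed -n '2p;4p';python3 -c "
from plant import manip;print(manip.state()['ft_torque'])"; python3 plan.py
```

```text
tool_pos: [0.5395, -0.2192, 0.0909]
contact_force: [-4.9, -5.2, 4.3]
[-1.20734407  0.92730104  0.11336975]
tool_pos: [0.5394, -0.2192, 0.0909]
contact_force: [-5.5, -7.0, 4.3]
[-1.14774026  0.99826489  0.13082637]
tool_pos: [0.5393, -0.2192, 0.0908]
contact_force: [-5.1, -6.6, 5.2]
[-1.18098161  1.03908167  0.08448657]
t 27.02 tcp [ 0.5393 -0.2192  0.0908] phi -7.4 tilt 0.19 F [-5.1 -6.6  5.2] w 0.404 q6 -0.38 q [-0.51  0.08  1.83 -0.    1.23 -0.38]
```

```bash
python3 -m inch '[{"fingers":0.3,"delta_pos":[0,0,0],"twist":[0,0,0]},{"fingers":0.3,"delta_pos":[0,0,0],"twist":[0,0,0]},{"fingers":0.3,"delta_pos":[0,0,0],"twist":[0,0,0]},{"fingers":0.3,"delta_pos":[-2,0,0],"twist":[0,0,0]},{"fingers":0.3,"delta_pos":[-5,0,0],"twist":[0,0,0]}]'|sed -n '2p;4p'; python3 -m inch '[{"fingers":0.3,"delta_pos":[-5,0,0],"twist":[0,0,0]},{"fingers":0.3,"delta_pos":[-2,6,0],"twist":[0,0,0]},{"fingers":0.3,"delta_pos":[0,6,0],"twist":[0,0,0]},{"fingers":0.3,"delta_pos":[0,6,0],"twist":[0,0,0]},{"fingers":0.3,"delta_pos":[0,6,0],"twist":[0,0,0]}]'>/dev/null; python3 -m inch '[{"fingers":0.3,"delta_pos":[0,6,0],"twist":[0,0,0]},{"fingers":0.3,"delta_pos":[0,6,0],"twist":[0,0,0]},{"fingers":0.3,"delta_pos":[0,6,0],"twist":[0,0,0]},{"fingers":0.3,"delta_pos":[0,6,0],"twist":[0,0,0]},{"fingers":0.3,"delta_pos":[0,6,0],"twist":[0,0,0]}]'>/dev/null;  python3 plan.py;python3 - <<'E'
from chk import *
s=grab("scene"); crop(s,"e_s.png",290,180,450,300,5)
t=grab("top"); cv2.imwrite("pics/e_t.png",t["pixels"])
np.savez("pics/top4.npz",**t); np.savez("pics/scene4.npz",**s)
for f in (t,s):
  for c in ((.5239,-.0181),(.539,-.2175)): chk(f,c)
E
```

```text
tool_pos: [0.5387, -0.217, 0.1593]
contact_force: [0.5, -0.1, -0.4]
t 28.9 tcp [0.6098 0.319  0.2325] phi -7.4 tilt 0.13 F [ 0.3 -0.3  0.5] w 0.655 q6 0.5 q [0.37 0.2  1.45 0.   1.49 0.5 ]
n 329 cen [ 0.521  -0.0192  0.1018] ang -89.5 [0.0386 0.0691] ztop [0.0999 0.1018 0.1036]
n 328 cen [ 0.536  -0.2172  0.102 ] ang -83.4 [0.039  0.0693] ztop [0.1001 0.1021 0.104 ]
n 275 cen [ 0.5212 -0.0234  0.1015] ang -89.5 [0.0403 0.072 ] ztop [0.1001 0.1019 0.103 ]
n 380 cen [ 0.5366 -0.2218  0.1016] ang -84.7 [0.0403 0.0717] ztop [0.1001 0.102  0.1032]
```

View pics/e_s.png

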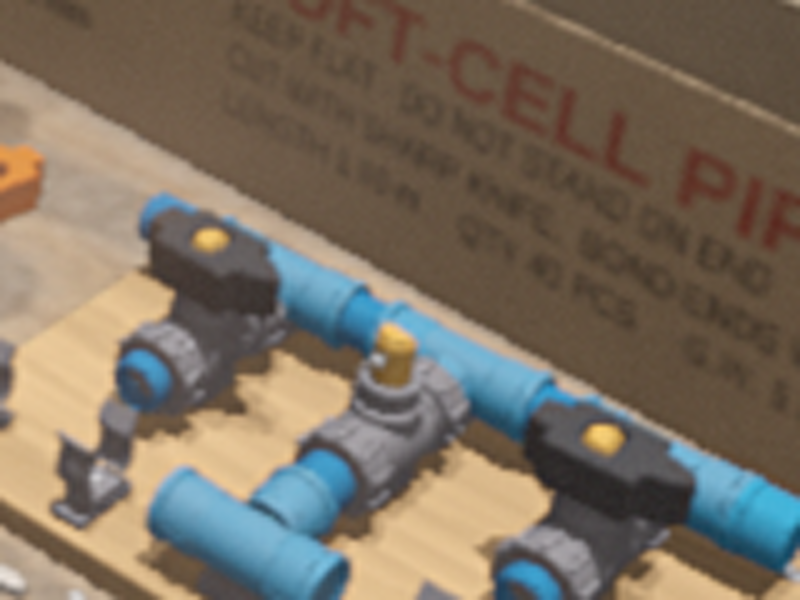

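View pics/e_t.png

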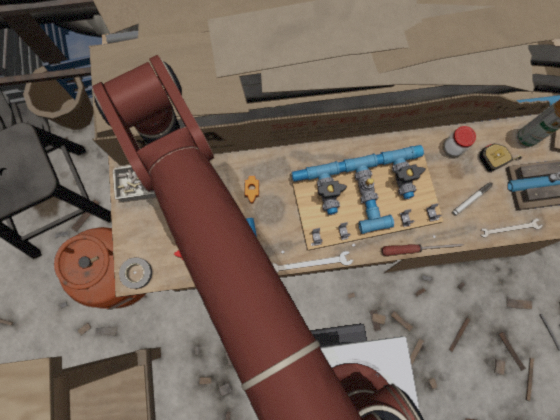

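```bash
python3 plan.py .5388 -.2173 .15 0
```

```text
t 29.0 tcp [0.6091 0.3223 0.2316] phi -7.0 tilt 0.17 F [-0.9 -0.6  0.2] w 0.653 q6 0.5 q [0.38 0.2  1.45 0.   1.49 0.5 ]
shift now-axes cm [  8.   -54.43  -0.36] | after-turn axes [  8.16 -53.96  -7.03] | turn deg [-7.   0.  -0.2]
```

```bash
python3 -m inch '[{"fingers":0.3,"delta_pos":[0,-5.4,0],"twist":[0,0,0]},{"fingers":0.3,"delta_pos":[0,-5.4,0],"twist":[0,0,0]},{"fingers":0.3,"delta_pos":[0,-5.4,0],"twist":[0,0,0]},{"fingers":0.3,"delta_pos":[0,-5.4,0],"twist":[0,0,0]},{"fingers":0.3,"delta_pos":[0,-5.4,0],"twist":[0,0,0]}]'>/dev/null; python3 -m inch '[{"fingers":0.3,"delta_pos":[0,-5.4,0],"twist":[0,0,0]},{"fingers":0.3,"delta_pos":[1,-5.4,0],"twist":[0,0,0]},{"fingers":0.3,"delta_pos":[2,-5.4,0],"twist":[0,0,0]},{"fingers":0.3,"delta_pos":[2,-5.4,0],"twist":[0,0,0]},{"fingers":0.3,"delta_pos":[2,-5.4,-0.4],"twist":[0,0,0]}]'>/dev/null; python3 -m inch '[{"fingers":0.3,"delta_pos":[1,0,0],"twist":[-7,0,0]},{"fingers":0.3,"delta_pos":[0,0,0],"twist":[0,0,0]},{"fingers":0.3,"delta_pos":[0,0,0],"twist":[0,0,0]}]'>/dev/null; python3 plan.py .5388 -.2173 .085 0
```

```text
t 30.62 tcp [ 0.5367 -0.2183  0.1518] phi -0.5 tilt 0.11 F [-0.3 -0.3 -0.6] w 0.651 q6 -0.51 q [-0.51  0.01  1.8   0.    1.34 -0.51]
shift now-axes cm [6.68 0.11 0.2 ] | after-turn axes [6.68 0.1  0.21] | turn deg [-0.5  0.1  0. ]
```

```bash
python3 -m inch '[{"fingers":0.3,"delta_pos":[3,0.1,0.2],"twist":[-0.5,0,0]},{"fingers":0.3,"delta_pos":[2.5,0,0],"twist":[0,0,0]},{"fingers":0.3,"delta_pos":[1,0,0],"twist":[0,0,0]},{"fingers":0.3,"delta_pos":[0,0,0],"twist":[0,0,0]}]'>/dev/null; python3 plan.py;  python3 -m inch '[{"fingers":-1,"delta_pos":[0,0,0],"twist":[0,0,0]},{"fingers":-1,"delta_pos":[0,0,0],"twist":[0,0,0]},{"fingers":-1,"delta_pos":[0,0,0],"twist":[0,0,0]},{"fingers":-1,"delta_pos":[0,0,0],"twist":[0,0,0]},{"fingers":-1,"delta_pos":[0,0,0],"twist":[0,0,0]}]'>/dev/null; python3 plan.py; python3 -c "
from plant import manip;print(manip.state()['ft_torque'])"
```

```text
t 31.12 tcp [ 0.5383 -0.2169  0.0855] phi 0.1 tilt 0.01 F [ 0.3 -0.3 -0.1] w 0.652 q6 -0.51 q [-0.51  0.08  1.84  0.    1.22 -0.51]
t 31.75 tcp [ 0.5389 -0.2178  0.0875] phi 0.1 tilt 0.11 F [-2.6  1.   5.7] w 0.412 q6 -0.51 q [-0.51  0.08  1.83  0.    1.22 -0.51]
[0.25384549 0.49469659 0.00485074]
```

```bash
python3 -m inch '[{"fingers":-1,"delta_pos":[0,0,0],"twist":[3,0,0]},{"fingers":-1,"delta_pos":[0,0,0],"twist":[0,0,0]}]'>/dev/null;python3 plan.py|cut -c1-110;python3 -c "
from plant import manip;print(manip.state()['ft_torque'])"; python3 -m inch '[{"fingers":-1,"delta_pos":[0,0,0],"twist":[3,0,0]},{"fingers":-1,"delta_pos":[0,0,0],"twist":[0,0,0]}]'>/dev/null;python3 plan.py|cut -c1-110;python3 -c "
from plant import manip;print(manip.state()['ft_torque'])";  python3 -m inch '[{"fingers":-1,"delta_pos":[0,0,0],"twist":[3,0,0]},{"fingers":-1,"delta_pos":[0,0,0],"twist":[0,0,0]}]'>/dev/null;python3 plan.py|cut -c1-110;python3 -c "
from plant import manip;print(manip.state()['ft_torque'])"
```

```text
t 32.0 tcp [ 0.5387 -0.2177  0.0875] phi -2.9 tilt 0.07 F [-3.9  1.9  6.8] w 0.41 q6 -0.46 q [-0.51  0.08  1.8
[0.32120739 0.67768726 0.05015283]
t 32.25 tcp [ 0.5386 -0.2176  0.0875] phi -5.9 tilt 0.05 F [-4.2  2.3  7.3] w 0.413 q6 -0.41 q [-0.51  0.08  1
[0.36257953 0.72816088 0.02725426]
t 32.5 tcp [ 0.5386 -0.2177  0.0875] phi -8.9 tilt 0.05 F [-4.2  1.9  7.4] w 0.414 q6 -0.36 q [-0.51  0.08  1.
[0.32386802 0.72058475 0.10576862]
```

```bash
python3 -m inch '[{"fingers":-1,"delta_pos":[0,0,0],"twist":[4,0,0]},{"fingers":-1,"delta_pos":[0,0,0],"twist":[0,0,0]}]'>/dev/null;python3 plan.py|cut -c1-110;python3 -c "
from plant import manip;print(manip.state()['ft_torque'])"; python3 -m inch '[{"fingers":-1,"delta_pos":[0,0,0],"twist":[4,0,0]},{"fingers":-1,"delta_pos":[0,0,0],"twist":[0,0,0]}]'>/dev/null;python3 plan.py|cut -c1-110;python3 -c "
from plant import manip;print(manip.state()['ft_torque'])"; python3 - <<'E'
from chk import *
s=grab("scene"); crop(s,"f_s.png",350,200,450,280,7); chk(s,(.539,-.2175),.06,.09,.105)
E
```

```text
t 32.75 tcp [ 0.5386 -0.2176  0.0875] phi -12.9 tilt 0.05 F [-4.4  2.4  7.1] w 0.414 q6 -0.29 q [-0.51  0.08  
[0.36285744 0.75874021 0.07789214]
t 33.0 tcp [ 0.5385 -0.2176  0.0875] phi -16.9 tilt 0.04 F [-3.9  2.3  6.7] w 0.413 q6 -0.22 q [-0.51  0.08  1
[0.33771299 0.79455157 0.15839066]
n 349 cen [ 0.5328 -0.2309  0.1003] ang -163.8 [0.0529 0.0565] ztop [0.0969 0.1017 0.103 ]
```

View pics/f_s.png

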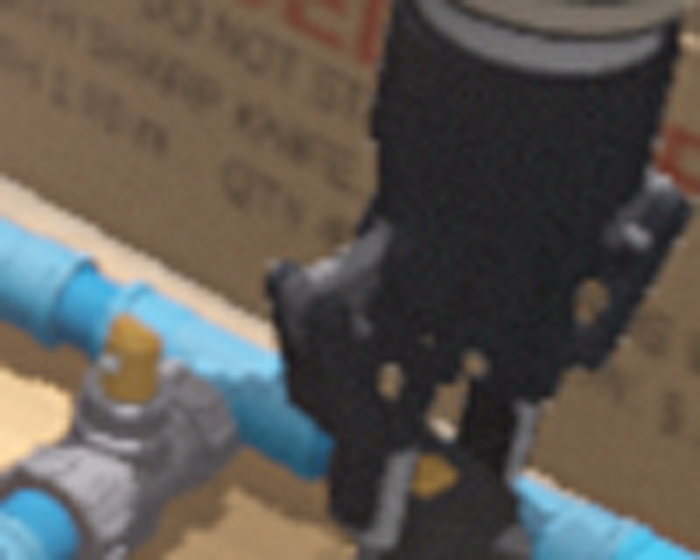

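```bash
python3 -m inch '[{"fingers":0.3,"delta_pos":[0,0,0],"twist":[0,0,0]},{"fingers":0.3,"delta_pos":[0,0,0],"twist":[0,0,0]},{"fingers":0.3,"delta_pos":[0,0,0],"twist":[0,0,0]},{"fingers":0.3,"delta_pos":[-2,0,0],"twist":[0,0,0]},{"fingers":0.3,"delta_pos":[-5,0,0],"twist":[0,0,0]}]'|sed -n '2p;4p'; python3 -m inch '[{"fingers":0.3,"delta_pos":[-5,0,0],"twist":[0,0,0]},{"fingers":0.3,"delta_pos":[-2,-6,0],"twist":[0,0,0]},{"fingers":0.3,"delta_pos":[0,-6,0],"twist":[0,0,0]},{"fingers":0.3,"delta_pos":[0,-6,0],"twist":[0,0,0]},{"fingers":0.3,"delta_pos":[0,0,0],"twist":[0,0,0]}]'>/dev/null; python3 - <<'E'
from chk import *
s=grab("scene"); t=grab("top"); cv2.imwrite("pics/f_t.png",t["pixels"])
np.savez("pics/top5.npz",**t); np.savez("pics/scene5.npz",**s)
for f in (t,s):
  for c in ((.5239,-.0181),(.539,-.2175)): chk(f,c)
crop(t,"f_t2.png",300,140,460,260,5)
E
```

```text
tool_pos: [0.5365, -0.2165, 0.154]
contact_force: [0.4, 0.0, -0.4]
n 323 cen [ 0.521  -0.019   0.1018] ang -88.6 [0.0385 0.0686] ztop [0.1    0.1019 0.1037]
n 328 cen [ 0.536  -0.2177  0.102 ] ang -93.0 [0.0387 0.0695] ztop [0.0998 0.1022 0.1041]
n 268 cen [ 0.5213 -0.0231  0.1015] ang -89.3 [0.0403 0.0723] ztop [0.1002 0.102  0.1031]
n 373 cen [ 0.5364 -0.2219  0.1016] ang -93.4 [0.0403 0.0714] ztop [0.1004 0.102  0.103 ]
```

View pics/f_t2.png

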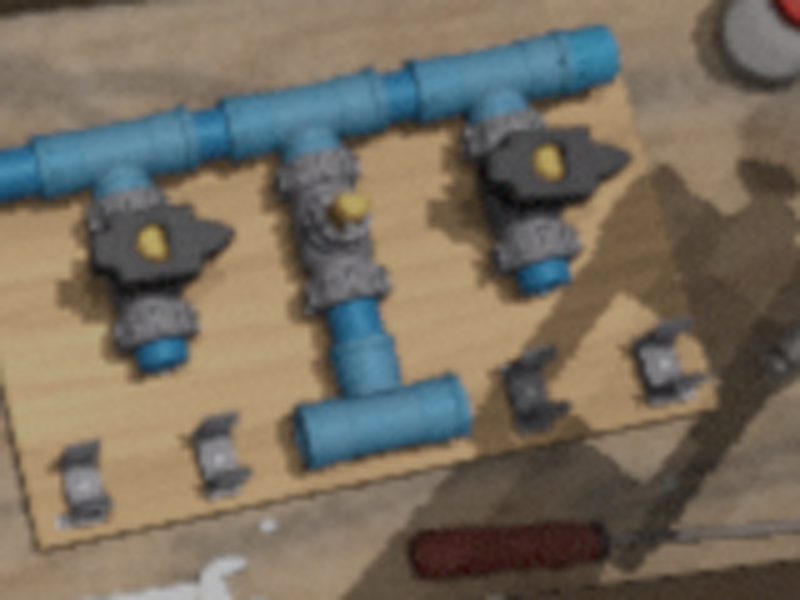

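```bash
python3 plan.py .5233 -.0178 .16 -8
```

```text
t 34.4 tcp [ 0.4861 -0.3893  0.2262] phi -17.0 tilt 0.06 F [ 0.2  0.9 -0.1] w 0.65 q6 -0.5 q [-0.79  0.05  1.62  0.    1.47 -0.5 ]
shift now-axes cm [ 6.61 36.62 -7.28] | after-turn axes [ 6.62 37.31 -1.48] | turn deg [-9.   0.1  0. ]
```

```bash
python3 -m inch '[{"fingers":0.3,"delta_pos":[0,5.2,-1],"twist":[0,0,0]},{"fingers":0.3,"delta_pos":[0,5.2,-1],"twist":[0,0,0]},{"fingers":0.3,"delta_pos":[0,5.2,-1],"twist":[0,0,0]},{"fingers":0.3,"delta_pos":[0,5.2,-1.1],"twist":[0,0,0]},{"fingers":0.3,"delta_pos":[1,5.2,-1.1],"twist":[0,0,0]}]'>/dev/null; python3 -m inch '[{"fingers":0.3,"delta_pos":[2,5.3,-1],"twist":[0,0,0]},{"fingers":0.3,"delta_pos":[2,5.3,-1],"twist":[0,0,0]},{"fingers":0.3,"delta_pos":[1.5,0,0],"twist":[-9,0,0]},{"fingers":0.3,"delta_pos":[0,0,0],"twist":[0,0,0]},{"fingers":0.3,"delta_pos":[0,0,0],"twist":[0,0,0]}]'>/dev/null;  python3 plan.py .5233 -.0178 .086 -6
```

```text
t 35.65 tcp [ 0.5238 -0.0175  0.1612] phi -8.0 tilt 0.08 F [ 0.5 -0.9  0.8] w 0.654 q6 -0.04 q [-0.18 -0.14  1.92  0.    1.36 -0.04]
shift now-axes cm [ 7.52 -0.04 -0.06] | after-turn axes [ 7.52 -0.04 -0.05] | turn deg [-2.   0.1  0. ]
```

```bash
python3 -m inch '[{"fingers":0.3,"delta_pos":[4,-0.04,-0.06],"twist":[-2,0,0]},{"fingers":0.3,"delta_pos":[2.5,0,0],"twist":[0,0,0]},{"fingers":0.3,"delta_pos":[1,0,0],"twist":[0,0,0]},{"fingers":0.3,"delta_pos":[0,0,0],"twist":[0,0,0]}]'>/dev/null; python3 plan.py;  python3 -m inch '[{"fingers":-1,"delta_pos":[0,0,0],"twist":[0,0,0]},{"fingers":-1,"delta_pos":[0,0,0],"twist":[0,0,0]},{"fingers":-1,"delta_pos":[0,0,0],"twist":[0,0,0]},{"fingers":-1,"delta_pos":[0,0,0],"twist":[0,0,0]},{"fingers":-1,"delta_pos":[0,0,0],"twist":[0,0,0]}]'>/dev/null; python3 -m inch '[{"fingers":-1,"delta_pos":[0,0,0],"twist":[4,0,0]},{"fingers":-1,"delta_pos":[0,0,0],"twist":[4,0,0]},{"fingers":-1,"delta_pos":[0,0,0],"twist":[0,0,0]}]'>/dev/null;python3 plan.py|cut -c1-110;python3 -c "
from plant import manip;print(manip.state()['ft_torque'])"; python3 -m inch '[{"fingers":-1,"delta_pos":[0,0,0],"twist":[4,0,0]},{"fingers":-1,"delta_pos":[0,0,0],"twist":[4,0,0]},{"fingers":-1,"delta_pos":[0,0,0],"twist":[0,0,0]}]'>/dev/null;python3 plan.py|cut -c1-110;python3 -c "
from plant import manip;print(manip.state()['ft_torque'])"
```

```text
t 36.15 tcp [ 0.5231 -0.0185  0.0855] phi -6.0 tilt 0.01 F [ 0.5 -1.2 -0.4] w 0.647 q6 -0.07 q [-0.18 -0.05  1.97  0.    1.22 -0.07]
t 37.15 tcp [ 0.5232 -0.0183  0.0874] phi -13.9 tilt 0.04 F [-5.6  0.3  7.4] w 0.412 q6 0.07 q [-0.18 -0.05  1
[0.0629714  0.93154924 0.08142037]
t 37.52 tcp [ 0.5234 -0.0185  0.0874] phi -21.9 tilt 0.08 F [-4.  -0.8  5.6] w 0.417 q6 0.21 q [-0.18 -0.05  1
[-0.07969186  0.80016793 -0.00244898]
```

```bash
python3 -m inch '[{"fingers":0.3,"delta_pos":[0,0,0],"twist":[0,0,0]},{"fingers":0.3,"delta_pos":[0,0,0],"twist":[0,0,0]},{"fingers":0.3,"delta_pos":[0,0,0],"twist":[0,0,0]},{"fingers":0.3,"delta_pos":[-2,0,0],"twist":[0,0,0]},{"fingers":0.3,"delta_pos":[-5,0,0],"twist":[0,0,0]}]'|sed -n '2p;4p'; python3 -m inch '[{"fingers":0.3,"delta_pos":[-5,0,0],"twist":[0,0,0]},{"fingers":0.3,"delta_pos":[-2,-6,0],"twist":[0,0,0]},{"fingers":0.3,"delta_pos":[0,-6,0],"twist":[0,0,0]},{"fingers":0.3,"delta_pos":[0,-6,0],"twist":[0,0,0]},{"fingers":0.3,"delta_pos":[0,-6,0],"twist":[0,0,0]}]'>/dev/null; python3 plan.py; python3 - <<'E'
from chk import *
s=grab("scene"); t=grab("top"); cv2.imwrite("pics/g_t.png",t["pixels"])
np.savez("pics/top6.npz",**t); np.savez("pics/scene6.npz",**s)
for f in (t,s):
  for c in ((.5239,-.0181),(.539,-.2175)): chk(f,c)
E
```

```text
tool_pos: [0.5206, -0.0177, 0.1526]
contact_force: [1.3, 0.0, 0.5]
t 38.77 tcp [ 0.4329 -0.2418  0.2251] phi -21.9 tilt 0.06 F [ 0.3  0.1 -1.1] w 0.65 q6 -0.28 q [-0.66 -0.26  1.91  0.    1.49 -0.28]
n 323 cen [ 0.5204 -0.0195  0.1018] ang -104.3 [0.0387 0.0694] ztop [0.1001 0.102  0.1037]
n 322 cen [ 0.536  -0.2178  0.1021] ang -93.7 [0.0387 0.0696] ztop [0.1004 0.1021 0.1039]
n 261 cen [ 0.5208 -0.0234  0.1017] ang -106.1 [0.0399 0.0717] ztop [0.1005 0.102  0.103 ]
n 377 cen [ 0.5362 -0.2219  0.1016] ang -93.5 [0.0403 0.0708] ztop [0.1003 0.1019 0.1032]
```

View pics/g_t.png

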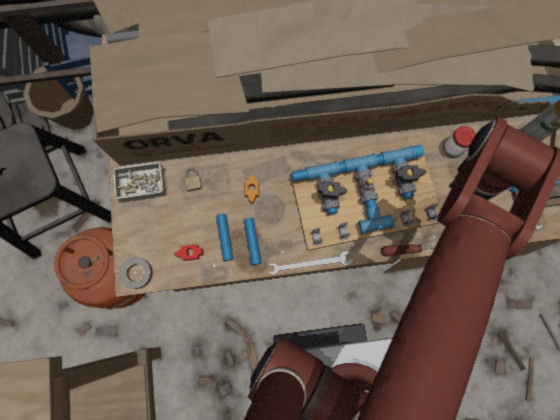

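```bash
python3 - <<'E'
from h import *
F=[grab("top") for _ in range(8)]
t=F[0]; t["pixels"]=np.mean([g["pixels"].astype(float) for g in F],0).astype(np.uint8)
G=[grab("scene") for _ in range(8)]
s=G[0]; s["pixels"]=np.mean([g["pixels"].astype(float) for g in G],0).astype(np.uint8)
def cc(f,c,n,r=14,sc=20):
    u,v=w2p(f,[*c,.1025]).round().astype(int); crop(f,n,u-r,v-r,u+r,v+r,sc)
for i,c in enumerate(((.5225,-.0177),(.5375,-.2170))): cc(t,c,f"z{i}.png"); 
for i,c in enumerate(((.5253,-.0185),(.5402,-.2179))): cc(s,c,f"y{i}.png")
a=[cv2.resize(cv2.imread(f"pics/{k}.png"),(390,290)) for k in("z0","z1","y0","y1")]
cv2.imwrite("pics/zz.png",np.vstack([np.hstack(a[:2]),np.hstack(a[2:])]))
E
```

```text
(no output)
```

View pics/zz.png

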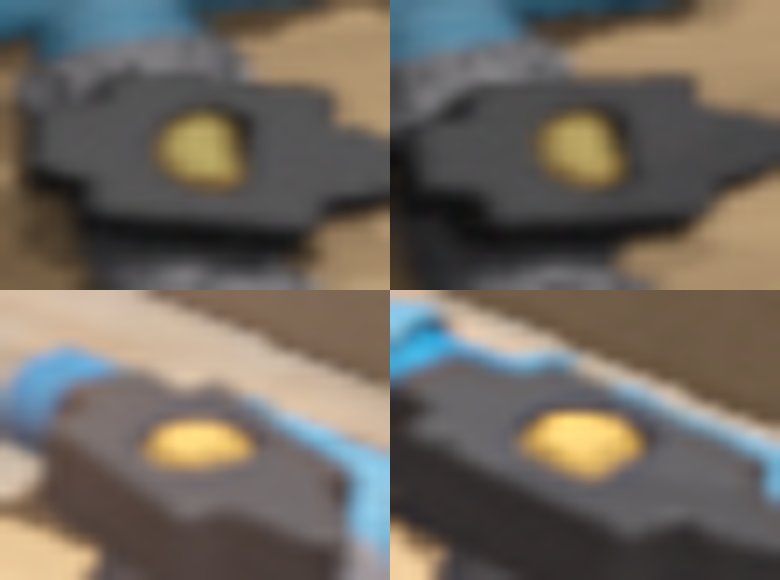

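```bash
cat > brass.py <<'E'
from h import *
def brass(f,c,z=.1025):
    u0,v0=w2p(f,[*c,z]).round().astype(int); n=9
    px=f["pixels"][v0-n:v0+n+1,u0-n:u0+n+1].astype(float)
    w=np.clip((px[...,2]-px[...,0]-25)/60,0,1)   # R-B saturation
    V,U=np.mgrid[v0-n:v0+n+1,u0-n:u0+n+1]
    X=np.array([ray(f,u,v,z)[:2] for u,v in zip(U.ravel(),V.ravel())])
    w=w.ravel()*(np.hypot(*(X-np.array(c)).T)<.0125)
    m=(w[:,None]*X).sum(0)/w.sum(); d=X-m; C=(w[:,None]*d).T@d/w.sum()
    e,E=np.linalg.eigh(C); a=np.degrees(np.arctan2(E[1,0],E[0,0]))%180-180
    print("cen",m.round(4),"flat-normal axis",a.round(1),(4*np.sqrt(e)*1000).round(1))
E
python3 - <<'E'
from brass import *
def avg(n):
    F=[grab(n) for _ in range(10)]; f=F[0]; f["pixels"]=np.mean([g["pixels"].astype(float) for g in F],0); return f
for n in("top","scene"):
    f=avg(n)
    for c in(((.5225,-.0177),(.5375,-.2170)) if n=="top" else ((.5253,-.0185),(.5402,-.2179))): print(n); brass(f,c)
E
```

```text
top
cen [ 0.5219 -0.0172] flat-normal axis -84.2 [14.1 17.8]
top
cen [ 0.5371 -0.2163] flat-normal axis -83.2 [13.7 18.1]
scene
cen [ 0.5225 -0.0187] flat-normal axis -77.8 [17.2 19.9]
scene
cen [ 0.5375 -0.2177] flat-normal axis -75.1 [16.2 20.3]
```

```bash
python3 plan.py .5387 -.2173 .15 -4
```

```text
t 40.67 tcp [ 0.4337 -0.2402  0.2249] phi -21.9 tilt 0.0 F [ 0.5 -0.3  0. ] w 0.649 q6 -0.27 q [-0.66 -0.26  1.91 -0.    1.49 -0.27]
shift now-axes cm [7.49 6.04 8.89] | after-turn axes [ 7.49  3.02 10.32] | turn deg [-17.9   0.    0. ]
```

```bash
python3 -m inch '[{"fingers":0.3,"delta_pos":[2,3,4.4],"twist":[0,0,0]},{"fingers":0.3,"delta_pos":[2,3,4.4],"twist":[0,0,0]},{"fingers":0.3,"delta_pos":[2,0,0],"twist":[-9,0,0]},{"fingers":0.3,"delta_pos":[1.5,0,0],"twist":[-9,0,0]},{"fingers":0.3,"delta_pos":[0,0,0],"twist":[0,0,0]}]'>/dev/null; python3 -m inch '[{"fingers":0.3,"delta_pos":[0,0,0],"twist":[0,0,0]}]'>/dev/null;  python3 plan.py .5387 -.2173 .0875 -3.5
```

```text
t 41.42 tcp [ 0.538  -0.2176  0.1507] phi -4.0 tilt 0.06 F [-0.1 -0.3  0.8] w 0.65 q6 -0.44 q [-0.51  0.01  1.79 -0.    1.34 -0.44]
shift now-axes cm [6.32 0.03 0.06] | after-turn axes [6.32 0.03 0.07] | turn deg [-0.5  0.1  0. ]
```

```bash
python3 -m inch '[{"fingers":0.3,"delta_pos":[3,0.03,0.06],"twist":[-0.5,0,0]},{"fingers":0.3,"delta_pos":[2.2,0,0],"twist":[0,0,0]},{"fingers":0.3,"delta_pos":[1,0,0],"twist":[0,0,0]},{"fingers":0.3,"delta_pos":[0,0,0],"twist":[0,0,0]}]'>/dev/null; python3 -m inch '[{"fingers":-1,"delta_pos":[0,0,0],"twist":[0,0,0]},{"fingers":-1,"delta_pos":[0,0,0],"twist":[0,0,0]},{"fingers":-1,"delta_pos":[0,0,0],"twist":[0,0,0]},{"fingers":-1,"delta_pos":[0,0,0],"twist":[-5,0,0]},{"fingers":-1,"delta_pos":[0,0,0],"twist":[0,0,0]}]'>/dev/null; python3 plan.py; python3 -m inch '[{"fingers":0.3,"delta_pos":[0,0,0],"twist":[0,0,0]},{"fingers":0.3,"delta_pos":[0,0,0],"twist":[0,0,0]},{"fingers":0.3,"delta_pos":[0,0,0],"twist":[0,0,0]},{"fingers":0.3,"delta_pos":[-2,0,0],"twist":[0,0,0]},{"fingers":0.3,"delta_pos":[-5,0,0],"twist":[0,0,0]}]'>/dev/null; python3 plan.py .523 -.018 .16 -15
```

```text
t 42.55 tcp [ 0.5395 -0.2177  0.0898] phi 1.6 tilt 0.18 F [-0.4 -0.   5.7] w 0.402 q6 -0.54 q [-0.51  0.08  1.83  0.    1.23 -0.54]
t 43.17 tcp [ 0.5366 -0.2161  0.1565] phi 1.6 tilt 0.34 F [ 0.1 -0.3 -0. ] w 0.654 q6 -0.54 q [-0.51  0.    1.79  0.    1.35 -0.54]
shift now-axes cm [-0.28 19.84 -0.8 ] | after-turn axes [-0.35 18.78 -6.44] | turn deg [16.6 -0.3 -0.1]
```

```bash
python3 -m inch '[{"fingers":0.3,"delta_pos":[0,5,-0.2],"twist":[0,0,0]},{"fingers":0.3,"delta_pos":[0,5,-0.2],"twist":[0,0,0]},{"fingers":0.3,"delta_pos":[0,5,-0.2],"twist":[0,0,0]},{"fingers":0.3,"delta_pos":[0,4.8,-0.2],"twist":[0,0,0]},{"fingers":0.3,"delta_pos":[0,0,0],"twist":[8.3,0,0]}]'>/dev/null;  python3 -m inch '[{"fingers":0.3,"delta_pos":[0,0,0],"twist":[8.3,0,0]},{"fingers":0.3,"delta_pos":[0,0,0],"twist":[0,0,0]},{"fingers":0.3,"delta_pos":[0,0,0],"twist":[0,0,0]}]'>/dev/null;  python3 plan.py .523 -.018 .0885 -15
```

```text
t 44.17 tcp [ 0.525  -0.0195  0.1587] phi -14.9 tilt 0.06 F [-0.2 -0.6  0.6] w 0.651 q6 0.08 q [-0.18 -0.13  1.92  0.    1.36  0.08]
shift now-axes cm [ 7.02  0.09 -0.24] | after-turn axes [ 7.02  0.09 -0.24] | turn deg [ 0.1  0.1 -0. ]
```

```bash
python3 -m inch '[{"fingers":0.3,"delta_pos":[3.5,0.1,-0.24],"twist":[0,0,0]},{"fingers":0.3,"delta_pos":[2.5,0,0],"twist":[0,0,0]},{"fingers":0.3,"delta_pos":[1,0,0],"twist":[0,0,0]},{"fingers":0.3,"delta_pos":[0,0,0],"twist":[0,0,0]}]'>/dev/null; python3 -m inch '[{"fingers":-1,"delta_pos":[0,0,0],"twist":[0,0,0]},{"fingers":-1,"delta_pos":[0,0,0],"twist":[0,0,0]},{"fingers":-1,"delta_pos":[0,0,0],"twist":[0,0,0]},{"fingers":-1,"delta_pos":[0,0,0],"twist":[0,0,0]},{"fingers":-1,"delta_pos":[0,0,0],"twist":[0,0,0]}]'>/dev/null; python3 -m inch '[{"fingers":-1,"delta_pos":[0,0,0],"twist":[-8,0,0]},{"fingers":-1,"delta_pos":[0,0,0],"twist":[-8,0,0]},{"fingers":-1,"delta_pos":[0,0,0],"twist":[0,0,0]}]'>/dev/null; python3 plan.py; python3 -m inch '[{"fingers":0.3,"delta_pos":[0,0,0],"twist":[0,0,0]},{"fingers":0.3,"delta_pos":[0,0,0],"twist":[0,0,0]},{"fingers":0.3,"delta_pos":[0,0,0],"twist":[0,0,0]},{"fingers":0.3,"delta_pos":[-2,0,0],"twist":[0,0,0]},{"fingers":0.3,"delta_pos":[-5,0,0],"twist":[0,0,0]}]'>/dev/null; python3 -m inch '[{"fingers":0.3,"delta_pos":[-4,6,0],"twist":[0,0,0]},{"fingers":0.3,"delta_pos":[-2,6,0],"twist":[0,0,0]},{"fingers":0.3,"delta_pos":[0,6,0],"twist":[0,0,0]},{"fingers":0.3,"delta_pos":[0,6,6],"twist":[0,0,0]},{"fingers":0.3,"delta_pos":[0,6,0],"twist":[0,0,0]}]'>/dev/null; cat > st.py <<'E'
from brass import *
from chk import *
def avg(n,k=8):
    F=[grab(n) for _ in range(k)]; f=F[0]; f["pixels"]=np.mean([g["pixels"].astype(float) for g in F],0); return f
t=avg("top"); s=grab("scene")
for c in ((.5225,-.0177),(.5375,-.2170)): brass(t,c); chk(t,c); chk(s,c)
cv2.imwrite("pics/st_t.png",t["pixels"]); np.savez("pics/topst.npz",**t); np.savez("pics/scenest.npz",**s)
E
python3 st.py; python3 plan.py
```

```text
t 45.67 tcp [ 0.524  -0.0178  0.0897] phi 0.9 tilt 0.2 F [-0.   0.2  6.1] w 0.401 q6 -0.19 q [-0.18 -0.06  1.97  0.    1.23 -0.19]
cen [ 0.522  -0.0172] flat-normal axis -81.3 [14.2 17.8]
n 328 cen [ 0.5215 -0.019   0.102 ] ang -87.7 [0.0388 0.0693] ztop [0.1    0.1021 0.1037]
n 270 cen [ 0.5222 -0.0235  0.1015] ang -89.3 [0.0403 0.0719] ztop [0.1002 0.1019 0.103 ]
cen [ 0.5373 -0.2164] flat-normal axis -80.2 [13.5 18.1]
n 321 cen [ 0.5369 -0.2179  0.1021] ang -87.2 [0.0391 0.069 ] ztop [0.1003 0.1021 0.1037]
n 372 cen [ 0.5372 -0.2221  0.1017] ang -88.1 [0.0406 0.0708] ztop [0.1005 0.102  0.1033]
t 47.38 tcp [0.5621 0.2572 0.2124] phi 0.9 tilt 0.01 F [-0.9  0.8 -0.4] w 0.651 q6 0.29 q [ 0.31  0.05  1.65 -0.    1.44  0.29][ WARN:0@39.908] global loadsave.cpp:1063 imwrite_ Unsupported depth image for selected encoder is fallbacked to CV_8U.
```

View pics/st_t.png

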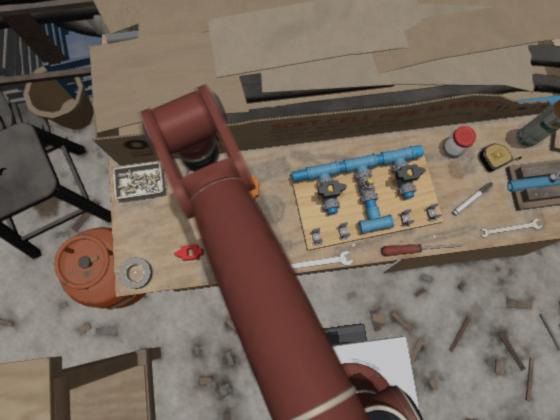

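```bash
python3 plan.py .5235 -.0178 .15 1.5
```

```text
t 47.38 tcp [0.5621 0.2572 0.2124] phi 0.9 tilt 0.01 F [-0.9  0.8 -0.4] w 0.651 q6 0.29 q [ 0.31  0.05  1.65 -0.    1.44  0.29]
shift now-axes cm [  6.24 -27.44  -4.3 ] | after-turn axes [  6.24 -27.39  -4.58] | turn deg [-0.6  0.   0. ]
```

```bash
python3 -m inch '[{"fingers":0.3,"delta_pos":[1,-5.5,-0.9],"twist":[-0.6,0,0]},{"fingers":0.3,"delta_pos":[1,-5.5,-0.9],"twist":[0,0,0]},{"fingers":0.3,"delta_pos":[1,-5.5,-0.9],"twist":[0,0,0]},{"fingers":0.3,"delta_pos":[1,-5.5,-0.9],"twist":[0,0,0]},{"fingers":0.3,"delta_pos":[1.5,-5.4,-0.9],"twist":[0,0,0]}]'>/dev/null; python3 -m inch '[{"fingers":0.3,"delta_pos":[0,0,0],"twist":[0,0,0]},{"fingers":0.3,"delta_pos":[0,0,0],"twist":[0,0,0]}]'>/dev/null; python3 plan.py .5235 -.0178 .0885 1.5
```

```text
t 48.25 tcp [ 0.5242 -0.017   0.1577] phi 1.5 tilt 0.05 F [-0.2 -0.5  0.7] w 0.649 q6 -0.2 q [-0.17 -0.13  1.92  0.    1.36 -0.2 ]
shift now-axes cm [ 6.92 -0.08 -0.07] | after-turn axes [ 6.92 -0.08 -0.07] | turn deg [ 0.  0. -0.]
```

```bash
python3 -m inch '[{"fingers":0.3,"delta_pos":[3.5,-0.08,-0.07],"twist":[0,0,0]},{"fingers":0.3,"delta_pos":[2.4,0,0],"twist":[0,0,0]},{"fingers":0.3,"delta_pos":[1,0,0],"twist":[0,0,0]},{"fingers":0.3,"delta_pos":[0,0,0],"twist":[0,0,0]}]'>/dev/null; python3 -m inch '[{"fingers":-1,"delta_pos":[0,0,0],"twist":[0,0,0]},{"fingers":-1,"delta_pos":[0,0,0],"twist":[0,0,0]},{"fingers":-1,"delta_pos":[0,0,0],"twist":[0,0,0]},{"fingers":-1,"delta_pos":[0,0,0],"twist":[0,0,0]},{"fingers":-1,"delta_pos":[0,0,0],"twist":[5,0,0]}]'>/dev/null; python3 -m inch '[{"fingers":-1,"delta_pos":[0,0,0],"twist":[0,0,0]}]'; python3 -m inch '[{"fingers":0.3,"delta_pos":[0,0,0],"twist":[0,0,0]},{"fingers":0.3,"delta_pos":[0,0,0],"twist":[0,0,0]},{"fingers":0.3,"delta_pos":[0,0,0],"twist":[0,0,0]},{"fingers":0.3,"delta_pos":[-2,0,0],"twist":[0,0,0]},{"fingers":0.3,"delta_pos":[-5,0,0],"twist":[0,0,0]}]'>/dev/null; python3 plan.py .5388 -.2173 .1577 2
```

```text
time: 49.5
tool_pos: [0.524, -0.0175, 0.0901]
tool_rot: [0.707, 0.021, 0.706, -0.021]
contact_force: [-4.4, 1.4, 6.9]
gripper_width: 0.4
t 50.12 tcp [ 0.5212 -0.0171  0.1557] phi -3.4 tilt 0.4 F [0.7 0.3 0. ] w 0.651 q6 -0.12 q [-0.18 -0.13  1.92 -0.    1.36 -0.12]
shift now-axes cm [ -0.24 -19.88   2.94] | after-turn axes [ -0.2  -20.07   1.06] | turn deg [-5.4 -0.4 -0.1]
```

```bash
python3 -m inch '[{"fingers":0.3,"delta_pos":[0,-5,0.7],"twist":[0,0,0]},{"fingers":0.3,"delta_pos":[0,-5,0.7],"twist":[0,0,0]},{"fingers":0.3,"delta_pos":[0,-5,0.7],"twist":[0,0,0]},{"fingers":0.3,"delta_pos":[0,-4.9,0.7],"twist":[0,0,0]},{"fingers":0.3,"delta_pos":[0,0,0],"twist":[-5.4,0,0]}]'>/dev/null; python3 -m inch '[{"fingers":0.3,"delta_pos":[0,0,0],"twist":[0,0,0]},{"fingers":0.3,"delta_pos":[0,0,0],"twist":[0,0,0]}]'>/dev/null; python3 plan.py .5388 -.2175 .0885 2
```

```text
t 51.0 tcp [ 0.5396 -0.2173  0.1581] phi 2.0 tilt 0.02 F [ 0.2  0.3 -0.8] w 0.648 q6 -0.55 q [-0.51  0.01  1.78  0.    1.35 -0.55]
shift now-axes cm [ 6.96 -0.02 -0.08] | after-turn axes [ 6.96 -0.02 -0.08] | turn deg [-0. -0. -0.]
```

```bash
python3 -m inch '[{"fingers":0.3,"delta_pos":[3.5,-0.02,-0.08],"twist":[0,0,0]},{"fingers":0.3,"delta_pos":[2.4,0,0],"twist":[0,0,0]},{"fingers":0.3,"delta_pos":[1,0,0],"twist":[0,0,0]},{"fingers":0.3,"delta_pos":[0,0,0],"twist":[0,0,0]}]'>/dev/null; python3 -m inch '[{"fingers":-1,"delta_pos":[0,0,0],"twist":[0,0,0]},{"fingers":-1,"delta_pos":[0,0,0],"twist":[0,0,0]},{"fingers":-1,"delta_pos":[0,0,0],"twist":[0,0,0]},{"fingers":-1,"delta_pos":[0,0,0],"twist":[0,0,0]},{"fingers":-1,"delta_pos":[0,0,0],"twist":[5.5,0,0]}]'>/dev/null; python3 -m inch '[{"fingers":-1,"delta_pos":[0,0,0],"twist":[0,0,0]}]'; python3 -m inch '[{"fingers":0.3,"delta_pos":[0,0,0],"twist":[0,0,0]},{"fingers":0.3,"delta_pos":[0,0,0],"twist":[0,0,0]},{"fingers":0.3,"delta_pos":[0,0,0],"twist":[0,0,0]},{"fingers":0.3,"delta_pos":[-2,0,0],"twist":[0,0,0]},{"fingers":0.3,"delta_pos":[-5,0,0],"twist":[0,0,0]}]'>/dev/null;  python3 -m inch '[{"fingers":0.3,"delta_pos":[-4,-6,0],"twist":[0,0,0]},{"fingers":0.3,"delta_pos":[-2,-6,0],"twist":[0,0,0]},{"fingers":0.3,"delta_pos":[0,-6,0],"twist":[0,0,0]},{"fingers":0.3,"delta_pos":[0,0,0],"twist":[0,0,0]}]'>/dev/null; python3 st.py 2>/dev/null; python3 plan.py
```

```text
time: 52.25
tool_pos: [0.5392, -0.2185, 0.0911]
tool_rot: [0.707, 0.021, 0.707, -0.022]
contact_force: [-4.1, 1.9, 6.9]
gripper_width: 0.404
cen [ 0.5219 -0.0172] flat-normal axis -81.4 [14.1 17.7]
n 326 cen [ 0.521  -0.0189  0.1017] ang -90.9 [0.0386 0.069 ] ztop [0.0998 0.1019 0.1036]
n 269 cen [ 0.5214 -0.0235  0.1016] ang -93.1 [0.0405 0.0703] ztop [0.1003 0.1021 0.1032]
cen [ 0.5371 -0.2163] flat-normal axis -83.3 [13.7 18.1]
n 325 cen [ 0.536  -0.2179  0.1022] ang -91.6 [0.0386 0.0697] ztop [0.1003 0.1022 0.1042]
n 373 cen [ 0.5363 -0.222   0.1017] ang -92.6 [0.0401 0.0713] ztop [0.1005 0.1022 0.1033]
t 53.83 tcp [ 0.5288 -0.388   0.2139] phi -3.4 tilt 0.0 F [ 0.1 -0.5  0.8] w 0.646 q6 -0.69 q [-0.75  0.13  1.55  0.    1.45 -0.69]
```

View pics/st_t.png

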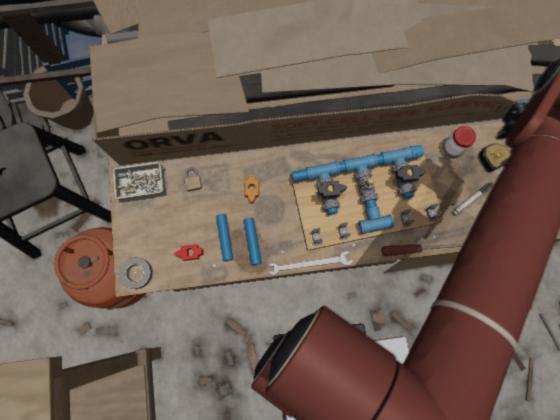

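```bash
python3 - <<'E' 
from brass import *
for n in ("top3","top4","top5","top6","topst"):
    f=dict(np.load(f"pics/{n}.npz"))
    for c in ((.5225,-.0177),(.5375,-.2170)): 
        print(n,end=' '); brass(f,c)
E
```

```text
top3 cen [ 0.5218 -0.0172] flat-normal axis -77.5 [14.2 17.9]
top3 cen [ 0.5369 -0.2186] flat-normal axis -155.7 [17.9 23.6]
top4 cen [ 0.5218 -0.0172] flat-normal axis -76.5 [14.1 18. ]
top4 cen [ 0.5368 -0.2162] flat-normal axis -76.6 [13.6 18.1]
top5 cen [ 0.5218 -0.0172] flat-normal axis -76.9 [13.9 17.8]
top5 cen [ 0.5371 -0.2163] flat-normal axis -83.7 [13.6 18. ]
top6 cen [ 0.5219 -0.0172] flat-normal axis -83.4 [14.  17.7]
top6 cen [ 0.5371 -0.2163] flat-normal axis -83.3 [13.7 18.1]
topst cen [ 0.5219 -0.0172] flat-normal axis -81.4 [14.1 17.7]
topst cen [ 0.5371 -0.2163] flat-normal axis -83.3 [13.7 18.1]
```

```bash
python3 plan.py .5237 -.0176 .15 -1.5
```

```text
t 53.83 tcp [ 0.5288 -0.388   0.2139] phi -3.4 tilt 0.0 F [ 0.1 -0.5  0.8] w 0.646 q6 -0.69 q [-0.75  0.13  1.55  0.    1.45 -0.69]
shift now-axes cm [ 6.39 36.94 -2.71] | after-turn axes [ 6.39 37.01 -1.47] | turn deg [-1.9  0.  -0. ]
```

```bash
python3 -m inch '[{"fingers":0.3,"delta_pos":[0,5.3,-0.4],"twist":[0,0,0]},{"fingers":0.3,"delta_pos":[0,5.3,-0.4],"twist":[0,0,0]},{"fingers":0.3,"delta_pos":[1,5.3,-0.4],"twist":[0,0,0]},{"fingers":0.3,"delta_pos":[1,5.3,-0.4],"twist":[0,0,0]},{"fingers":0.3,"delta_pos":[1,5.3,-0.4],"twist":[0,0,0]}]'>/dev/null; python3 -m inch '[{"fingers":0.3,"delta_pos":[1,5.3,-0.4],"twist":[-1.9,0,0]},{"fingers":0.3,"delta_pos":[1.4,5.1,-0.3],"twist":[0,0,0]},{"fingers":0.3,"delta_pos":[0,0,0],"twist":[0,0,0]},{"fingers":0.3,"delta_pos":[0,0,0],"twist":[0,0,0]}]'>/dev/null; python3 plan.py .5237 -.0176 .0885 -1.5
```

```text
t 54.95 tcp [ 0.5224 -0.019   0.1601] phi -1.5 tilt 0.05 F [ 1.2  0.  -0.6] w 0.647 q6 -0.15 q [-0.18 -0.14  1.92 -0.    1.36 -0.15]
shift now-axes cm [7.16 0.15 0.12] | after-turn axes [7.16 0.15 0.13] | turn deg [-0.  0.  0.]
```

```bash
python3 -m inch '[{"fingers":0.3,"delta_pos":[3.7,0.15,0.12],"twist":[0,0,0]},{"fingers":0.3,"delta_pos":[2.5,0,0],"twist":[0,0,0]},{"fingers":0.3,"delta_pos":[1,0,0],"twist":[0,0,0]},{"fingers":0.3,"delta_pos":[0,0,0],"twist":[0,0,0]}]'>/dev/null; python3 -m inch '[{"fingers":-1,"delta_pos":[0,0,0],"twist":[0,0,0]},{"fingers":-1,"delta_pos":[0,0,0],"twist":[0,0,0]},{"fingers":-1,"delta_pos":[0,0,0],"twist":[0,0,0]},{"fingers":-1,"delta_pos":[0,0,0],"twist":[0,0,0]},{"fingers":-1,"delta_pos":[0,0,0],"twist":[5,0,0]}]'>/dev/null; python3 -m inch '[{"fingers":-1,"delta_pos":[0,0,0],"twist":[0,0,0]}]'; python3 -m inch '[{"fingers":0.3,"delta_pos":[0,0,0],"twist":[0,0,0]},{"fingers":0.3,"delta_pos":[0,0,0],"twist":[0,0,0]},{"fingers":0.3,"delta_pos":[0,0,0],"twist":[0,0,0]},{"fingers":0.3,"delta_pos":[-2,0,0],"twist":[0,0,0]},{"fingers":0.3,"delta_pos":[-5,0,0],"twist":[0,0,0]}]'>/dev/null; python3 -m inch '[{"fingers":0.3,"delta_pos":[0,5,0],"twist":[0,0,0]},{"fingers":0.3,"delta_pos":[0,5,0],"twist":[0,0,0]},{"fingers":0.3,"delta_pos":[0,5,0],"twist":[0,0,0]},{"fingers":0.3,"delta_pos":[0,5,0],"twist":[0,0,0]},{"fingers":0.3,"delta_pos":[0,4,0],"twist":[0,0,0]}]'>/dev/null; python3 st.py 2>/dev/null; python3 plan.py
```

```text
time: 56.2
tool_pos: [0.5238, -0.0181, 0.0896]
tool_rot: [0.706, 0.04, 0.706, -0.041]
contact_force: [-5.5, -1.0, 8.5]
gripper_width: 0.405
cen [ 0.5218 -0.0171] flat-normal axis -84.9 [14.2 18.1]
n 325 cen [ 0.5202 -0.0189  0.1018] ang -94.4 [0.0391 0.0682] ztop [0.1    0.102  0.1036]
n 266 cen [ 0.521  -0.0229  0.1015] ang -94.2 [0.0394 0.0717] ztop [0.1002 0.1018 0.1031]
cen [ 0.5371 -0.2163] flat-normal axis -83.4 [13.7 18.1]
n 329 cen [ 0.536  -0.2178  0.1019] ang -92.4 [0.0393 0.0702] ztop [0.0998 0.102  0.1041]
n 375 cen [ 0.5363 -0.2217  0.1017] ang -92.3 [0.04   0.0711] ztop [0.1003 0.102  0.1032]
t 57.9 tcp [0.5511 0.2198 0.1577] phi -6.7 tilt 0.01 F [-0.1 -0.5  0.3] w 0.657 q6 0.37 q [ 0.25  0.03  1.76 -0.    1.35  0.37]
```

```bash
cat > pipes.py <<'E'
from h import *
import sys
def pipes(f,box=((.36,.54),(.10,.42)),zl=.015,zh=.031,cen=None):
    P=cloud(f); hsv=cv2.cvtColor(f["pixels"].astype(np.uint8),cv2.COLOR_BGR2HSV)
    m=(hsv[...,0]>90)&(hsv[...,0]<120)&(hsv[...,1]>90)&(P[...,2]>zl)&(P[...,2]<zh)
    m&=(P[...,0]>box[0][0])&(P[...,0]<box[0][1])&(P[...,1]>box[1][0])&(P[...,1]<box[1][1])
    n,l,st,ce=cv2.connectedComponentsWithStats(m.astype(np.uint8))
    for i in range(1,n):
        if st[i,4]<60: continue
        q=P[l==i]; w,V=np.linalg.eigh(np.cov(q[:,:2].T)); e=V[:,1]*np.sign(V[0,1]); p=(q[:,:2]-q[:,:2].mean(0))@e
        mid=q[:,:2].mean(0)+e*(p.max()+p.min())/2
        print("px",ce[i].round(),st[i,4],"mid",mid.round(4),"ang",np.degrees(np.arctan2(e[1],e[0])).round(1),"len",(np.ptp(p)*1000).round(1),"ztop",np.percentile(q[:,2],95).round(4))
E
python3 - <<'E'
from pipes import *
f=dict(np.load("pics/topst.npz")); pipes(f); print("scene"); pipes(dict(np.load("pics/scenest.npz")))
E
```

```text
scene
px [254. 226.] 64 mid [0.466  0.1848] ang 5.2 len 48.9 ztop 0.0282
```

```bash
python3 - <<'E'
from pipes import *
f=dict(np.load("pics/top6.npz")); pipes(f); print("scene"); pipes(dict(np.load("pics/scene6.npz")))
pipes(grab("scene"))
E
python3 plan.py .4317 .1865 .12 93; python3 plan.py .4317 .1865 .12 -87
```

```text
px [224. 237.] 433 mid [0.4512 0.258 ] ang 2.9 len 118.5 ztop 0.028
px [252. 241.] 444 mid [0.432  0.1891] ang 2.8 len 119.2 ztop 0.0279
scene
px [254. 226.] 63 mid [0.4665 0.1856] ang 4.5 len 50.2 ztop 0.0276
t 57.95 tcp [0.5511 0.2199 0.1578] phi -6.7 tilt 0.0 F [0.3 0.  0.1] w 0.65 q6 0.37 q [ 0.25  0.03  1.76 -0.    1.35  0.37]
shift now-axes cm [  3.78  -4.7  -11.47] | after-turn axes [ 3.78 12.1  -2.71] | turn deg [-99.7   0.    0. ]
t 57.95 tcp [0.5511 0.2199 0.1578] phi -6.7 tilt 0.0 F [0.3 0.  0.1] w 0.65 q6 0.37 q [ 0.25  0.03  1.76 -0.    1.35  0.37]
shift now-axes cm [  3.78  -4.7  -11.47] | after-turn axes [  3.78 -12.1    2.71] | turn deg [80.3  0.  -0. ]
```

```bash
python3 -m inch '[{"fingers":0.2,"delta_pos":[0,-2.35,-5.7],"twist":[0,0,0]},{"fingers":0.2,"delta_pos":[0,-2.35,-5.7],"twist":[0,0,0]},{"fingers":0.2,"delta_pos":[0,0,0],"twist":[10,0,0]},{"fingers":0.2,"delta_pos":[0,0,0],"twist":[10,0,0]},{"fingers":0.2,"delta_pos":[0,0,0],"twist":[10,0,0]}]'>/dev/null; python3 -m inch '[{"fingers":0.2,"delta_pos":[0.5,0,0],"twist":[10,0,0]},{"fingers":0.2,"delta_pos":[0.5,0,0],"twist":[10,0,0]},{"fingers":0.2,"delta_pos":[0.5,0,0],"twist":[10,0,0]},{"fingers":0.2,"delta_pos":[0.5,0,0],"twist":[10,0,0]},{"fingers":0.2,"delta_pos":[0.5,0,0],"twist":[10,0,0]}]'>/dev/null; python3 -m inch '[{"fingers":0.2,"delta_pos":[0,0,0],"twist":[0,0,0]}]'>/dev/null; python3 plan.py .432 .1865 .006 -87.1; python3 - <<'E'
from h import *
s=grab("scene"); crop(s,"p_s.png",180,150,320,265,5)
E
```

```text
t 59.33 tcp [0.4321 0.1867 0.1324] phi -86.5 tilt 0.04 F [0.1 0.5 0.7] w 0.599 q6 1.76 q [ 0.25 -0.25  2.06  0.    1.33  1.76]
shift now-axes cm [ 1.264e+01 -1.000e-02  2.000e-02] | after-turn axes [ 1.264e+01 -1.000e-02  2.000e-02] | turn deg [0.6 0.  0. ]
```

View pics/p_s.png

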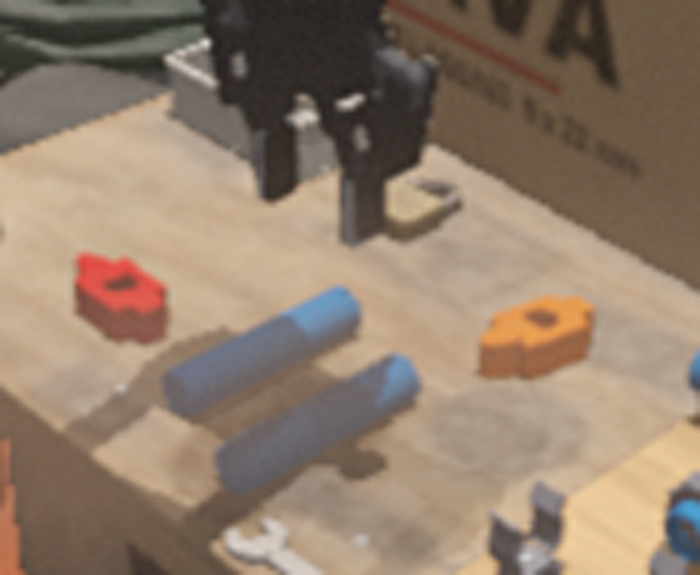

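```bash
python3 -m inch '[{"fingers":0.2,"delta_pos":[5,0,0],"twist":[0.6,0,0]},{"fingers":0.2,"delta_pos":[4.5,0,0],"twist":[0,0,0]},{"fingers":0.2,"delta_pos":[2,0,0],"twist":[0,0,0]},{"fingers":0.2,"delta_pos":[1,0,0],"twist":[0,0,0]},{"fingers":0.2,"delta_pos":[0,0,0],"twist":[0,0,0]}]'; python3 -m inch '[{"fingers":-1,"delta_pos":[0,0,0],"twist":[0,0,0]},{"fingers":-1,"delta_pos":[0,0,0],"twist":[0,0,0]},{"fingers":-1,"delta_pos":[0,0,0],"twist":[0,0,0]},{"fingers":-1,"delta_pos":[0,0,0],"twist":[0,0,0]},{"fingers":-1,"delta_pos":[0,0,0],"twist":[0,0,0]}]'; python3 -m inch '[{"fingers":-1,"delta_pos":[-3,0,0],"twist":[0,0,0]},{"fingers":-1,"delta_pos":[-5,0,0],"twist":[0,0,0]},{"fingers":-1,"delta_pos":[-5,0,0],"twist":[0,0,0]},{"fingers":-1,"delta_pos":[0,0,0],"twist":[-10,0,0]},{"fingers":-1,"delta_pos":[0,0,0],"twist":[-10,0,0]}]'
```

```text
time: 60.0
tool_pos: [0.4325, 0.1872, 0.0078]
tool_rot: [0.512, 0.487, 0.512, -0.487]
contact_force: [-0.4, 0.9, 0.7]
gripper_width: 0.6
time: 60.62
tool_pos: [0.4338, 0.1876, 0.0095]
tool_rot: [0.513, 0.488, 0.512, -0.487]
contact_force: [-0.2, -1.5, 6.0]
gripper_width: 0.291
time: 61.25
tool_pos: [0.4328, 0.1874, 0.1389]
tool_rot: [0.591, 0.39, 0.59, -0.389]
contact_force: [-0.6, -0.1, -0.5]
gripper_width: 0.288
```

```bash
python3 - <<'E'
from h import *
a=np.radians(4.4); xb=np.array([np.cos(a),np.sin(a)]); yb=np.array([-xb[1],xb[0]]); O=np.array([.5313,-.1178])-.019*xb
for n in("top6","scene6"):
    f=dict(np.load(f"pics/{n}.npz")); P=cloud(f); d=P[...,:2]-O; X=d@xb*1000; Y=d@yb*1000; Z=P[...,2]*1000
    for yc in (152,82,-82,-152):
        m=(abs(X+81)<30)&(abs(Y-yc)<20)&(Z>35)&(Z<75)
        print(n,yc,m.sum(),"X",np.percentile(X[m],[3,50,97]).round(1),"Y",np.percentile(Y[m],[3,50,97]).round(1),"Z",np.percentile(Z[m],[97]).round(1), "mid",((np.percentile(X[m],3)+np.percentile(X[m],97))/2).round(1))
E
python3 plan.py .4226 -.0089 .13 4.4
```

```text
top6 152 63 X [-99.2 -73.6 -65.7] Y [144.3 152.5 161.6] Z [65.] mid -82.5
top6 82 63 X [-99.2 -72.7 -65.4] Y [74.9 84.5 91.7] Z [65.7] mid -82.3
top6 -82 66 X [-99.2 -72.  -66.1] Y [-89.3 -79.8 -71.7] Z [65.6] mid -82.6
top6 -152 58 X [-99.2 -71.3 -66. ] Y [-159.  -147.5 -141.6] Z [64.9] mid -82.6
scene6 152 142 X [-97.2 -69.5 -63.5] Y [141.7 150.  160.4] Z [63.3] mid -80.4
scene6 82 162 X [-97.2 -69.3 -63.2] Y [71.6 80.3 89.8] Z [63.] mid -80.2
scene6 -82 208 X [-97.5 -69.1 -63.6] Y [-91.5 -83.3 -73.9] Z [64.3] mid -80.5
scene6 -152 225 X [-97.2 -68.8 -64. ] Y [-161.3 -153.  -143.9] Z [63.2] mid -80.6
t 61.25 tcp [0.4328 0.1874 0.1389] phi -66.8 tilt 0.13 F [-0.6 -0.1 -0.5] w 0.288 q6 1.42 q [ 0.25 -0.25  2.05 -0.    1.34  1.42]
shift now-axes cm [ 0.88 -8.66 17.65] | after-turn axes [  0.89 -19.49  -2.52] | turn deg [-71.2   0.1  -0.1]
```

```bash
python3 -m inch '[{"fingers":-1,"delta_pos":[0,0,0],"twist":[-10.2,0,0]},{"fingers":-1,"delta_pos":[0,0,0],"twist":[-10.2,0,0]},{"fingers":-1,"delta_pos":[0,0,0],"twist":[-10.2,0,0]},{"fingers":-1,"delta_pos":[0,0,0],"twist":[-10.2,0,0]},{"fingers":-1,"delta_pos":[0,0,0],"twist":[-10.2,0,0]}]' >/dev/null; python3 -m inch '[{"fingers":-1,"delta_pos":[0,0,0],"twist":[-10.2,0,0]},{"fingers":-1,"delta_pos":[0,0,0],"twist":[-10,0,0]},{"fingers":-1,"delta_pos":[0,-4.9,-0.6],"twist":[0,0,0]},{"fingers":-1,"delta_pos":[0,-4.9,-0.6],"twist":[0,0,0]},{"fingers":-1,"delta_pos":[0,-4.9,-0.6],"twist":[0,0,0]}]' >/dev/null;python3 -m inch '[{"fingers":-1,"delta_pos":[0,-4.8,-0.6],"twist":[0,0,0]},{"fingers":-1,"delta_pos":[0,0,0],"twist":[0,0,0]},{"fingers":-1,"delta_pos":[0,0,0],"twist":[0,0,0]}]' >/dev/null; python3 plan.py .4226 -.0089 .1 4.4; python3 - <<'E'
from h import *
s=grab("scene"); crop(s,"p_s2.png",220,170,380,290,5)
E
```

```text
t 62.88 tcp [ 0.422  -0.0087  0.1377] phi 4.0 tilt 0.03 F [ 0.   1.  -1.3] w 0.287 q6 -0.27 q [-0.2  -0.39  2.16  0.    1.37 -0.27]
shift now-axes cm [ 3.77 -0.03  0.06] | after-turn axes [ 3.77 -0.02  0.06] | turn deg [-0.4  0.  -0. ]
```

View pics/p_s2.png

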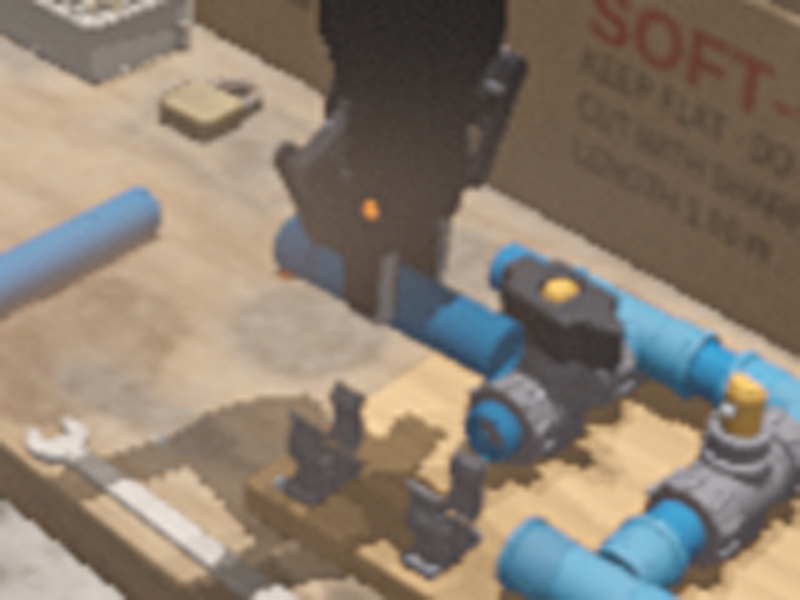

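```bash
cat > held.py <<'E'
from h import *
a=np.radians(4.4); xb=np.array([np.cos(a),np.sin(a)]); yb=np.array([-xb[1],xb[0]]); O=np.array([.5313,-.1178])-.019*xb
def held(f,yc,zl,zh):
    P=cloud(f); hsv=cv2.cvtColor(f["pixels"].astype(np.uint8),cv2.COLOR_BGR2HSV)
    d=P[...,:2]-O; X=d@xb*1000; Y=d@yb*1000; Z=P[...,2]*1000
    m=(hsv[...,0]>95)&(hsv[...,0]<125)&(hsv[...,1]>70)&(abs(X+81)<25)&(abs(Y-yc)<72)&(Z>zl)&(Z<zh)
    y=Y[m]
    print(m.sum(),"Yext",np.percentile(y,[1,99]).round(1),"len",np.ptp(np.percentile(y,[1,99])).round(1),"midY",np.percentile(y,[1,99]).mean().round(1),"ztop",np.percentile(Z[m],97).round(1),"X",np.percentile(X[m],[3,50,97]).round(1))
    for s in (-1,1):
        k=m&(np.sign(Y-yc)==s)&(abs(Y-yc)>25); print("  side",s,k.sum(),"ztop",np.percentile(Z[k],95).round(1),"Xmed",np.median(X[k]).round(1))
E
python3 - <<'E'
from held import *
held(grab("scene"),117,120,165)
E
```

```text
239 Yext [ 56.7 101.3] len 44.5 midY 79.0 ztop 155.4 X [-94.8 -90.1 -69.4]
  side -1 221 ztop 155.2 Xmed -89.5Traceback (most recent call last):
  File "<stdin>", line 2, in <module>
  File "held.py", line 10, in held
    k=m&(np.sign(Y-yc)==s)&(abs(Y-yc)>25); print("  side",s,k.sum(),"ztop",np.percentile(Z[k],95).round(1),"Xmed",np.median(X[k]).round(1))
                                                                           ~~~~~~~~~~~~~^^^^^^^^^
    return _quantile_unchecked(
        a, q, axis, out, overwrite_input, method, keepdims, weights)
    return _ureduce(a,
                    func=_quantile_ureduce_func,
    ...<5 lines>...
                    overwrite_input=overwrite_input,
                    method=method)
    r = func(a, **kwargs)
    result = _quantile(arr,
                       quantiles=q,
    ...<2 lines>...
                       out=out,
                       weights=wgt)
    slices_having_nans = np.isnan(arr[-1, ...])
                                  ~~~^^^^^^^^^
IndexError: index -1 is out of bounds for axis 0 with size 0
```

```bash
python3 -m inch '[{"fingers":-1,"delta_pos":[3.5,-0.03,0.06],"twist":[-0.4,0,0]},{"fingers":-1,"delta_pos":[3,0,0],"twist":[0,0,0]},{"fingers":-1,"delta_pos":[0,0,0],"twist":[0,0,0]},{"fingers":-1,"delta_pos":[0,0,0],"twist":[0,0,0]}]' ; python3 -m inch '[{"fingers":-1,"delta_pos":[0.6,0,0],"twist":[0,0,0]},{"fingers":-1,"delta_pos":[0,0,0],"twist":[0,0,0]}]'|sed -n '2p;4p'; python3 -m inch '[{"fingers":-1,"delta_pos":[0.3,0,0],"twist":[0,0,0]},{"fingers":-1,"delta_pos":[0,0,0],"twist":[0,0,0]}]'|sed -n '2p;4p';python3 -m inch '[{"fingers":-1,"delta_pos":[0.3,0,0],"twist":[0,0,0]},{"fingers":-1,"delta_pos":[0,0,0],"twist":[0,0,0]}]'|sed -n '2p;4p'; python3 plan.py .4226 -.0089 .041 4.4
```

```text
time: 63.48
tool_pos: [0.4235, -0.0087, 0.0738]
tool_rot: [0.707, -0.028, 0.706, 0.028]
contact_force: [-0.3, -0.2, -1.0]
gripper_width: 0.287
tool_pos: [0.423, -0.0092, 0.0672]
contact_force: [0.0, -0.3, -1.1]
tool_pos: [0.4226, -0.0093, 0.0636]
contact_force: [-0.1, 0.5, 0.0]
tool_pos: [0.4227, -0.0093, 0.0606]
contact_force: [0.8, -0.0, -0.5]
t 64.22 tcp [ 0.4227 -0.0093  0.0606] phi 4.4 tilt 0.0 F [ 0.8 -0.  -0.5] w 0.287 q6 -0.28 q [-0.2  -0.28  2.22 -0.    1.21 -0.28]
shift now-axes cm [ 1.96  0.04 -0.01] | after-turn axes [ 1.96  0.04 -0.01] | turn deg [0. 0. 0.]
```

```bash
python3 -m inch '[{"fingers":-1,"delta_pos":[0.3,0.04,0],"twist":[0,0,0]},{"fingers":-1,"delta_pos":[0,0,0],"twist":[0,0,0]}]'|sed -n '2p;4p'; python3 -m inch '[{"fingers":-1,"delta_pos":[0.3,0,0],"twist":[0,0,0]},{"fingers":-1,"delta_pos":[0,0,0],"twist":[0,0,0]}]'|sed -n '2p;4p';python3 -m inch '[{"fingers":-1,"delta_pos":[0.3,0,0],"twist":[0,0,0]},{"fingers":-1,"delta_pos":[0,0,0],"twist":[0,0,0]}]'|sed -n '2p;4p'; python3 -m inch '[{"fingers":-1,"delta_pos":[0.3,0,0],"twist":[0,0,0]},{"fingers":-1,"delta_pos":[0,0,0],"twist":[0,0,0]}]'|sed -n '2p;4p'
```

```text
tool_pos: [0.4236, -0.0091, 0.0589]
contact_force: [-1.0, 0.4, 5.1]
tool_pos: [0.4237, -0.0091, 0.0559]
contact_force: [-1.4, -0.3, 6.1]
tool_pos: [0.4233, -0.0091, 0.0523]
contact_force: [-0.1, -0.7, 4.1]
tool_pos: [0.4224, -0.0088, 0.0482]
contact_force: [0.8, -1.0, 0.0]
```

```bash
python3 -m inch '[{"fingers":-1,"delta_pos":[0.3,0,0],"twist":[0,0,0]},{"fingers":-1,"delta_pos":[0,0,0],"twist":[0,0,0]}]'|sed -n '2p;4p'; python3 -m inch '[{"fingers":-1,"delta_pos":[0.3,0,0],"twist":[0,0,0]},{"fingers":-1,"delta_pos":[0,0,0],"twist":[0,0,0]}]'|sed -n '2p;4p';python3 -m inch '[{"fingers":-1,"delta_pos":[0.2,0,0],"twist":[0,0,0]},{"fingers":-1,"delta_pos":[0,0,0],"twist":[0,0,0]}]'|sed -n '2p;4p'; python3 -m inch '[{"fingers":-1,"delta_pos":[0.1,0,0],"twist":[0,0,0]},{"fingers":-1,"delta_pos":[0,0,0],"twist":[0,0,0]}]'
```

```text
tool_pos: [0.422, -0.0087, 0.0448]
contact_force: [1.3, -0.6, -3.0]
tool_pos: [0.4223, -0.0087, 0.0422]
contact_force: [0.7, -0.6, -2.5]
tool_pos: [0.4227, -0.0088, 0.041]
contact_force: [-1.6, 0.3, 2.1]
time: 66.22
tool_pos: [0.4227, -0.0088, 0.0409]
tool_rot: [0.706, -0.027, 0.707, 0.027]
contact_force: [-4.9, 0.6, 9.1]
gripper_width: 0.288
```

```bash
python3 -m inch '[{"fingers":0.1,"delta_pos":[-0.2,0,0],"twist":[0,0,0]},{"fingers":0.1,"delta_pos":[0,0,0],"twist":[0,0,0]},{"fingers":0.1,"delta_pos":[0,0,0],"twist":[0,0,0]},{"fingers":0.1,"delta_pos":[-3,0,0],"twist":[0,0,0]},{"fingers":0.1,"delta_pos":[-6,0,0],"twist":[0,0,0]}]'; python3 -m inch '[{"fingers":0.2,"delta_pos":[-2,5.8,0.5],"twist":[0,0,0]},{"fingers":0.2,"delta_pos":[0,5.8,0.5],"twist":[0,0,0]},{"fingers":0.2,"delta_pos":[0,5.8,0.5],"twist":[0,0,0]},{"fingers":0.2,"delta_pos":[0,5.8,0.5],"twist":[0,0,0]},{"fingers":0.2,"delta_pos":[0,3,2],"twist":[0,0,0]}]'>/dev/null; python3 - <<'E'
from held import *
s=grab("scene");t=grab("top"); crop(s,"q_s.png",180,150,370,290,4); cv2.imwrite("pics/q_t.png",t["pixels"])
for f in (s,t):
    try: held(f,117,48,66)
    except Exception as e: print(e)
E
python3 plan.py .4515 .2555 .14 -87.1
```

```text
time: 66.85
tool_pos: [0.4201, -0.0084, 0.1295]
tool_rot: [0.704, -0.027, 0.709, 0.028]
contact_force: [1.8, -0.4, 0.4]
gripper_width: 0.552
340 Yext [ 56.4 172.4] len 115.9 midY 114.4 ztop 60.3 X [-93.7 -85.4 -75.7]
  side -1 108 ztop 59.8 Xmed -84.7
  side 1 75 ztop 60.2 Xmed -84.2
450 Yext [ 59.6 175.6] len 116.0 midY 117.6 ztop 60.8 X [-94.2 -83.5 -71.8]
  side -1 123 ztop 60.4 Xmed -82.6
  side 1 131 ztop 60.4 Xmed -83.5
t 67.58 tcp [0.4428 0.258  0.1515] phi 4.6 tilt 0.03 F [-0.2 -0.2 -0.3] w 0.598 q6 0.3 q [ 0.38 -0.16  1.95  0.    1.35  0.3 ]
shift now-axes cm [ 1.15 -0.32  0.84] | after-turn axes [1.15 0.85 0.29] | turn deg [91.7 -0.  -0. ]
```

View pics/q_s.png

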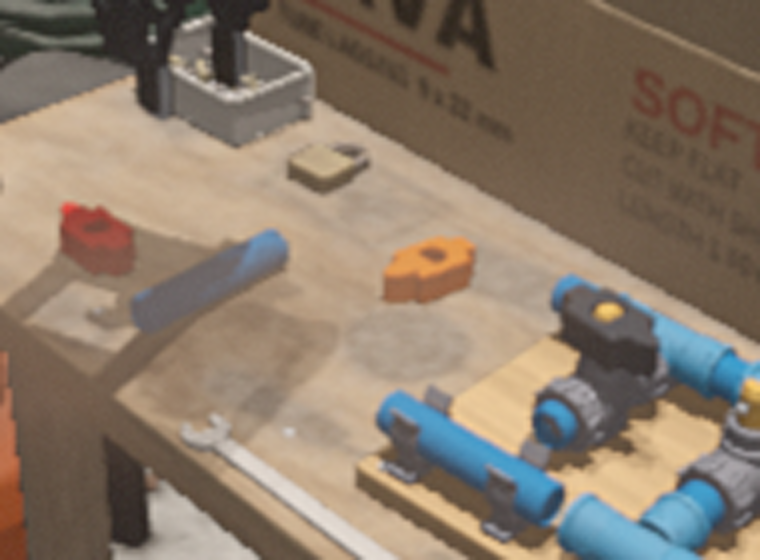

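View pics/q_t.png

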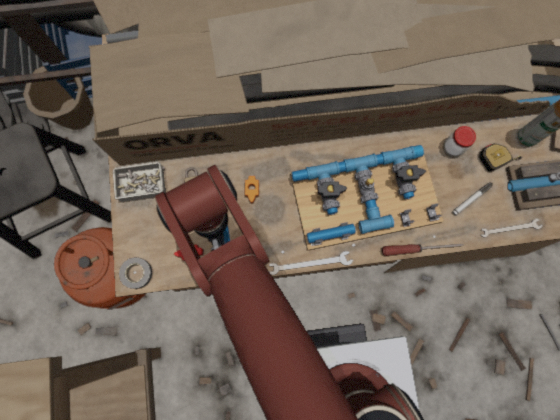

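```bash
python3 -m inch '[{"fingers":0.2,"delta_pos":[0,-0.3,0.8],"twist":[10,0,0]},{"fingers":0.2,"delta_pos":[0,0,0],"twist":[10,0,0]},{"fingers":0.2,"delta_pos":[0,0,0],"twist":[10,0,0]},{"fingers":0.2,"delta_pos":[0,0,0],"twist":[10,0,0]},{"fingers":0.2,"delta_pos":[0,0,0],"twist":[10,0,0]}]'>/dev/null; python3 -m inch '[{"fingers":0.2,"delta_pos":[0,0,0],"twist":[10,0,0]},{"fingers":0.2,"delta_pos":[0,0,0],"twist":[10,0,0]},{"fingers":0.2,"delta_pos":[0,0,0],"twist":[10,0,0]},{"fingers":0.2,"delta_pos":[0,0,0],"twist":[10,0,0]},{"fingers":0.2,"delta_pos":[0,0,0],"twist":[1.7,0,0]}]'>/dev/null; python3 -m inch '[{"fingers":0.2,"delta_pos":[0,0,0],"twist":[0,0,0]}]'>/dev/null; python3 plan.py .4515 .2555 .008 -87.1; python3 - <<'E'
from held import *
def bp(f,n):
    P=cloud(f); px=f["pixels"].astype(int); b=(px[...,0]>px[...,2]+15)&(P[...,2]>.015)&(P[...,2]<.031)&(abs(P[...,0]-.45)<.09)&(abs(P[...,1]-.256)<.07)
    q=P[b]; w,V=np.linalg.eigh(np.cov(q[:,:2].T)); e=V[:,1]*np.sign(V[0,1]); p=(q[:,:2]-q[:,:2].mean(0))@e
    print(n,b.sum(),(q[:,:2].mean(0)+e*(np.percentile(p,1)+np.percentile(p,99))/2).round(4),np.degrees(np.arctan2(e[1],e[0])).round(1),np.ptp(p).round(4))
bp(grab("scene"),"now"); bp(dict(np.load("pics/scene6.npz")),"before"); bp(dict(np.load("pics/scene0.npz")),"start")
E
```

```text
t 68.95 tcp [0.4505 0.2526 0.1516] phi -87.2 tilt 0.02 F [ 0.9  0.1 -0.3] w 0.605 q6 1.89 q [ 0.37 -0.15  1.94 -0.    1.35  1.89]
shift now-axes cm [14.36  0.12 -0.29] | after-turn axes [14.36  0.12 -0.29] | turn deg [-0.1  0.   0. ]
now 59 [0.4526 0.2552] -2.5 0.1176
before 355 [0.4403 0.2347] 19.9 0.153
start 370 [0.4402 0.2341] 20.5 0.1531
```

```bash
python3 -m inch '[{"fingers":0.2,"delta_pos":[5,0.12,-0.29],"twist":[0,0,0]},{"fingers":0.2,"delta_pos":[5,0,0],"twist":[0,0,0]},{"fingers":0.2,"delta_pos":[3,0,0],"twist":[0,0,0]},{"fingers":0.2,"delta_pos":[1.2,0,0],"twist":[0,0,0]},{"fingers":0.2,"delta_pos":[0.1,0,0],"twist":[0,0,0]}]'; python3 -m inch '[{"fingers":-1,"delta_pos":[0,0,0],"twist":[0,0,0]},{"fingers":-1,"delta_pos":[0,0,0],"twist":[0,0,0]},{"fingers":-1,"delta_pos":[0,0,0],"twist":[0,0,0]},{"fingers":-1,"delta_pos":[0,0,0],"twist":[0,0,0]},{"fingers":-1,"delta_pos":[0,0,0],"twist":[0,0,0]}]'; python3 -m inch '[{"fingers":-1,"delta_pos":[-3,0,0],"twist":[0,0,0]},{"fingers":-1,"delta_pos":[-5,0,0],"twist":[0,0,0]},{"fingers":-1,"delta_pos":[-6,0,0],"twist":[0,0,0]},{"fingers":-1,"delta_pos":[-2,0,0],"twist":[-10,0,0]},{"fingers":-1,"delta_pos":[0,0,0],"twist":[-10,0,0]}]'
```

```text
time: 69.62
tool_pos: [0.4516, 0.256, 0.0086]
tool_rot: [0.512, 0.488, 0.512, -0.488]
contact_force: [0.2, -0.1, -0.3]
gripper_width: 0.6
time: 70.25
tool_pos: [0.4533, 0.2568, 0.0109]
tool_rot: [0.512, 0.489, 0.511, -0.487]
contact_force: [-0.8, 0.2, 6.7]
gripper_width: 0.281
time: 70.88
tool_pos: [0.4533, 0.2567, 0.1724]
tool_rot: [0.591, 0.392, 0.588, -0.388]
contact_force: [0.1, -0.0, -0.8]
gripper_width: 0.286
```

```bash
python3 -m inch '[{"fingers":-1,"delta_pos":[0,0,0],"twist":[-10.2,0,0]},{"fingers":-1,"delta_pos":[0,0,0],"twist":[-10.2,0,0]},{"fingers":-1,"delta_pos":[0,0,0],"twist":[-10.2,0,0]},{"fingers":-1,"delta_pos":[0,0,0],"twist":[-10.2,0,0]},{"fingers":-1,"delta_pos":[0,0,0],"twist":[-10.2,0,0]}]' >/dev/null; python3 -m inch '[{"fingers":-1,"delta_pos":[0,0,0],"twist":[-10.2,0,0]},{"fingers":-1,"delta_pos":[0,0,0],"twist":[-10.4,0,0]},{"fingers":-1,"delta_pos":[0,0,0],"twist":[0,0,0]}]'>/dev/null; python3 plan.py .4406 -.2421 .13 4.4
```

```text
t 71.88 tcp [0.4516 0.256  0.1688] phi 4.2 tilt 0.01 F [-0.1  0.2 -1. ] w 0.289 q6 0.3 q [ 0.37 -0.16  1.92 -0.    1.38  0.3 ]
shift now-axes cm [  3.88 -49.6   -4.74] | after-turn axes [  3.88 -49.58  -4.91] | turn deg [-0.2  0.  -0. ]
```

```bash
python3 -m inch '[{"fingers":-1,"delta_pos":[0,-5.5,-0.5],"twist":[-0.2,0,0]},{"fingers":-1,"delta_pos":[0,-5.5,-0.5],"twist":[0,0,0]},{"fingers":-1,"delta_pos":[0,-5.5,-0.5],"twist":[0,0,0]},{"fingers":-1,"delta_pos":[0,-5.5,-0.5],"twist":[0,0,0]},{"fingers":-1,"delta_pos":[0,-5.5,-0.5],"twist":[0,0,0]}]' >/dev/null; python3 -m inch '[{"fingers":-1,"delta_pos":[0,-5.5,-0.5],"twist":[0,0,0]},{"fingers":-1,"delta_pos":[0,-5.5,-0.5],"twist":[0,0,0]},{"fingers":-1,"delta_pos":[1,-5.5,-0.6],"twist":[0,0,0]},{"fingers":-1,"delta_pos":[2,-5.5,-0.6],"twist":[0,0,0]},{"fingers":-1,"delta_pos":[0,0,0],"twist":[0,0,0]}]' >/dev/null;python3 -m inch '[{"fingers":-1,"delta_pos":[0,0,0],"twist":[0,0,0]}]' >/dev/null; python3 plan.py .4406 -.2421 .07 4.4; python3 - <<'E'
from held import *
s=grab("scene"); crop(s,"r_s.png",310,200,470,320,5)
try: held(s,-117,120,175)
except Exception as e: print(e)
E
```

```text
t 73.25 tcp [ 0.4435 -0.2408  0.1387] phi 4.4 tilt 0.04 F [ 0.4  0.5 -0.6] w 0.285 q6 -0.72 q [-0.65 -0.16  1.98  0.    1.33 -0.72]
shift now-axes cm [ 6.87 -0.11 -0.29] | after-turn axes [ 6.87 -0.11 -0.3 ] | turn deg [-0. -0. -0.]
738 Yext [-176.2  -58.7] len 117.6 midY -117.4 ztop 155.0 X [-91.4 -86.9 -71.1]
  side -1 324 ztop 154.9 Xmed -86.0
  side 1 220 ztop 154.2 Xmed -87.8
```

View pics/r_s.png

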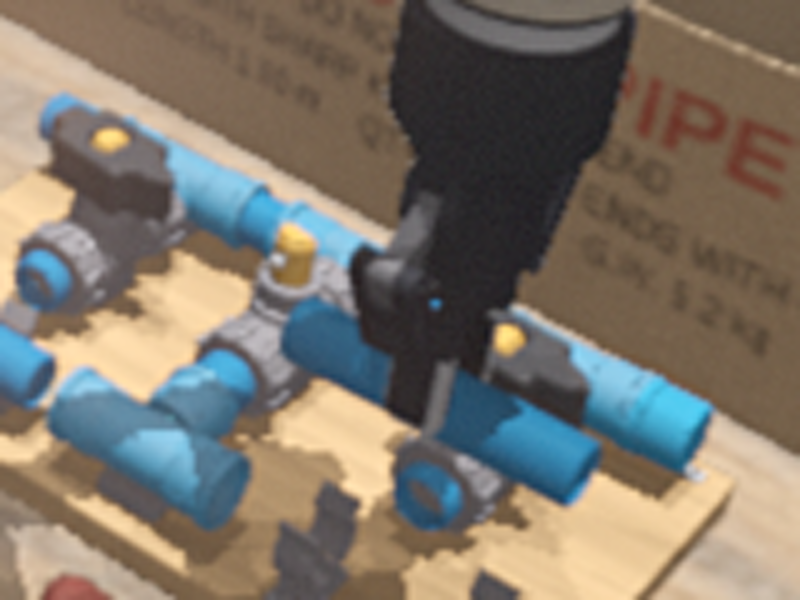

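```bash
python3 -m inch '[{"fingers":-1,"delta_pos":[3.5,-0.05,-0.3],"twist":[0,0,0]},{"fingers":-1,"delta_pos":[3.1,0,0],"twist":[0,0,0]},{"fingers":-1,"delta_pos":[0,0,0],"twist":[0,0,0]},{"fingers":-1,"delta_pos":[0,0,0],"twist":[0,0,0]}]'; python3 plan.py .4406 -.2417 .0424 4.4;  python3 -m inch '[{"fingers":-1,"delta_pos":[0.6,0,0],"twist":[0,0,0]},{"fingers":-1,"delta_pos":[0,0,0],"twist":[0,0,0]}]'|sed -n '2p;4p'; python3 -m inch '[{"fingers":-1,"delta_pos":[0.3,0,0],"twist":[0,0,0]},{"fingers":-1,"delta_pos":[0,0,0],"twist":[0,0,0]}]'|sed -n '2p;4p';python3 -m inch '[{"fingers":-1,"delta_pos":[0.3,0,0],"twist":[0,0,0]},{"fingers":-1,"delta_pos":[0,0,0],"twist":[0,0,0]}]'|sed -n '2p;4p'
```

```text
time: 73.8
tool_pos: [0.4417, -0.2417, 0.0744]
tool_rot: [0.707, -0.029, 0.706, 0.028]
contact_force: [0.8, 0.3, -0.1]
gripper_width: 0.286
t 73.8 tcp [ 0.4417 -0.2417  0.0744] phi 4.6 tilt 0.14 F [ 0.8  0.3 -0.1] w 0.286 q6 -0.73 q [-0.65 -0.09  2.03  0.    1.2  -0.73]
shift now-axes cm [ 3.2   0.01 -0.12] | after-turn axes [ 3.2   0.   -0.11] | turn deg [0.2 0.1 0.1]
tool_pos: [0.4409, -0.2419, 0.0672]
contact_force: [0.3, 1.1, -0.1]
tool_pos: [0.4405, -0.2418, 0.0635]
contact_force: [-0.2, 0.5, -0.9]
tool_pos: [0.441, -0.2422, 0.0612]
contact_force: [0.3, -0.3, 2.9]
```

```bash
python3 -m inch '[{"fingers":-1,"delta_pos":[0.3,0,0],"twist":[0,0,0]},{"fingers":-1,"delta_pos":[0,0,0],"twist":[0,0,0]}]'|sed -n '2p;4p'; python3 -m inch '[{"fingers":-1,"delta_pos":[0.3,0,0],"twist":[0,0,0]},{"fingers":-1,"delta_pos":[0,0,0],"twist":[0,0,0]}]'|sed -n '2p;4p';python3 -m inch '[{"fingers":-1,"delta_pos":[0.3,0,0],"twist":[0,0,0]},{"fingers":-1,"delta_pos":[0,0,0],"twist":[0,0,0]}]'|sed -n '2p;4p'; python3 -m inch '[{"fingers":-1,"delta_pos":[0.3,0,0],"twist":[0,0,0]},{"fingers":-1,"delta_pos":[0,0,0],"twist":[0,0,0]}]'|sed -n '2p;4p';python3 -m inch '[{"fingers":-1,"delta_pos":[0.3,0,0],"twist":[0,0,0]},{"fingers":-1,"delta_pos":[0,0,0],"twist":[0,0,0]}]'|sed -n '2p;4p'
```

```text
tool_pos: [0.4415, -0.2426, 0.059]
contact_force: [-1.1, -0.2, 5.3]
tool_pos: [0.4414, -0.2427, 0.0558]
contact_force: [-0.4, -0.8, 4.9]
tool_pos: [0.4407, -0.2421, 0.0517]
contact_force: [-0.3, -2.1, 0.8]
tool_pos: [0.4402, -0.2414, 0.0478]
contact_force: [1.3, -1.7, -1.1]
tool_pos: [0.4401, -0.2413, 0.0447]
contact_force: [1.7, -0.1, -3.8]
```

```bash
python3 -m inch '[{"fingers":-1,"delta_pos":[0.3,0,0],"twist":[0,0,0]},{"fingers":-1,"delta_pos":[0,0,0],"twist":[0,0,0]}]'|sed -n '2p;4p'; python3 -m inch '[{"fingers":-1,"delta_pos":[0.2,0,0],"twist":[0,0,0]},{"fingers":-1,"delta_pos":[0,0,0],"twist":[0,0,0]}]'|sed -n '2p;4p'; python3 -m inch '[{"fingers":-1,"delta_pos":[0.1,0,0],"twist":[0,0,0]},{"fingers":-1,"delta_pos":[0,0,0],"twist":[0,0,0]}]'|sed -n '2p;4p'
```

```text
tool_pos: [0.4405, -0.2417, 0.0426]
contact_force: [0.1, -0.4, -0.2]
tool_pos: [0.4407, -0.2419, 0.0423]
contact_force: [-4.1, 3.7, 10.4]
tool_pos: [0.4407, -0.2419, 0.0422]
contact_force: [-7.1, 5.4, 15.9]
```

Bottomed at the predicted height. Release, rise, retreat, and check everything.

```bash
python3 -m inch '[{"fingers":0.1,"delta_pos":[-0.3,0,0],"twist":[0,0,0]},{"fingers":0.1,"delta_pos":[0,0,0],"twist":[0,0,0]},{"fingers":0.1,"delta_pos":[0,0,0],"twist":[0,0,0]},{"fingers":0.1,"delta_pos":[-3,0,0],"twist":[0,0,0]},{"fingers":0.1,"delta_pos":[-6,0,0],"twist":[0,0,0]}]'>/dev/null; python3 -m inch '[{"fingers":0.2,"delta_pos":[-4,0,0],"twist":[0,0,0]},{"fingers":0.2,"delta_pos":[-2,-6,0],"twist":[0,0,0]},{"fingers":0.2,"delta_pos":[0,-6,0],"twist":[0,0,0]},{"fingers":0.2,"delta_pos":[0,-6,0],"twist":[0,0,0]},{"fingers":0.2,"delta_pos":[0,0,0],"twist":[0,0,0]}]'>/dev/null; python3 plan.py; python3 st.py 2>/dev/null;  python3 - <<'E'
from held import *
s=grab("scene");t=grab("top"); crop(s,"u_s.png",250,190,450,340,4); cv2.imwrite("pics/u_t.png",t["pixels"])
for yc in (117,-117):
  for f in (s,t):
    try: held(f,yc,48,66)
    except Exception as e: print(e)
E
```

```text
t 77.8 tcp [ 0.454  -0.4238  0.1911] phi 4.3 tilt 0.09 F [-0.3  0.4 -0.5] w 0.595 q6 -0.95 q [-0.87  0.07  1.66 -0.    1.41 -0.95]
cen [ 0.5218 -0.0171] flat-normal axis -84.8 [14.1 17.9]
n 325 cen [ 0.5204 -0.019   0.102 ] ang -94.0 [0.0382 0.0684] ztop [0.1    0.1021 0.1039]
n 267 cen [ 0.5207 -0.0231  0.1016] ang -95.2 [0.0396 0.0722] ztop [0.1003 0.1019 0.103 ]
cen [ 0.5371 -0.2163] flat-normal axis -83.0 [13.6 18. ]
n 329 cen [ 0.5358 -0.2178  0.1023] ang -92.0 [0.0389 0.07  ] ztop [0.1004 0.1024 0.1043]
n 375 cen [ 0.5363 -0.2216  0.1016] ang -92.0 [0.0405 0.0708] ztop [0.1003 0.1021 0.1031]
339 Yext [ 57.  172.5] len 115.6 midY 114.7 ztop 59.8 X [-93.6 -85.5 -75.2]
  side -1 111 ztop 59.7 Xmed -85.1
  side 1 72 ztop 59.2 Xmed -83.5
446 Yext [ 59.5 175.5] len 116.0 midY 117.5 ztop 60.7 X [-93.9 -83.3 -71.8]
  side -1 125 ztop 60.4 Xmed -82.7
  side 1 126 ztop 60.3 Xmed -82.9
527 Yext [-177.3  -60.7] len 116.6 midY -119.0 ztop 59.6 X [-93.7 -85.5 -75.2]
  side -1 162 ztop 59.6 Xmed -85.0
  side 1 119 ztop 59.4 Xmed -85.0
446 Yext [-174.7  -58. ] len 116.7 midY -116.3 ztop 61.1 X [-94.5 -83.4 -71.4]
  side -1 124 ztop 60.3 Xmed -83.1
  side 1 130 ztop 60.6 Xmed -83.2
```

View pics/u_s.png

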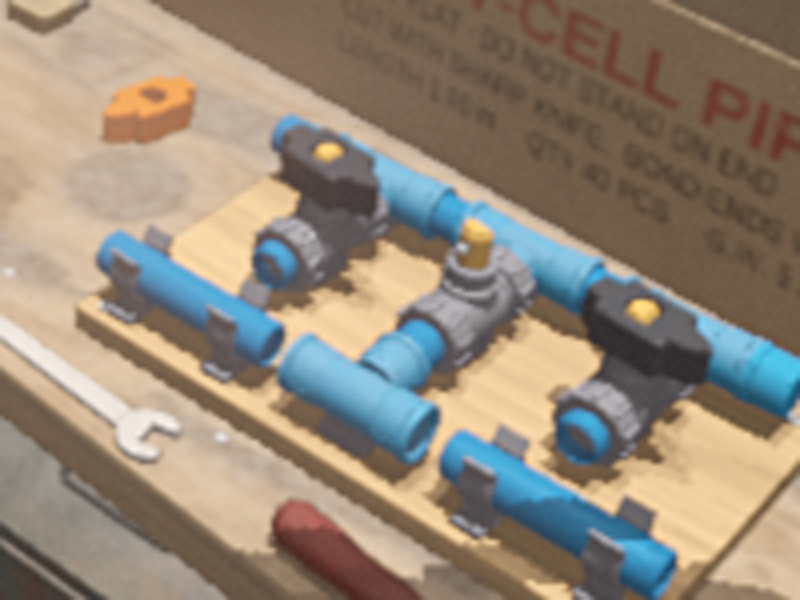

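View pics/u_t.png

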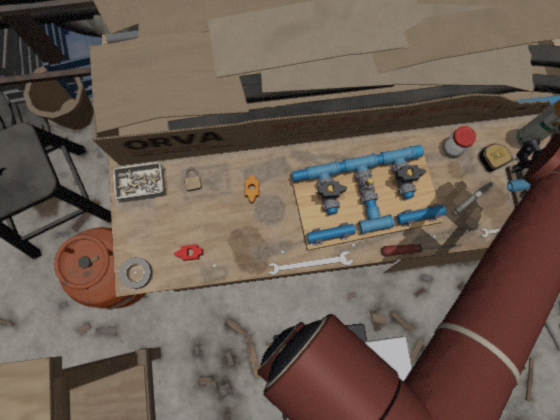

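```bash
python3 -c "
from plant import manip;print(manip.state()['contact_force'],manip.state()['time']);print(manip.job_done())"
```

```text
[ 0.39324102  0.27067705 -0.55239906] 78.35
the job is handed in; nothing more can be done
None
```

I fitted both dark grey handles and shut their valves (left and right), snapped both blue pipes into the clips, and handed the job in at 78 s. Only two grey handles were there, so the middle spindle stays bare.

**Checks that agreed**
- **Handle height:** both handle tops read about 102 mm, flush with the spindle ends, so they are fully home.
- **Pipes:** both are down in their clips and level, within about 3 mm of centre. Their tops read 60–61 mm against 58.5 mm expected, about what depth noise would add.
- **Other things:** the red and orange look-alikes, the padlock and the tape showed no movement in the last pictures. The arm was clear and touching nothing.

**Checks that disagreed**
- **Valve angle:** my first turn left both valves about 7° short of shut, so I gripped and turned each handle again. On one try I forced the left handle about 20° past the stop and had to bring it back.
- **Final readings:** the spindle flats read −85° (left) and −83° (right), where shut is about −86°. The reading is only good to a few degrees.
- **Handle on spindle:** the handles sit about 6–9° further clockwise than shut, slightly more than the stated 6° play. Turning them back appeared to drag the spindles open by about 3°, so I left them pressed towards shut.

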